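# Load injectors on the screw-jack tray, raise it and set the test pressure

## Robot

A 6-joint arm with a two-finger parallel gripper is mounted at the origin on the work surface. World frame = base frame: x ahead of the robot, y to its left, z up, the work surface at z = 0. Lengths are in m, angles in degrees, forces in N, time in s.
With the tool pointing down it reaches from about 0.35 to 0.875 m from the base axis. Payload 4.2 kg.
Tool frame: the origin (TCP) lies between the finger pads; the fingertips stand 14 mm ahead of it and the grasp point (between the pads) lies 5 mm behind it; z points along the fingers, y is the line along which they close (so a half turn about z gives the same grasp; the last joint's range is limited). The gripper opens to 87 mm and grips with 3 to 60 N. Pads are 19 mm wide; open, the fingers measure 117 mm over their backs; the gripper's body (75 mm by 190 mm) begins 51 mm behind the grasp point.
Start: joints at [87.754, 22.042, 0.453, 0, -68.411, -14.817], TCP at [0.183, 0.597, 0.237] pointing down, gripper open.
Joint ranges: [-179.83, 179.83], [-69.29, 118.12], [-61.27, 80.66], [-181.25, 117.63], [-171.15, -9.14], [-177.46, 177.46]. Speed limits (degrees/s): [159.86, 159.86, 180, 180, 180, 180].

## Interface

Orientations are given as a 3x3 rotation matrix whose columns are the frame's x, y, z axes.
In Python, from station import * gives the robot as it stands. The module is installed in compiled form; this text tells all that it offers.
- The arm moves only by the tool play_rows, never from a script. Its argument "steps" is a list of rows, each an object of numbers: "ax", "ay", "az": the turn, a rotation vector about the tool's x, y, z in degrees; "dx", "dy", "dz": the shift along the tool's x, y, z in mm; "claw": the finger opening in mm, from 0 to 87. A call has 1 to 20 rows; each row shifts and turns the commanded pose from where the row before left it, along the tool's axes as they then stand; what a row does not reach is not made up. A row lasts 1/10 s, in which the tool goes at most 50 mm and 8.59 degrees, less where a joint would pass 70% of its speed; a pose out of reach is approached as far as the arm can. A call with a gripper value outside its range is refused whole. The fingers move at their own pace and stop on an object; the grip force is fixed at half the most. Time passes only in rows, so rows that do not move let the fingers close. It gives the time, the measured TCP pose, the force, the opening and the grip force at its end, in the units of the state.
- sense(): the state, without advancing time (a new reading comes with each control period).
- capture(name): name is "side" or "top"; returns a dict with "frame" (384x512x3 uint8, blue, green, red), "range_z" (384x512 float32, m along the optical axis (not along the pixel's ray), 0 where there is no reading), "fx", "fy", "cx", "cy" (pixels), "k1" (the pictures are not rectified: a ray, as slopes to the right and down, at radius r is drawn at 1 + k1 r^2 times it, then the intrinsics apply), "xyz" and "rotation" of the camera in the world. Camera axes: x right, y down, z forward; pixel columns grow to the right and rows downward; lengths in m; the calibration is good to about 2 mm. A picture is of the moment at which its call begins.
- finish_job(): hands the job in; it is judged then, once.
The state is a dict: "time_s": time; "joints": joint angles; "joint_velocities": joint speeds; "effort": joint torques, N m; "tcp_pos": TCP position; "ee_rot": TCP orientation; "wrist_force": force on the tool from outside, world axes, zero at the start; "moment": the same for the moment, N m; "gripper_width": opening from 0.0 (shut) to 1.0 (fully open); "gripper_force": force on a finger pad.
Only numpy, scipy, OpenCV 4.12 (cv2) and the standard library are available. Lean on these libraries where they do the work, as an engineer would, in place of code of your own. Each camera call takes 0.05 s, during which the arm holds its last target. There are 200 camera calls.

## Task

Get the injectors ready for their pressure test: lay every injector flat in the jack's tray, one to a lane, nozzles pointing away from the robot, and only then raise the tray to its top stop by turning the collar counter-clockwise, using the bar in one hole after another. When the tray is up, turn the pressure dial's pointer to the long mark. Leave the bar lying back in its rest, and do not disturb the other things on the bench.

Things in the scene. Friction and masses are not known exactly. Their poses are not given: they have to be found in the camera images.
- injector1: Diesel injector (two or three are present; an absent one reads None throughout): square steel body 84 x 26 x 26 mm, brass nozzle (15 mm thick, 24 long) at its +x end, dark connector (20 mm thick, 16 long) at its -x end, 0.35 kg. Origin at the centre of the square body, x along it towards the nozzle; any long flat may be underneath. Starts lying on the bench to the robot's left.
- injector1_tip (a point): End of the nozzle of injector1, 66 mm from its body's centre along its x.
- injector2: Diesel injector (two or three are present; an absent one reads None throughout): square steel body 84 x 26 x 26 mm, brass nozzle (15 mm thick, 24 long) at its +x end, dark connector (20 mm thick, 16 long) at its -x end, 0.35 kg. Origin at the centre of the square body, x along it towards the nozzle; any long flat may be underneath. Starts lying on the bench to the robot's left.
- injector2_tip (a point): End of the nozzle of injector2, 66 mm from its body's centre along its x.
- injector3: Diesel injector (two or three are present; an absent one reads None throughout): square steel body 84 x 26 x 26 mm, brass nozzle (15 mm thick, 24 long) at its +x end, dark connector (20 mm thick, 16 long) at its -x end, 0.35 kg. Origin at the centre of the square body, x along it towards the nozzle; any long flat may be underneath. Starts lying on the bench to the robot's left.
- injector3_tip (a point): End of the nozzle of injector3, 66 mm from its body's centre along its x.
- jack: Blue screw-jack stand fixed to the bench, base plate 200 x 220 x 12 mm. Origin on the bench under its vertical screw axis, z up, -x roughly towards the robot. Guide rods 16 mm thick stand at x = -55, y = +/-78 mm (and x = +60) between base and tray, so a bar in the collar can swing only about 40 degrees either side of the jack's -x direction.
- collar (a joint): Angle of the steel collar about the jack's axis, rad, counter-clockwise from above; 0 = lowest, hard stop at 3.0 = tray at top; lifts 5 mm per rad, takes about 0.3 N m, stays where left, does not rise itself. 110 mm across, from 50 to 96 mm above the bench. Six radial holes 60 degrees apart in its rim, 18 mm wide, 20 high, 37 deep, centres 73 mm above the bench. Turn it only with the bar.
- collar_hole (a point): Mouth (centre, at the collar's rim) of one of the collar's six holes; turns with the collar. At collar angle 0 it lies 145 degrees counter-clockwise from the jack's x axis; the other five follow at 60 degree steps.
- tray: Aluminium tray on top of the jack, 148 x 206 mm outside, floor 6 mm thick, rim 18 mm above its underside; rises with the collar. Origin at the centre of its underside (130 mm above the bench when lowest, 145 at the top), axes as the jack's. Flat black ribs along x, 5 mm high and 16 wide, make three lanes side by side, each 140 mm long and 46 wide.
- lane1 (a point): Centre of the floor of the lane at the tray's +y side (62 mm from the tray's middle).
- lane2 (a point): Centre of the floor of the middle lane.
- lane3 (a point): Centre of the floor of the lane at the tray's -y side (62 mm from the middle).
- bar: Loose dark steel turning bar, 14 x 14 mm square, 230 mm long, 0.3 kg; origin at its middle, x along it towards the tapered tip (last 10 mm only 9 mm thick), which goes into the collar's holes. It starts lying in its rest with the tip away from the robot.
- rest: Grey bar rest fixed to the bench: two saddles 160 mm apart along its x, each with an upright slot 24 mm wide open at the top, slot floor 25 mm and top 41 mm above the bench. Origin at the bench under its middle. The bar belongs in both slots, its middle about over the rest's middle (bar's middle then 32 mm above the bench).
- dial (a joint): Angle of the black pressure dial on top of the grey control box (170 x 150 x 60 mm, fixed to the bench), rad, clockwise seen from above; 0 = pointer roughly towards the robot (the box's -x), range 0 to 4.7; the long mark is at 2.1. Turns with about 0.08 N m and stays where left.
- dial_grip (a point): On the dial's upright axis, 92 mm above the bench: middle of its grip bar (62 mm long, 14 mm thick, from 74 to 102 mm above the bench). The point's x axis runs along the grip bar; the white pointer line is on the bar's -x half.
- dial_mark (a point): The one long thick mark of the dial's scale (the other fifteen are short and thin), on the box's top 52 mm from the dial's axis; the pointer is to point at it.
- fluid_can: Bystander: upright round aluminium can, 72 mm across, 130 mm tall.
- pump_gear: Bystander: dark steel stepped disc (gear blank), 68 mm across, 38 mm tall, standing among the injectors.
- jar: Bystander: amber glass jar with lid, 68 mm across, 90 mm tall.
- gauge_block: Bystander: bare steel block 70 x 45 x 40 mm.
There are look-alikes about, which are no part of the job. Leave any purple or turquoise look-alike of the injector1 alone.

How it is judged (in metres and radians):
On the way, in this order (a step that is already met when the one before it is completed fails the run):
1. every injector lies in a lane of the tray, nozzle away from the robot, before the collar has been turned far (z of injector1 in the frame of tray between 0.0145 and 0.0245 m and x of injector1 in the frame of tray between -0.03 and 0.03 m and y of injector1 in the frame of tray between -0.088 and 0.088 m and angle between the x axis of each of injector1, injector2, injector3 and the x axis of tray, either way round below 0.35 rad and x of each of injector1_tip, injector2_tip, injector3_tip in the frame of tray above 0.02 m and (horizontal distance between injector1 and lane1 below 0.024 m or horizontal distance between injector1 and lane2 below 0.024 m or horizontal distance between injector1 and lane3 below 0.024 m) and z of injector2 in the frame of tray between 0.0145 and 0.0245 m and x of injector2 in the frame of tray between -0.03 and 0.03 m and y of injector2 in the frame of tray between -0.088 and 0.088 m and (horizontal distance between injector2 and lane1 below 0.024 m or horizontal distance between injector2 and lane2 below 0.024 m or horizontal distance between injector2 and lane3 below 0.024 m) and z of injector3 in the frame of tray between 0.0145 and 0.0245 m and x of injector3 in the frame of tray between -0.03 and 0.03 m and y of injector3 in the frame of tray between -0.088 and 0.088 m and (horizontal distance between injector3 and lane1 below 0.024 m or horizontal distance between injector3 and lane2 below 0.024 m or horizontal distance between injector3 and lane3 below 0.024 m) and value of joint collar below 0.7 rad), for 0.2 s.
2. the collar has been turned with the bar to its stop (tray up) (value of joint collar above 2.86 rad), for 0.2 s.
3. the dial is turned to the long mark (value of joint dial between 1.98 and 2.22 rad), for 0.2 s.
At the end, for the whole second after the job is handed in: Injectors flat, one per lane (within 24 mm of lane centre, 0.35 rad of its line, nozzle away from robot); collar above 2.86 rad; dial 2.1 +/- 0.12 rad; bar in both slots of its rest (middle within 30 mm along, 10 mm across); all released and at rest (all of step 3 and z of injector1 in the frame of tray between 0.0145 and 0.0245 m and x of injector1 in the frame of tray between -0.03 and 0.03 m and y of injector1 in the frame of tray between -0.088 and 0.088 m and angle between the x axis of each of injector1, injector2, injector3 and the x axis of tray, either way round below 0.35 rad and x of each of injector1_tip, injector2_tip, injector3_tip in the frame of tray above 0.02 m and (horizontal distance between injector1 and lane1 below 0.024 m or horizontal distance between injector1 and lane2 below 0.024 m or horizontal distance between injector1 and lane3 below 0.024 m) and z of injector2 in the frame of tray between 0.0145 and 0.0245 m and x of injector2 in the frame of tray between -0.03 and 0.03 m and y of injector2 in the frame of tray between -0.088 and 0.088 m and (horizontal distance between injector2 and lane1 below 0.024 m or horizontal distance between injector2 and lane2 below 0.024 m or horizontal distance between injector2 and lane3 below 0.024 m) and z of injector3 in the frame of tray between 0.0145 and 0.0245 m and x of injector3 in the frame of tray between -0.03 and 0.03 m and y of injector3 in the frame of tray between -0.088 and 0.088 m and (horizontal distance between injector3 and lane1 below 0.024 m or horizontal distance between injector3 and lane2 below 0.024 m or horizontal distance between injector3 and lane3 below 0.024 m) and contact force between the fingers and injector1 below 0.3 N and linear speed of each of injector1, injector2, injector3, bar below 0.03 m/s and contact force between the fingers and injector2 below 0.3 N and contact force between the fingers and injector3 below 0.3 N and value of joint collar above 2.86 rad and z of bar in the frame of rest between 0.027 and 0.037 m and x of bar in the frame of rest between -0.03 and 0.03 m and y of bar in the frame of rest between -0.01 and 0.01 m and angle between the x axis of bar and the x axis of rest, either way round below 0.1 rad); the robot touches nothing.
It fails at once if the collar is pushed with the fingers or arm instead of the bar (contact force between any of the fingers, the arm and collar above 3 N).
It fails at once if another thing on the bench is disturbed (moved more than 5 cm) (distance of any of fluid_can, pump_gear, jar, gauge_block from where it was at the start of the episode above 0.05 m).
Of injector1, injector2, injector3 only 2 to 3 are there at a start; the rules pass over those that are not, and their reading is None.
At some moment in a run one of injector1, injector2, injector3 may be knocked a few centimetres aside while the robot is not near it.
Once in a run the grip may slacken for a moment while it holds something.
It also fails if it takes over 210 s, if anything falls off the work surface, if the arm or the gripper's body presses on something with over 40 N, if the wrist force passes 120 N, or if a joint passes its speed limit or range.

## Working session

There is one attempt and no reset: what is moved stays moved. The work goes in short steps, Python scripts to look and compute and a tool call to move; the robot and the scene stay as the last step left them, time stands still between calls to the robot, and variables do not carry over. Pictures are saved under pics/ and viewed, at most 14 in all, crops included, and the job is handed in when it is done.

Besides the shell and the picture viewer there is one more tool, called by a JSON object that holds its "api" and its "payload", one argument or row to a line. play_rows: Moves the arm, as the interface text tells. Its arguments: {"type":"object","properties":{"steps":{"type":"array"}},"required":["steps"]}

```bash
mkdir -p pics
cat > h.py <<'E'
from station import *
import numpy as np, cv2
def cap(n):
    c=capture(n); c['n']=n; return c
def ray(c,u,v):
    x=(np.asarray(u,float)-c['cx'])/c['fx']; y=(np.asarray(v,float)-c['cy'])/c['fy']
    xu,yu=x.copy(),y.copy()
    for _ in range(20):
        f=1+c['k1']*(xu**2+yu**2); xu,yu=x/f,y/f
    return np.stack([xu,yu,np.ones_like(xu)],-1)
def plane(c,u,v,z):
    d=ray(c,u,v)@np.array(c['rotation']).T; o=np.array(c['xyz']); 
    return o+d*((z-o[2])/d[...,2])[...,None]
def cloud(c):
    v,u=np.mgrid[0:384,0:512]
    d=ray(c,u,v)*c['range_z'][...,None]
    return d@np.array(c['rotation']).T+np.array(c['xyz'])
def proj(c,p):
    q=(np.asarray(p)-np.array(c['xyz']))@np.array(c['rotation']); x=q[...,0]/q[...,2];y=q[...,1]/q[...,2]
    f=1+c['k1']*(x*x+y*y); return np.stack([c['fx']*x*f+c['cx'],c['fy']*y*f+c['cy']],-1)
def save(n,im,s=1.5): cv2.imwrite('pics/'+n+'.png',cv2.resize(im,None,fx=s,fy=s,interpolation=cv2.INTER_CUBIC))
E
python3 - <<'E'
from h import *
import pickle
s=sense(); print({k:np.round(s[k],3).tolist() for k in s})
C=[cap('top'),cap('side')]
pickle.dump(C,open('c0.pkl','wb'))
for c in C:
    save(c['n']+'0',c['frame']); print(c['n'],[ (k,np.round(c[k],3).tolist()) for k in c if k not in('frame','range_z')], (c['range_z']>0).mean())
E
```

```text
{'time_s': 0.0, 'joints': [87.754, 22.092, 0.381, -0.029, -68.41, -14.817], 'joint_velocities': [-0.016, 0.072, 0.069, 0.062, 0.058, -0.004], 'effort': [-0.0, -39.066, 18.741, 4.22, 0.011, -0.0], 'tcp_pos': [0.183, 0.597, 0.235], 'ee_rot': [[0.956, -0.294, -0.001], [-0.294, -0.956, -0.002], [0.0, 0.002, -1.0]], 'wrist_force': [-0.376, -0.179, -0.373], 'moment': [0.002, 0.028, 0.05], 'gripper_force': 0.0, 'gripper_width': 0.999}Traceback (most recent call last):
  File "<stdin>", line 7, in <module>
    return _wrapfunc(a, 'round', decimals=decimals, out=out)
    return _wrapit(obj, method, *args, **kwds)
    result = getattr(arr, method)(*args, **kwds)
numpy._core._exceptions._UFuncNoLoopError: ufunc 'multiply' did not contain a loop with signature matching types (dtype('<U3'), dtype('float64')) -> None
```

Run:
```python
from h import *
import pickle
C=pickle.load(open('c0.pkl','rb'))
for c in C:
    save(c['n']+'0',c['frame']); print(c['n'],[ (k,np.round(c[k],3).tolist()) for k in c if k not in('frame','range_z','n')], (c['range_z']>0).mean())
```

```text
top [('fx', 439.35), ('fy', 439.35), ('cx', 258.577), ('cy', 181.614), ('k1', -0.046), ('xyz', [0.382, 0.053, 1.434]), ('rotation', [[0.013, -0.997, 0.08], [-1.0, -0.014, -0.003], [0.004, -0.08, -0.997]])] 0.9960072835286459
side [('fx', 354.029), ('fy', 354.029), ('cx', 251.614), ('cy', 186.21), ('k1', -0.016), ('xyz', [0.083, -0.595, 0.937]), ('rotation', [[0.854, -0.374, 0.362], [-0.52, -0.625, 0.582], [0.008, -0.685, -0.728]])] 0.9962514241536459
```

View pics/top0.png

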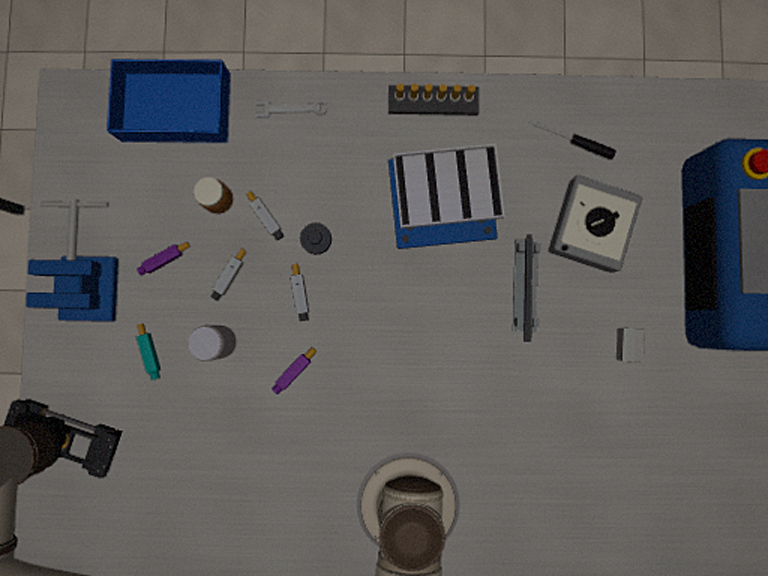

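```bash
ls pics
```

```text
side0.png
top0.png
```

View side.

The top view (1.5x) shows three steel injectors at (265,215), (228,273) and (300,292), and purple and turquoise look-alikes at (162,258), (293,371) and (148,352). The gear is at (315,238), the tray at (448,188), the bar in its rest at (527,288) and the dial at (600,221).

View pics/side0.png

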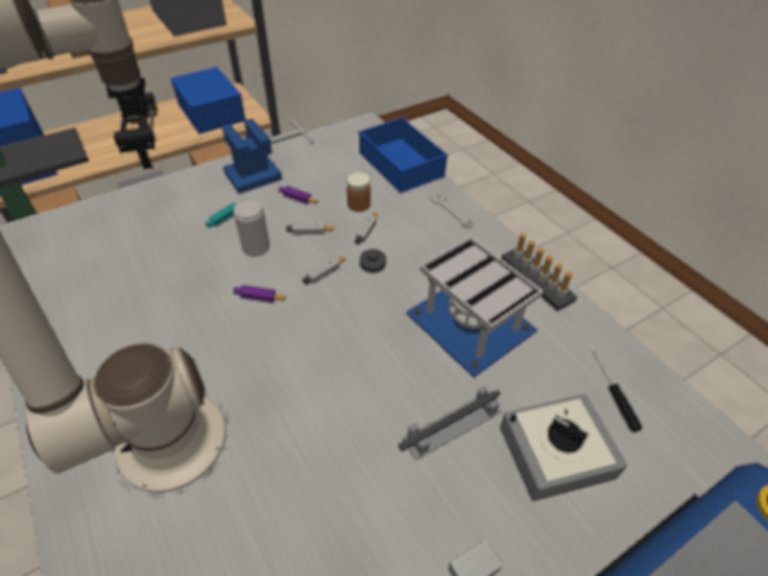

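Run:
```python
from h import *
import pickle
C=pickle.load(open('c0.pkl','rb'))
t=C[0]; P=cloud(t); hsv=cv2.cvtColor(t['frame'],cv2.COLOR_BGR2HSV)
S=cloud(C[1])
print('bench z',np.median(P[230:330,200:300,2]), np.median(S[250:330,100:200,2]))
# heights of several spots
for n,(u,v) in dict(i1=(265,215),i2=(228,273),i3=(300,292),gear=(315,238),bar=(527,288),dial=(600,221),box=(570,240),base=(420,238),laneL=(417,190),laneM=(448,188),laneR=(480,186),rib=(432,188)).items():
    u/=1.5;v/=1.5; p=P[int(v)-1:int(v)+2,int(u)-1:int(u)+2].reshape(-1,3); print(n,np.median(p,0).round(4))
    q=np.median(p,0); w=proj(C[1],q).round().astype(int); 
    if 0<=w[0]<512 and 0<=w[1]<384: print('   side there',w, S[w[1],w[0]].round(4))
# injector ROI: points of height 10..40mm near
for n,(u,v) in dict(i1=(265,215),i2=(228,273),i3=(300,292)).items():
    u/=1.5;v/=1.5
    c=plane(t,np.array([u]),np.array([v]),0.026)[0]
    m=(np.linalg.norm(P[...,:2]-c[:2],axis=-1)<.085)&(P[...,2]>.012)&(P[...,2]<.06)
    k,l=cv2.connectedComponents(m.astype(np.uint8)); lab=l[int(v),int(u)]; m=l==lab
    yel=m&(hsv[...,1]>110)&(hsv[...,0]<35)&(hsv[...,0]>10)
    br=m&~yel&(t['frame'].min(-1)>110)
    vs,us=np.nonzero(br); g=plane(t,us,vs,.026)[:,:2].astype(np.float32)
    r=cv2.minAreaRect(g*1000); vy,uy=np.nonzero(yel); 
    print(n,m.sum(),yel.sum(),br.sum(),'rect',np.round(r,1) if 0 else r,'yel',plane(t,uy,vy,.02).mean(0).round(4) if len(uy) else None,'zmed',np.median(P[br][:,2]))
```

```text
bench z 0.0008089577206752407 0.0008316970333830942
i1 [0.6161 0.3179 0.0238]
   side there [245 150] [0.6132 0.3108 0.028 ]
i2 [0.4883 0.3916 0.0258]
   side there [207 150] [0.4874 0.3899 0.0251]
i3 [0.4516 0.2365 0.0274]
   side there [217 177] [0.4513 0.2359 0.0272]
gear [0.5672 0.2061 0.0364]
   side there [249 169] [0.5667 0.2034 0.0371]
bar [ 0.464  -0.2451  0.0398]
   side there [300 276] [ 0.4783 -0.2317  0.0083]
dial [ 0.6012 -0.3845  0.1014]
   side there [377 281] [ 0.6011 -0.3843  0.1028]
box [ 0.565  -0.3335  0.0618]
   side there [350 280] [ 0.5654 -0.3332  0.0617]
base [ 0.5736 -0.0193  0.0156]
   side there [285 213] [ 0.5749 -0.0175  0.0109]
laneL [ 0.6528 -0.006   0.1371]
   side there [306 176] [ 0.6514 -0.0077  0.139 ]
laneM [ 0.6566 -0.066   0.1394]
   side there [319 187] [ 0.6593 -0.0645  0.1355]
laneR [ 0.6602 -0.1315  0.1391]
   side there [334 200] [ 0.6648 -0.1295  0.1347]
rib [ 0.6551 -0.0356  0.1443]
   side there [313 180] [ 0.6578 -0.035   0.1414]
i1 276 25 112 rect ((615.0928344726562, 319.7847595214844), (81.5277099609375, 20.2522029876709), 36.65324401855469) yel [0.6583 0.3508 0.02  ] zmed 0.026459375120202244
i2 290 29 116 rect ((484.3898620605469, 397.5498046875), (22.80496597290039, 79.07112121582031), 59.50175094604492) yel [0.5313 0.3683 0.02  ] zmed 0.026352382220746984
i3 280 29 134 rect ((446.972412109375, 240.09536743164062), (80.26521301269531, 22.165117263793945), 10.86298942565918) yel [0.5004 0.2493 0.02  ] zmed 0.027099502986953627
```

Both views agree on positions and heights: injector tops at 26 mm, lane floors at about 137 mm, dial at 102 mm. What could be taken for an injector, as top pixels at 1.5x:
- **Steel injectors:** (265,215), (228,273) and (300,292). I choose these.
- **Purple look-alikes:** (162,258) and (293,371).
- **Turquoise look-alike:** (148,352).

I'll check the choice in one close crop and measure the fixtures.

Run:
```python
from h import *
import pickle
C=pickle.load(open('c0.pkl','rb'))
t,sd=C; H=[cv2.cvtColor(c['frame'],cv2.COLOR_BGR2HSV) for c in C]; P=[cloud(c) for c in C]
def comp(m,i,near):
    k,l,st,ce=cv2.connectedComponentsWithStats(m.astype(np.uint8)); return l
def rect(g): 
    r=cv2.minAreaRect((g[:,:2]*1000).astype(np.float32)); return [np.round(a,1) for a in r]
for i,c in enumerate(C):
    p=P[i]; print('==',c['n'])
    near=(abs(p[...,0]-.657)<.13)&(abs(p[...,1]+.066)<.15)
    m=near&(p[...,2]>.12)&(p[...,2]<.165)
    v,u=np.nonzero(m); print('tray blob',m.sum(),rect(plane(c,u,v,.148)),rect(p[m]))
    br=m&(c['frame'].min(-1)>120); v,u=np.nonzero(br); print('bright mean@floor',plane(c,u,v,.137).mean(0).round(4))
    dk=m&(c['frame'].max(-1)<70)
    k,l,st,ce=cv2.connectedComponentsWithStats(dk.astype(np.uint8))
    for j in range(1,k):
        if st[j,4]>60:
            v,u=np.nonzero(l==j); print('rib',st[j,4],rect(plane(c,u,v,.141)), 'z',np.median(p[l==j][:,2]).round(4))
    m=(abs(p[...,0]-.46)<.16)&(abs(p[...,1]+.245)<.05)&(p[...,2]>.035)&(p[...,2]<.05)&(c['frame'].max(-1)<95)
    k,l,st,ce=cv2.connectedComponentsWithStats(m.astype(np.uint8)); j=1+st[1:,4].argmax(); v,u=np.nonzero(l==j)
    print('bar',st[j,4],rect(plane(c,u,v,.039)),np.median(p[l==j][:,2]))
    m=(abs(p[...,0]-.46)<.16)&(abs(p[...,1]+.245)<.06)&(p[...,2]>.003)&(p[...,2]<.06)
    v,u=np.nonzero(m);print('rest',m.sum(),rect(p[m]))
    for n,(x,y,z) in dict(can=(.38,.41,.13),jar=(.66,.4,.09),gear=(.567,.206,.038),dial=(.601,-.3845,.102)).items():
        m=(np.hypot(p[...,0]-x,p[...,1]-y)<.07)&(abs(p[...,2]-z)<.007)
        if m.any(): (a,b),r=cv2.minEnclosingCircle((p[m][:,:2]*1000).astype(np.float32)); print(n,round(a,1),round(b,1),round(r,1),np.median(p[m][:,2]).round(3))
    m=(abs(p[...,0]-.6)<.14)&(abs(p[...,1]+.3845)<.14)&(abs(p[...,2]-.06)<.006); v,u=np.nonzero(m)
    print('box',rect(plane(c,u,v,.06)))
a=cv2.resize(t['frame'][115:235,90:220],None,fx=3,fy=3,interpolation=cv2.INTER_CUBIC)
b=cv2.resize(t['frame'][110:190,360:435],None,fx=4.5,fy=4.5,interpolation=cv2.INTER_CUBIC)
b=cv2.copyMakeBorder(b,0,0,0,0,cv2.BORDER_CONSTANT)
o=np.zeros((360,740,3),np.uint8); o[:a.shape[0],:a.shape[1]]=a; o[:b.shape[0],400:400+b.shape[1]]=b[:360,:340]; cv2.imwrite('pics/crop1.png',o)
```

```text
== top
tray blob 3481 [array([660.2, -66.8]), array([151.1, 207.5]), np.float64(6.6)] [array([661.1, -67. ]), array([150. , 207.2]), np.float64(6.6)]
bright mean@floor [ 0.6551 -0.0629  0.137 ]
rib 248 [array([666. , -99.3]), array([138.4,  24.3]), np.float64(8.2)] z 0.1427
rib 241 [array([ 672.3, -158.3]), array([137.7,  15.8]), np.float64(6.6)] z 0.1429
rib 237 [array([658.1, -35.8]), array([137.8,  15.6]), np.float64(6.7)] z 0.1431
rib 196 [array([650.7,  24.5]), array([137.9,  12.7]), np.float64(6.6)] z 0.1427
bar 323 [array([ 466.4, -255.1]), array([ 25.5, 226.9]), np.float64(89.9)] 0.03938333691348994
rest 1502 [array([ 459.4, -245.9]), array([317.8, 119.7]), np.float64(0.5)]
can 341.9 409.7 33.8 0.13
jar 655.1 426.7 30.9 0.09
gear 562.6 208.6 18.2 0.037
dial 604.5 -392.7 31.1 0.102
box [array([ 604.6, -392.9]), array([150.4, 171.9]), np.float64(72.8)]
== side
tray blob 2654 [array([652.1, -71.8]), array([160.5, 213.9]), np.float64(6.7)] [array([658. , -67.1]), array([152.5, 208.6]), np.float64(6.8)]
bright mean@floor [ 0.6595 -0.067   0.137 ]
rib 100 [array([651.7,  25. ]), array([129.3,  11.6]), np.float64(6.4)] z 0.1408
rib 99 [array([658.5, -36.3]), array([129.2,  10.7]), np.float64(6.6)] z 0.141
rib 113 [array([667. , -97.6]), array([127.8,  11. ]), np.float64(6.7)] z 0.1408
bar 332 [array([ 459. , -251.2]), array([ 14.7, 221.5]), np.float64(89.0)] 0.03736621004898727
rest 1150 [array([ 457. , -265.2]), array([296.5, 114.9]), np.float64(10.6)]
can 338.0 409.5 34.0 0.129
jar 650.3 424.8 31.2 0.088
gear 564.6 205.8 13.2 0.036
dial 603.8 -394.4 31.2 0.101
box [array([ 600.9, -395.2]), array([150.6, 171.2]), np.float64(72.6)]
```

View pics/crop1.png

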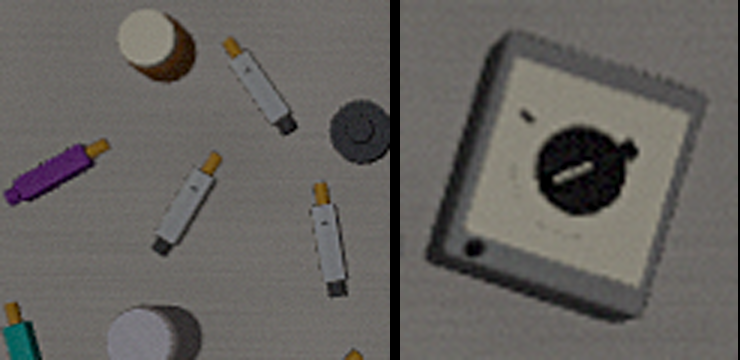

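The crop shows three steel-grey injectors with brass nozzles and dark connectors, so the choice holds. The dial's pointer is at lower left and the long mark at crop pixel (527,117). Tray centre is about (0.660,-0.067) with yaw 6.7°. Next I'll plan the first pick.

```bash
cat >> h.py <<'E'
from scipy.spatial.transform import Rotation as Ro
def down(yaw):
    a=np.radians(yaw); c,s=np.cos(a),np.sin(a); return np.array([[c,s,0],[s,-c,0],[0,0,-1.]])
def go(*wps,start=None,step=32,ang=6.5):
    """wps: (x,y,z,yaw) world m/deg. prints rows: shift rows then turn rows"""
    s=sense(); p,R=start or (np.array(s['tcp_pos']),np.array(s['ee_rot']))
    for x,y,z,yaw in wps:
        T=down(yaw); rv=np.degrees(Ro.from_matrix(R.T@T).as_rotvec()); d=R.T@(np.array([x,y,z])-p)*1000
        n=max(1,int(np.ceil(np.linalg.norm(d)/step))); m=int(np.ceil(np.linalg.norm(rv)/ang)) if np.linalg.norm(rv)>.15 else 0
        print(f'{n} x shift',np.round(d/n,1).tolist(), f'| {m} x turn', np.round(rv/max(m,1),2).tolist())
        p,R=np.array([x,y,z]),T
def injectors(c):
    P=cloud(c); hsv=cv2.cvtColor(c['frame'],cv2.COLOR_BGR2HSV)
    yel=(hsv[...,1]>110)&(hsv[...,0]<35)&(hsv[...,0]>10)&(P[...,2]>.006)&(P[...,2]<.05)&(P[...,1]>.1)&(P[...,0]<.75)
    m=(P[...,2]>.012)&(P[...,2]<.06)&(P[...,1]>.1)&(P[...,0]<.75)&(hsv[...,1]<60)&(c['frame'].min(-1)>110)
    k,l,st,ce=cv2.connectedComponentsWithStats(m.astype(np.uint8)); out=[]
    vy,uy=np.nonzero(yel); Y=plane(c,uy,vy,.02)
    for j in range(1,k):
        if 70<st[j,4]<220:
            v,u=np.nonzero(l==j); (a,b),sz,_=cv2.minAreaRect((plane(c,u,v,.026)[:,:2]*1000).astype(np.float32))
            o=np.array([a,b])/1000; q=Y[np.hypot(*(Y[:,:2]-o).T)<.072,:2]
            if len(q)<8: continue
            d=q.mean(0)-o; out.append((o.round(4),round(np.degrees(np.arctan2(d[1],d[0])),1),np.round(sorted(sz),0),round(np.hypot(*d),3)))
    return out
E
python3 - <<'E'
from h import *
print(sense()['time_s'])
for i in injectors(cap('top')): print(i)
go((.4844,.3975,.235,-31.3),(.4844,.3975,.12,-31.3),(.4844,.3975,.021,-31.3))
E
```

```text
0.1
(array([0.6151, 0.3196]), np.float64(35.5), array([21., 81.]), np.float64(0.053))
(array([0.4842, 0.3975]), np.float64(-31.6), array([22., 79.]), np.float64(0.055))
(array([0.447 , 0.2401]), np.float64(9.5), array([22., 80.]), np.float64(0.054))
12 x shift [28.9, 8.5, 0.1] | 3 x turn [0.03, -0.01, 4.74]
4 x shift [0.0, 0.0, 28.7] | 0 x turn [0.0, 0.0, 0.0]
4 x shift [0.0, 0.0, 24.7] | 0 x turn [0.0, 0.0, 0.0]
```

{"api": "play_rows", "payload": {
  "steps": [
    {"dx": 28.9, "dy": 8.5, "claw": 87},
    {"dx": 28.9, "dy": 8.5, "claw": 87},
    {"dx": 28.9, "dy": 8.5, "claw": 87},
    {"dx": 28.9, "dy": 8.5, "claw": 87},
    {"dx": 28.9, "dy": 8.5, "claw": 87},
    {"dx": 28.9, "dy": 8.5, "claw": 87},
    {"dx": 28.9, "dy": 8.5, "claw": 87},
    {"dx": 28.9, "dy": 8.5, "claw": 87},
    {"dx": 28.9, "dy": 8.5, "claw": 87},
    {"dx": 28.9, "dy": 8.5, "claw": 87},
    {"dx": 28.9, "dy": 8.5, "claw": 87},
    {"dx": 28.9, "dy": 8.5, "claw": 87},
    {"az": 4.74, "claw": 80},
    {"az": 4.74, "claw": 70},
    {"az": 4.74, "claw": 65},
    {"dz": 28.7, "claw": 60},
    {"dz": 28.7, "claw": 60},
    {"dz": 28.7, "claw": 60},
    {"dz": 28.7, "claw": 60},
    {"claw": 60}
  ]
}}

```text
invalid input at $.steps[0]: expected keys ax, ay, az, dx, dy, dz, claw
```

Run:
```python
from h import *
s=sense();print(s['time_s'],np.round(s['tcp_pos'],4),np.round(s['ee_rot'],3).tolist())
for i in injectors(cap('top')): print(i)
go((.4843,.3975,.021,-31.4))
```

```text
0.15 [0.1832 0.5971 0.2357] [[0.956, -0.294, -0.0], [-0.294, -0.956, -0.002], [0.0, 0.002, -1.0]]
(array([0.6151, 0.3196]), np.float64(35.5), array([21., 81.]), np.float64(0.053))
(array([0.4848, 0.3973]), np.float64(-31.9), array([23., 80.]), np.float64(0.054))
(array([0.447 , 0.2401]), np.float64(9.5), array([22., 80.]), np.float64(0.054))
14 x shift [24.7, 7.3, 15.4] | 3 x turn [0.02, -0.01, 4.78]
```

{"api": "play_rows", "payload": {
  "steps": [
    {"ax": 0, "ay": 0, "az": 0, "dx": 43.4, "dy": 12.7, "dz": 0, "claw": 87},
    {"ax": 0, "ay": 0, "az": 0, "dx": 43.4, "dy": 12.7, "dz": 0, "claw": 87},
    {"ax": 0, "ay": 0, "az": 0, "dx": 43.4, "dy": 12.7, "dz": 0, "claw": 87},
    {"ax": 0, "ay": 0, "az": 0, "dx": 43.4, "dy": 12.7, "dz": 0, "claw": 87},
    {"ax": 0, "ay": 0, "az": 0, "dx": 43.4, "dy": 12.7, "dz": 0, "claw": 80},
    {"ax": 0, "ay": 0, "az": 0, "dx": 43.4, "dy": 12.7, "dz": 0, "claw": 75},
    {"ax": 0, "ay": 0, "az": 0, "dx": 43.4, "dy": 12.7, "dz": 0, "claw": 70},
    {"ax": 0, "ay": 0, "az": 0, "dx": 43.4, "dy": 12.7, "dz": 0, "claw": 65},
    {"ax": 0, "ay": 0, "az": 7.2, "dx": 0, "dy": 0, "dz": 0, "claw": 60},
    {"ax": 0, "ay": 0, "az": 7.2, "dx": 0, "dy": 0, "dz": 0, "claw": 60},
    {"ax": 0, "ay": 0, "az": 0, "dx": 0, "dy": 0, "dz": 40, "claw": 60},
    {"ax": 0, "ay": 0, "az": 0, "dx": 0, "dy": 0, "dz": 40, "claw": 60},
    {"ax": 0, "ay": 0, "az": 0, "dx": 0, "dy": 0, "dz": 35, "claw": 60},
    {"ax": 0, "ay": 0, "az": 0, "dx": 0, "dy": 0, "dz": 0, "claw": 60},
    {"ax": 0, "ay": 0, "az": 0, "dx": 0, "dy": 0, "dz": 0, "claw": 60}
  ]
}}

```text
time_s: 1.7
tcp_pos: [0.4859, 0.3986, 0.1219]
ee_rot: [[0.853, -0.521, 0.0], [-0.521, -0.853, -0.001], [0.001, 0.001, -1.0]]
wrist_force: [1.5, 0.7, 0.9]
gripper_width: 0.688
gripper_force: 0.0
```

Run:
```python
from h import *
s=sense();print(s['time_s'],np.round(s['tcp_pos'],4),np.round(s['ee_rot'],3).tolist(),s['gripper_width'])
for i in injectors(cap('top')): print(i)
go((.4845,.3975,.021,-31.6))
```

```text
1.7 [0.4859 0.3986 0.1219] [[0.853, -0.521, 0.0], [-0.521, -0.853, -0.001], [0.001, 0.001, -1.0]] 0.6878581827046886
(array([0.6152, 0.3197]), np.float64(35.8), array([21., 82.]), np.float64(0.053))
(array([0.4469, 0.2404]), np.float64(9.4), array([23., 80.]), np.float64(0.054))
4 x shift [-0.2, 0.7, 25.6] | 1 x turn [-0.16, -0.07, 0.18]
```

{"api": "play_rows", "payload": {
  "steps": [
    {"ax": 0, "ay": 0, "az": 0, "dx": -0.2, "dy": 0.7, "dz": 34, "claw": 60},
    {"ax": 0, "ay": 0, "az": 0, "dx": -0.2, "dy": 0.7, "dz": 34, "claw": 60},
    {"ax": 0, "ay": 0, "az": 0, "dx": -0.2, "dy": 0.7, "dz": 22, "claw": 60},
    {"ax": 0, "ay": 0, "az": 0, "dx": 0, "dy": 0, "dz": 11, "claw": 60},
    {"ax": 0, "ay": 0, "az": 0, "dx": 0, "dy": 0, "dz": 0, "claw": 60},
    {"ax": 0, "ay": 0, "az": 0, "dx": 0, "dy": 0, "dz": 0, "claw": 15},
    {"ax": 0, "ay": 0, "az": 0, "dx": 0, "dy": 0, "dz": 0, "claw": 15},
    {"ax": 0, "ay": 0, "az": 0, "dx": 0, "dy": 0, "dz": 0, "claw": 15},
    {"ax": 0, "ay": 0, "az": 0, "dx": 0, "dy": 0, "dz": 0, "claw": 15},
    {"ax": 0, "ay": 0, "az": 0, "dx": 0, "dy": 0, "dz": 0, "claw": 15},
    {"ax": 0, "ay": 0, "az": 0, "dx": 0, "dy": 0, "dz": 0, "claw": 15}
  ]
}}

```text
time_s: 2.85
tcp_pos: [0.4834, 0.3962, 0.0209]
ee_rot: [[0.853, -0.522, -0.001], [-0.522, -0.853, -0.002], [-0.0, 0.002, -1.0]]
wrist_force: [-1.3, -1.6, 3.5]
gripper_width: 0.294
gripper_force: 29.7
```

{"api": "play_rows", "payload": {
  "steps": [
    {"ax": 0, "ay": 0, "az": 0, "dx": 0, "dy": 0, "dz": -20, "claw": 15},
    {"ax": 0, "ay": 0, "az": 0, "dx": 0, "dy": 0, "dz": -40, "claw": 15},
    {"ax": 0, "ay": 0, "az": 0, "dx": 0, "dy": 0, "dz": -40, "claw": 15},
    {"ax": 0, "ay": 0, "az": 0, "dx": 0, "dy": 0, "dz": -40, "claw": 15},
    {"ax": 0, "ay": 0, "az": 0, "dx": 0, "dy": 0, "dz": -40, "claw": 15},
    {"ax": 0, "ay": 0, "az": 0, "dx": 0, "dy": 0, "dz": -20, "claw": 15}
  ]
}}

```text
time_s: 3.45
tcp_pos: [0.4847, 0.3979, 0.2241]
ee_rot: [[0.853, -0.522, 0.004], [-0.522, -0.853, 0.004], [0.001, -0.006, -1.0]]
wrist_force: [0.3, 0.7, -2.4]
gripper_width: 0.297
gripper_force: 29.7
```

Run:
```python
from h import *
s=sense();print(s['time_s'],s['gripper_width']*87)
L3=(.6672,-.1286)
go((*L3,.22,6.7),(*L3,.155,6.7),step=44,ang=8)
```

```text
3.45 25.8230953971455
13 x shift [33.1, 27.2, 0.2] | 5 x turn [-0.06, -0.03, -7.63]
2 x shift [0.0, 0.0, 32.5] | 0 x turn [0.0, 0.0, 0.0]
```

{"api": "play_rows", "payload": {
  "steps": [
    {"ax": 0, "ay": 0, "az": 0, "dx": 33.1, "dy": 27.2, "dz": 0, "claw": 15},
    {"ax": 0, "ay": 0, "az": 0, "dx": 33.1, "dy": 27.2, "dz": 0, "claw": 15},
    {"ax": 0, "ay": 0, "az": 0, "dx": 33.1, "dy": 27.2, "dz": 0, "claw": 15},
    {"ax": 0, "ay": 0, "az": 0, "dx": 33.1, "dy": 27.2, "dz": 0, "claw": 15},
    {"ax": 0, "ay": 0, "az": 0, "dx": 33.1, "dy": 27.2, "dz": 0, "claw": 15},
    {"ax": 0, "ay": 0, "az": 0, "dx": 33.1, "dy": 27.2, "dz": 0, "claw": 15},
    {"ax": 0, "ay": 0, "az": 0, "dx": 33.1, "dy": 27.2, "dz": 0, "claw": 15},
    {"ax": 0, "ay": 0, "az": 0, "dx": 33.1, "dy": 27.2, "dz": 0, "claw": 15},
    {"ax": 0, "ay": 0, "az": 0, "dx": 33.1, "dy": 27.2, "dz": 0, "claw": 15},
    {"ax": 0, "ay": 0, "az": 0, "dx": 33.1, "dy": 27.2, "dz": 0, "claw": 15},
    {"ax": 0, "ay": 0, "az": 0, "dx": 33.1, "dy": 27.2, "dz": 0, "claw": 15},
    {"ax": 0, "ay": 0, "az": 0, "dx": 33.1, "dy": 27.2, "dz": 0, "claw": 15},
    {"ax": 0, "ay": 0, "az": 0, "dx": 33.1, "dy": 27.2, "dz": 0, "claw": 15},
    {"ax": 0, "ay": 0, "az": -7.6, "dx": 0, "dy": 0, "dz": 0, "claw": 15},
    {"ax": 0, "ay": 0, "az": -7.6, "dx": 0, "dy": 0, "dz": 0, "claw": 15},
    {"ax": 0, "ay": 0, "az": -7.6, "dx": 0, "dy": 0, "dz": 0, "claw": 15},
    {"ax": 0, "ay": 0, "az": -7.6, "dx": 0, "dy": 0, "dz": 0, "claw": 15},
    {"ax": 0, "ay": 0, "az": -7.6, "dx": 0, "dy": 0, "dz": 0, "claw": 15},
    {"ax": 0, "ay": 0, "az": 0, "dx": 0, "dy": 0, "dz": 20, "claw": 15},
    {"ax": 0, "ay": 0, "az": 0, "dx": 0, "dy": 0, "dz": 0, "claw": 15}
  ]
}}

```text
time_s: 5.45
tcp_pos: [0.664, -0.1286, 0.196]
ee_rot: [[0.994, 0.113, -0.008], [0.113, -0.994, 0.002], [-0.008, -0.003, -1.0]]
wrist_force: [-1.2, -0.7, -4.6]
gripper_width: 0.295
gripper_force: 30.0
```

Run:
```python
from h import *
s=sense();print(s['time_s'],s['gripper_width']*87,np.round(s['tcp_pos'],4))
c=cap('side')
save('s1',c['frame'][60:260,200:460],3)
L3=(.6672,-.1286)
go((*L3,.157,6.7),step=44,ang=8)
```

```text
5.45 25.679992592123348 [ 0.664  -0.1286  0.196 ]
1 x shift [2.7, -0.0, 40.6] | 1 x turn [-0.08, 0.34, -0.2]
```

View pics/s1.png

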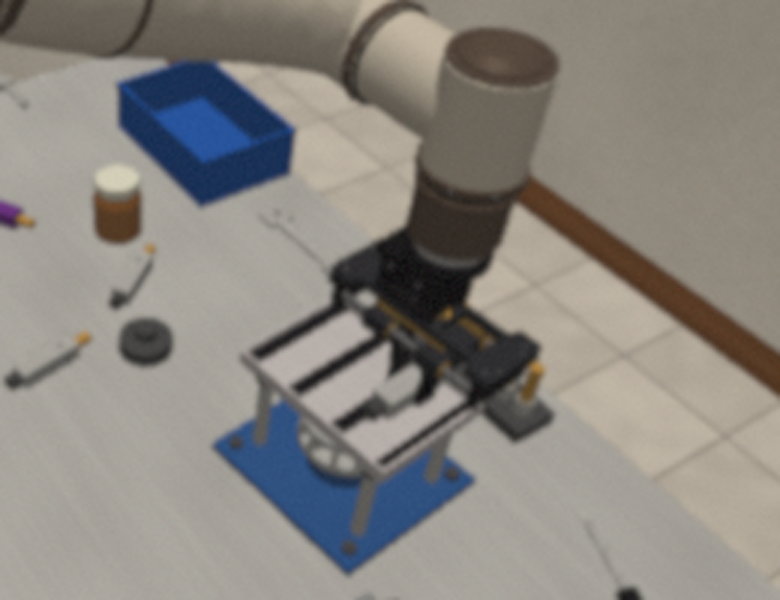

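The injector is held level over lane 3 at about (400,385), so I'll lower it and release.

{"api": "play_rows", "payload": {
  "steps": [
    {"ax": 0, "ay": 0, "az": 0, "dx": 2.7, "dy": 0, "dz": 25, "claw": 15},
    {"ax": 0, "ay": 0, "az": 0, "dx": 0, "dy": 0, "dz": 10, "claw": 15},
    {"ax": 0, "ay": 0, "az": 0, "dx": 0, "dy": 0, "dz": 4, "claw": 15},
    {"ax": 0, "ay": 0, "az": 0, "dx": 0, "dy": 0, "dz": 0, "claw": 15},
    {"ax": 0, "ay": 0, "az": 0, "dx": 0, "dy": 0, "dz": 0, "claw": 15}
  ]
}}

```text
time_s: 6.0
tcp_pos: [0.6696, -0.129, 0.1626]
ee_rot: [[0.993, 0.114, 0.002], [0.114, -0.993, -0.0], [0.002, 0.001, -1.0]]
wrist_force: [0.6, 0.3, -3.1]
gripper_width: 0.297
gripper_force: 30.0
```

{"api": "play_rows", "payload": {
  "steps": [
    {"ax": 0, "ay": 0, "az": 0, "dx": 0, "dy": 0, "dz": 0, "claw": 40},
    {"ax": 0, "ay": 0, "az": 0, "dx": 0, "dy": 0, "dz": 0, "claw": 40},
    {"ax": 0, "ay": 0, "az": 0, "dx": 0, "dy": 0, "dz": 0, "claw": 40},
    {"ax": 0, "ay": 0, "az": 0, "dx": 0, "dy": 0, "dz": 0, "claw": 40},
    {"ax": 0, "ay": 0, "az": 0, "dx": 0, "dy": 0, "dz": -10, "claw": 40},
    {"ax": 0, "ay": 0, "az": 0, "dx": 0, "dy": 0, "dz": -30, "claw": 40},
    {"ax": 0, "ay": 0, "az": 0, "dx": 0, "dy": 0, "dz": -40, "claw": 40},
    {"ax": 0, "ay": 0, "az": 0, "dx": 0, "dy": 0, "dz": 0, "claw": 60}
  ]
}}

```text
time_s: 6.8
tcp_pos: [0.6723, -0.1297, 0.25]
ee_rot: [[0.993, 0.115, 0.014], [0.115, -0.993, -0.003], [0.014, 0.004, -1.0]]
wrist_force: [0.2, -0.3, 0.1]
gripper_width: 0.5
gripper_force: 0.0
```

Run:
```python
from h import *
s=sense();print(s['time_s'],np.round(s['tcp_pos'],4))
I=injectors(cap('top'))
for i in I: print(i)
o,y=I[0][0],I[0][1]
go((*o,.2352,y),(*o,.12,y),step=44,ang=8)
```

```text
6.8 [ 0.6723 -0.1297  0.25  ]
(array([0.615 , 0.3196]), np.float64(35.8), array([21., 82.]), np.float64(0.053))
(array([0.447 , 0.2401]), np.float64(9.5), array([22., 80.]), np.float64(0.054))
11 x shift [-0.4, -41.1, 1.0] | 4 x turn [0.06, -0.12, -7.31]
3 x shift [0.0, 0.0, 38.4] | 0 x turn [0.0, 0.0, 0.0]
```

{"api": "play_rows", "payload": {
  "steps": [
    {"ax": 0, "ay": 0, "az": 0, "dx": -0.4, "dy": -41.1, "dz": 0, "claw": 60},
    {"ax": 0, "ay": 0, "az": 0, "dx": -0.4, "dy": -41.1, "dz": 0, "claw": 60},
    {"ax": 0, "ay": 0, "az": 0, "dx": -0.4, "dy": -41.1, "dz": 0, "claw": 60},
    {"ax": 0, "ay": 0, "az": 0, "dx": -0.4, "dy": -41.1, "dz": 0, "claw": 60},
    {"ax": 0, "ay": 0, "az": 0, "dx": -0.4, "dy": -41.1, "dz": 0, "claw": 60},
    {"ax": 0, "ay": 0, "az": 0, "dx": -0.4, "dy": -41.1, "dz": 0, "claw": 60},
    {"ax": 0, "ay": 0, "az": 0, "dx": -0.4, "dy": -41.1, "dz": 0, "claw": 60},
    {"ax": 0, "ay": 0, "az": 0, "dx": -0.4, "dy": -41.1, "dz": 0, "claw": 60},
    {"ax": 0, "ay": 0, "az": 0, "dx": -0.4, "dy": -41.1, "dz": 0, "claw": 60},
    {"ax": 0, "ay": 0, "az": 0, "dx": -0.4, "dy": -41.1, "dz": 0, "claw": 60},
    {"ax": 0, "ay": 0, "az": 0, "dx": -0.4, "dy": -41.1, "dz": 0, "claw": 60},
    {"ax": 0, "ay": 0, "az": -7.3, "dx": 0, "dy": 0, "dz": 0, "claw": 60},
    {"ax": 0, "ay": 0, "az": -7.3, "dx": 0, "dy": 0, "dz": 0, "claw": 60},
    {"ax": 0, "ay": 0, "az": -7.3, "dx": 0, "dy": 0, "dz": 0, "claw": 60},
    {"ax": 0, "ay": 0, "az": -7.3, "dx": 0, "dy": 0, "dz": 0, "claw": 60},
    {"ax": 0, "ay": 0, "az": 0, "dx": 0, "dy": 0, "dz": 40, "claw": 60},
    {"ax": 0, "ay": 0, "az": 0, "dx": 0, "dy": 0, "dz": 40, "claw": 60},
    {"ax": 0, "ay": 0, "az": 0, "dx": 0, "dy": 0, "dz": 20, "claw": 60},
    {"ax": 0, "ay": 0, "az": 0, "dx": 0, "dy": 0, "dz": 0, "claw": 60},
    {"ax": 0, "ay": 0, "az": 0, "dx": 0, "dy": 0, "dz": 0, "claw": 60}
  ]
}}

```text
time_s: 8.85
tcp_pos: [0.6136, 0.3198, 0.142]
ee_rot: [[0.811, 0.584, 0.001], [0.584, -0.811, -0.001], [0.0, 0.001, -1.0]]
wrist_force: [0.5, -0.0, -0.2]
gripper_width: 0.691
gripper_force: 0.0
```

Run:
```python
from h import *
s=sense();print(s['time_s'],np.round(s['tcp_pos'],4))
c=cap('top')
for i in injectors(c): print(i)
save('t2',c['frame'][60:230,80:360],2.8)
go((.613,.3182,.021,35.7),step=44,ang=8)
```

```text
8.85 [0.6136 0.3198 0.142 ]
(array([0.4469, 0.2404]), np.float64(9.5), array([23., 80.]), np.float64(0.054))
3 x shift [-0.8, 0.3, 40.8] | 1 x turn [0.03, -0.16, 0.06]
```

View pics/t2.png

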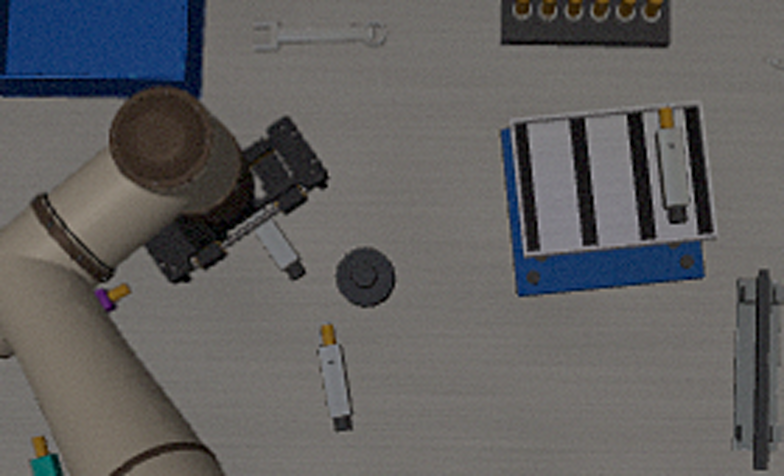

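Injector 2 lies flat in lane 3 at (672,165). The gripper is centred over injector 1 at about (275,245).

{"api": "play_rows", "payload": {
  "steps": [
    {"ax": 0, "ay": 0, "az": 0, "dx": -0.8, "dy": 0.3, "dz": 40, "claw": 60},
    {"ax": 0, "ay": 0, "az": 0, "dx": -0.8, "dy": 0.3, "dz": 40, "claw": 60},
    {"ax": 0, "ay": 0, "az": 0, "dx": -0.8, "dy": 0.3, "dz": 28, "claw": 60},
    {"ax": 0, "ay": 0, "az": 0, "dx": 0, "dy": 0, "dz": 11.5, "claw": 60},
    {"ax": 0, "ay": 0, "az": 0, "dx": 0, "dy": 0, "dz": 0, "claw": 60},
    {"ax": 0, "ay": 0, "az": 0, "dx": 0, "dy": 0, "dz": 0, "claw": 15},
    {"ax": 0, "ay": 0, "az": 0, "dx": 0, "dy": 0, "dz": 0, "claw": 15},
    {"ax": 0, "ay": 0, "az": 0, "dx": 0, "dy": 0, "dz": 0, "claw": 15},
    {"ax": 0, "ay": 0, "az": 0, "dx": 0, "dy": 0, "dz": 0, "claw": 15},
    {"ax": 0, "ay": 0, "az": 0, "dx": 0, "dy": 0, "dz": 0, "claw": 15},
    {"ax": 0, "ay": 0, "az": 0, "dx": 0, "dy": 0, "dz": 0, "claw": 15}
  ]
}}

```text
time_s: 10.0
tcp_pos: [0.6119, 0.3178, 0.0226]
ee_rot: [[0.812, 0.584, 0.001], [0.584, -0.812, 0.0], [0.001, 0.0, -1.0]]
wrist_force: [-0.7, 0.3, 2.5]
gripper_width: 0.296
gripper_force: 30.0
```

{"api": "play_rows", "payload": {
  "steps": [
    {"ax": 0, "ay": 0, "az": 0, "dx": 0, "dy": 0, "dz": -20, "claw": 15},
    {"ax": 0, "ay": 0, "az": 0, "dx": 0, "dy": 0, "dz": -40, "claw": 15},
    {"ax": 0, "ay": 0, "az": 0, "dx": 0, "dy": 0, "dz": -40, "claw": 15},
    {"ax": 0, "ay": 0, "az": 0, "dx": 0, "dy": 0, "dz": -40, "claw": 15},
    {"ax": 0, "ay": 0, "az": 0, "dx": 0, "dy": 0, "dz": -40, "claw": 15},
    {"ax": 0, "ay": 0, "az": 0, "dx": 0, "dy": 0, "dz": -20, "claw": 15}
  ]
}}

```text
time_s: 10.6
tcp_pos: [0.6125, 0.3181, 0.2256]
ee_rot: [[0.812, 0.584, 0.004], [0.584, -0.812, 0.003], [0.005, 0.0, -1.0]]
wrist_force: [0.5, 0.1, -2.4]
gripper_width: 0.296
gripper_force: 30.0
```

Run:
```python
from h import *
s=sense();print(s['time_s'],s['gripper_width']*87)
L=(.657,-.067)
go((*L,.22,6.7),(*L,.155,6.7),step=44,ang=8)
```

```text
10.6 25.752755869257474
9 x shift [-21.0, 37.6, 0.5] | 4 x turn [-0.02, -0.06, 7.26]
2 x shift [0.0, 0.0, 32.5] | 0 x turn [0.0, 0.0, 0.0]
```

{"api": "play_rows", "payload": {
  "steps": [
    {"ax": 0, "ay": 0, "az": 0, "dx": -21, "dy": 37.6, "dz": 0, "claw": 15},
    {"ax": 0, "ay": 0, "az": 0, "dx": -21, "dy": 37.6, "dz": 0, "claw": 15},
    {"ax": 0, "ay": 0, "az": 0, "dx": -21, "dy": 37.6, "dz": 0, "claw": 15},
    {"ax": 0, "ay": 0, "az": 0, "dx": -21, "dy": 37.6, "dz": 0, "claw": 15},
    {"ax": 0, "ay": 0, "az": 0, "dx": -21, "dy": 37.6, "dz": 0, "claw": 15},
    {"ax": 0, "ay": 0, "az": 0, "dx": -21, "dy": 37.6, "dz": 0, "claw": 15},
    {"ax": 0, "ay": 0, "az": 0, "dx": -21, "dy": 37.6, "dz": 0, "claw": 15},
    {"ax": 0, "ay": 0, "az": 0, "dx": -21, "dy": 37.6, "dz": 0, "claw": 15},
    {"ax": 0, "ay": 0, "az": 0, "dx": -21, "dy": 37.6, "dz": 0, "claw": 15},
    {"ax": 0, "ay": 0, "az": 7.26, "dx": 0, "dy": 0, "dz": 0, "claw": 15},
    {"ax": 0, "ay": 0, "az": 7.26, "dx": 0, "dy": 0, "dz": 0, "claw": 15},
    {"ax": 0, "ay": 0, "az": 7.26, "dx": 0, "dy": 0, "dz": 0, "claw": 15},
    {"ax": 0, "ay": 0, "az": 7.26, "dx": 0, "dy": 0, "dz": 0, "claw": 15},
    {"ax": 0, "ay": 0, "az": 0, "dx": 0, "dy": 0, "dz": 20, "claw": 15},
    {"ax": 0, "ay": 0, "az": 0, "dx": 0, "dy": 0, "dz": 0, "claw": 15},
    {"ax": 0, "ay": 0, "az": 0, "dx": 0, "dy": 0, "dz": 0, "claw": 15}
  ]
}}

```text
time_s: 12.2
tcp_pos: [0.6552, -0.0675, 0.2007]
ee_rot: [[0.993, 0.117, -0.003], [0.117, -0.993, -0.0], [-0.003, -0.0, -1.0]]
wrist_force: [0.1, 0.1, -2.8]
gripper_width: 0.296
gripper_force: 30.0
```

Run:
```python
from h import *
s=sense();print(s['time_s'],s['gripper_width']*87)
go((.657,-.067,.158,6.7),step=44,ang=8)
```

```text
12.2 25.737783950369295
1 x shift [2.0, -0.3, 42.7] | 1 x turn [-0.01, 0.19, 0.0]
```

{"api": "play_rows", "payload": {
  "steps": [
    {"ax": 0, "ay": 0, "az": 0, "dx": 2, "dy": 0, "dz": 27, "claw": 15},
    {"ax": 0, "ay": 0, "az": 0, "dx": 0, "dy": 0, "dz": 11, "claw": 15},
    {"ax": 0, "ay": 0, "az": 0, "dx": 0, "dy": 0, "dz": 4, "claw": 15},
    {"ax": 0, "ay": 0, "az": 0, "dx": 0, "dy": 0, "dz": 0, "claw": 15},
    {"ax": 0, "ay": 0, "az": 0, "dx": 0, "dy": 0, "dz": 0, "claw": 15}
  ]
}}

```text
time_s: 12.7
tcp_pos: [0.6586, -0.0672, 0.1609]
ee_rot: [[0.993, 0.117, 0.002], [0.117, -0.993, -0.0], [0.002, 0.0, -1.0]]
wrist_force: [0.6, 1.3, -3.0]
gripper_width: 0.298
gripper_force: 30.0
```

{"api": "play_rows", "payload": {
  "steps": [
    {"ax": 0, "ay": 0, "az": 0, "dx": 0, "dy": 0, "dz": 0, "claw": 40},
    {"ax": 0, "ay": 0, "az": 0, "dx": 0, "dy": 0, "dz": 0, "claw": 40},
    {"ax": 0, "ay": 0, "az": 0, "dx": 0, "dy": 0, "dz": 0, "claw": 40},
    {"ax": 0, "ay": 0, "az": 0, "dx": 0, "dy": 0, "dz": 0, "claw": 40},
    {"ax": 0, "ay": 0, "az": 0, "dx": 0, "dy": 0, "dz": -10, "claw": 40},
    {"ax": 0, "ay": 0, "az": 0, "dx": 0, "dy": 0, "dz": -30, "claw": 40},
    {"ax": 0, "ay": 0, "az": 0, "dx": 0, "dy": 0, "dz": -40, "claw": 40},
    {"ax": 0, "ay": 0, "az": 0, "dx": 0, "dy": 0, "dz": 0, "claw": 60}
  ]
}}

```text
time_s: 13.5
tcp_pos: [0.6614, -0.0676, 0.2483]
ee_rot: [[0.993, 0.118, 0.014], [0.118, -0.993, -0.001], [0.014, 0.003, -1.0]]
wrist_force: [0.2, -0.2, 0.7]
gripper_width: 0.495
gripper_force: 0.0
```

Run:
```python
from h import *
s=sense();print(s['time_s'],np.round(s['tcp_pos'],4))
I=injectors(cap('top'))
for i in I: print(i)
o,y=I[0][0],I[0][1]
go((*o,.2352,y),(*o,.12,y),step=44,ang=8)
```

```text
13.5 [ 0.6614 -0.0676  0.2483]
(array([0.4469, 0.2404]), np.float64(9.2), array([23., 80.]), np.float64(0.054))
9 x shift [-19.5, -36.7, 0.9] | 1 x turn [0.06, -0.51, -2.48]
3 x shift [0.0, 0.0, 38.4] | 0 x turn [0.0, 0.0, 0.0]
```

{"api": "play_rows", "payload": {
  "steps": [
    {"ax": 0, "ay": 0, "az": 0, "dx": -19.5, "dy": -36.7, "dz": 0, "claw": 60},
    {"ax": 0, "ay": 0, "az": 0, "dx": -19.5, "dy": -36.7, "dz": 0, "claw": 60},
    {"ax": 0, "ay": 0, "az": 0, "dx": -19.5, "dy": -36.7, "dz": 0, "claw": 60},
    {"ax": 0, "ay": 0, "az": 0, "dx": -19.5, "dy": -36.7, "dz": 0, "claw": 60},
    {"ax": 0, "ay": 0, "az": 0, "dx": -19.5, "dy": -36.7, "dz": 0, "claw": 60},
    {"ax": 0, "ay": 0, "az": 0, "dx": -19.5, "dy": -36.7, "dz": 0, "claw": 60},
    {"ax": 0, "ay": 0, "az": 0, "dx": -19.5, "dy": -36.7, "dz": 0, "claw": 60},
    {"ax": 0, "ay": 0, "az": 0, "dx": -19.5, "dy": -36.7, "dz": 0, "claw": 60},
    {"ax": 0, "ay": 0, "az": 0, "dx": -19.5, "dy": -36.7, "dz": 0, "claw": 60},
    {"ax": 0, "ay": 0, "az": -2.5, "dx": 0, "dy": 0, "dz": 0, "claw": 60},
    {"ax": 0, "ay": 0, "az": 0, "dx": 0, "dy": 0, "dz": 40, "claw": 60},
    {"ax": 0, "ay": 0, "az": 0, "dx": 0, "dy": 0, "dz": 40, "claw": 60},
    {"ax": 0, "ay": 0, "az": 0, "dx": 0, "dy": 0, "dz": 30, "claw": 60},
    {"ax": 0, "ay": 0, "az": 0, "dx": 0, "dy": 0, "dz": 0, "claw": 60},
    {"ax": 0, "ay": 0, "az": 0, "dx": 0, "dy": 0, "dz": 0, "claw": 60}
  ]
}}

```text
time_s: 15.05
tcp_pos: [0.4455, 0.2404, 0.1304]
ee_rot: [[0.987, 0.16, 0.0], [0.16, -0.987, -0.001], [-0.0, 0.001, -1.0]]
wrist_force: [0.6, 1.0, 1.2]
gripper_width: 0.689
gripper_force: 0.0
```

Run:
```python
from h import *
s=sense();print(s['time_s'],np.round(s['tcp_pos'],4))
c=cap('side'); save('s2',c['frame'][60:260,180:440],3)
go((.4470,.2402,.021,9.5),step=44,ang=8)
```

```text
15.05 [0.4455 0.2404 0.1304]
3 x shift [0.2, 0.4, 36.8] | 1 x turn [-0.05, -0.12, -0.27]
```

View pics/s2.png

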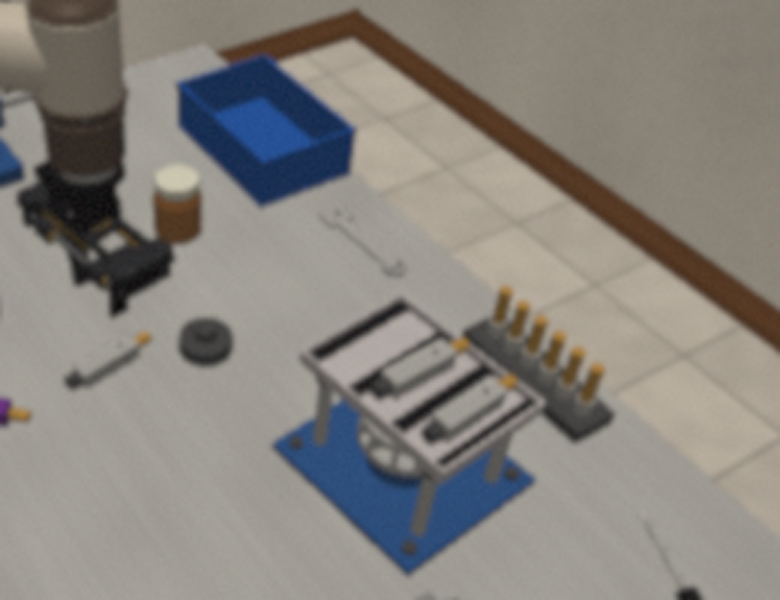

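Two injectors lie flat in the middle lane and lane 3, at (415,367) and (470,408), with nozzles away from the robot. The third is at (105,360).

{"api": "play_rows", "payload": {
  "steps": [
    {"ax": 0, "ay": 0, "az": 0, "dx": 0.2, "dy": 0.4, "dz": 40, "claw": 60},
    {"ax": 0, "ay": 0, "az": 0, "dx": 0.2, "dy": 0.4, "dz": 35, "claw": 60},
    {"ax": 0, "ay": 0, "az": 0, "dx": 0.2, "dy": 0.2, "dz": 24, "claw": 60},
    {"ax": 0, "ay": 0, "az": 0, "dx": 0, "dy": 0, "dz": 10.5, "claw": 60},
    {"ax": 0, "ay": 0, "az": 0, "dx": 0, "dy": 0, "dz": 0, "claw": 60},
    {"ax": 0, "ay": 0, "az": 0, "dx": 0, "dy": 0, "dz": 0, "claw": 15},
    {"ax": 0, "ay": 0, "az": 0, "dx": 0, "dy": 0, "dz": 0, "claw": 15},
    {"ax": 0, "ay": 0, "az": 0, "dx": 0, "dy": 0, "dz": 0, "claw": 15},
    {"ax": 0, "ay": 0, "az": 0, "dx": 0, "dy": 0, "dz": 0, "claw": 15},
    {"ax": 0, "ay": 0, "az": 0, "dx": 0, "dy": 0, "dz": 0, "claw": 15},
    {"ax": 0, "ay": 0, "az": 0, "dx": 0, "dy": 0, "dz": 0, "claw": 15}
  ]
}}

```text
time_s: 16.2
tcp_pos: [0.446, 0.2396, 0.021]
ee_rot: [[0.987, 0.16, 0.0], [0.16, -0.987, 0.0], [0.0, -0.0, -1.0]]
wrist_force: [-0.8, 0.7, 2.8]
gripper_width: 0.298
gripper_force: 29.8
```

{"api": "play_rows", "payload": {
  "steps": [
    {"ax": 0, "ay": 0, "az": 0, "dx": 0, "dy": 0, "dz": -20, "claw": 15},
    {"ax": 0, "ay": 0, "az": 0, "dx": 0, "dy": 0, "dz": -40, "claw": 15},
    {"ax": 0, "ay": 0, "az": 0, "dx": 0, "dy": 0, "dz": -40, "claw": 15},
    {"ax": 0, "ay": 0, "az": 0, "dx": 0, "dy": 0, "dz": -40, "claw": 15},
    {"ax": 0, "ay": 0, "az": 0, "dx": 0, "dy": 0, "dz": -40, "claw": 15},
    {"ax": 0, "ay": 0, "az": 0, "dx": 0, "dy": 0, "dz": -20, "claw": 15}
  ]
}}

```text
time_s: 16.8
tcp_pos: [0.4465, 0.24, 0.2236]
ee_rot: [[0.987, 0.16, 0.003], [0.16, -0.987, 0.003], [0.004, -0.003, -1.0]]
wrist_force: [0.1, -0.1, -4.1]
gripper_width: 0.292
gripper_force: 29.8
```

Run:
```python
from h import *
s=sense();print(s['time_s'],s['gripper_width']*87)
L=(.6518,-.0054)
go((*L,.22,6.7),(*L,.155,6.7),step=44,ang=8)
c=cap('side'); save('s3',c['frame'][60:260,180:440],3)
```

```text
16.8 25.407177843708062
8 x shift [20.4, 34.4, 0.4] | 1 x turn [-0.16, -0.21, 2.5]
2 x shift [0.0, 0.0, 32.5] | 0 x turn [0.0, 0.0, 0.0]
```

{"api": "play_rows", "payload": {
  "steps": [
    {"ax": 0, "ay": 0, "az": 0, "dx": 20.4, "dy": 34.4, "dz": 0, "claw": 15},
    {"ax": 0, "ay": 0, "az": 0, "dx": 20.4, "dy": 34.4, "dz": 0, "claw": 15},
    {"ax": 0, "ay": 0, "az": 0, "dx": 20.4, "dy": 34.4, "dz": 0, "claw": 15},
    {"ax": 0, "ay": 0, "az": 0, "dx": 20.4, "dy": 34.4, "dz": 0, "claw": 15},
    {"ax": 0, "ay": 0, "az": 0, "dx": 20.4, "dy": 34.4, "dz": 0, "claw": 15},
    {"ax": 0, "ay": 0, "az": 0, "dx": 20.4, "dy": 34.4, "dz": 0, "claw": 15},
    {"ax": 0, "ay": 0, "az": 0, "dx": 20.4, "dy": 34.4, "dz": 0, "claw": 15},
    {"ax": 0, "ay": 0, "az": 0, "dx": 20.4, "dy": 34.4, "dz": 0, "claw": 15},
    {"ax": 0, "ay": 0, "az": 2.5, "dx": 0, "dy": 0, "dz": 0, "claw": 15},
    {"ax": 0, "ay": 0, "az": 0, "dx": 0, "dy": 0, "dz": 20, "claw": 15},
    {"ax": 0, "ay": 0, "az": 0, "dx": 0, "dy": 0, "dz": 0, "claw": 15},
    {"ax": 0, "ay": 0, "az": 0, "dx": 0, "dy": 0, "dz": 0, "claw": 15}
  ]
}}

```text
time_s: 18.05
tcp_pos: [0.65, -0.0062, 0.1984]
ee_rot: [[0.993, 0.117, -0.004], [0.117, -0.993, -0.001], [-0.004, 0.0, -1.0]]
wrist_force: [-0.0, 0.5, -2.6]
gripper_width: 0.296
gripper_force: 29.8
```

Run:
```python
from h import *
s=sense();print(s['time_s'],s['gripper_width']*87)
go((.6518,-.0054,.158,6.7),step=44,ang=8)
```

```text
18.05 25.771399135455287
1 x shift [2.1, -0.6, 40.4] | 1 x turn [0.02, 0.25, 0.0]
```

{"api": "play_rows", "payload": {
  "steps": [
    {"ax": 0, "ay": 0, "az": 0, "dx": 1, "dy": -0.5, "dz": 26, "claw": 15},
    {"ax": 0, "ay": 0, "az": 0, "dx": 0, "dy": 0, "dz": 10, "claw": 15},
    {"ax": 0, "ay": 0, "az": 0, "dx": 0, "dy": 0, "dz": 4.5, "claw": 15},
    {"ax": 0, "ay": 0, "az": 0, "dx": 0, "dy": 0, "dz": 0, "claw": 15},
    {"ax": 0, "ay": 0, "az": 0, "dx": 0, "dy": 0, "dz": 0, "claw": 15}
  ]
}}

```text
time_s: 18.55
tcp_pos: [0.6525, -0.0054, 0.1611]
ee_rot: [[0.993, 0.117, 0.002], [0.117, -0.993, -0.0], [0.002, 0.0, -1.0]]
wrist_force: [-0.1, -0.6, -2.8]
gripper_width: 0.298
gripper_force: 29.8
```

{"api": "play_rows", "payload": {
  "steps": [
    {"ax": 0, "ay": 0, "az": 0, "dx": 0, "dy": 0, "dz": 0, "claw": 40},
    {"ax": 0, "ay": 0, "az": 0, "dx": 0, "dy": 0, "dz": 0, "claw": 40},
    {"ax": 0, "ay": 0, "az": 0, "dx": 0, "dy": 0, "dz": 0, "claw": 40},
    {"ax": 0, "ay": 0, "az": 0, "dx": 0, "dy": 0, "dz": 0, "claw": 40},
    {"ax": 0, "ay": 0, "az": 0, "dx": 0, "dy": 0, "dz": -10, "claw": 40},
    {"ax": 0, "ay": 0, "az": 0, "dx": 0, "dy": 0, "dz": -30, "claw": 40},
    {"ax": 0, "ay": 0, "az": 0, "dx": 0, "dy": 0, "dz": -40, "claw": 40},
    {"ax": 0, "ay": 0, "az": 0, "dx": -40, "dy": 0, "dz": 0, "claw": 50},
    {"ax": 0, "ay": 0, "az": 0, "dx": -40, "dy": 0, "dz": 0, "claw": 50},
    {"ax": 0, "ay": 0, "az": 0, "dx": -40, "dy": 0, "dz": 0, "claw": 50},
    {"ax": 0, "ay": 0, "az": 0, "dx": -40, "dy": 0, "dz": 0, "claw": 50},
    {"ax": 0, "ay": 0, "az": 0, "dx": -40, "dy": 0, "dz": 0, "claw": 50},
    {"ax": 0, "ay": 0, "az": 0, "dx": 0, "dy": -40, "dz": 0, "claw": 50},
    {"ax": 0, "ay": 0, "az": 0, "dx": 0, "dy": -40, "dz": 0, "claw": 50},
    {"ax": 0, "ay": 0, "az": 0, "dx": 0, "dy": -40, "dz": 0, "claw": 50}
  ]
}}

```text
time_s: 20.05
tcp_pos: [0.4391, 0.0914, 0.2416]
ee_rot: [[0.993, 0.116, 0.003], [0.116, -0.993, 0.001], [0.003, -0.001, -1.0]]
wrist_force: [1.4, 1.0, 0.3]
gripper_width: 0.576
gripper_force: 0.0
```

Run:
```python
from h import *
import pickle
s=sense();print(s['time_s'],np.round(s['tcp_pos'],4))
C=[cap('top'),cap('side')]; pickle.dump(C,open('c1.pkl','wb'))
t,sd=C
a=cv2.resize(t['frame'][85:235,255:375],None,fx=3.6,fy=3.6,interpolation=cv2.INTER_CUBIC)
b=cv2.resize(sd['frame'][140:325,250:410],None,fx=2.3,fy=2.9,interpolation=cv2.INTER_CUBIC)
h=max(a.shape[0],b.shape[0]); o=np.zeros((h,a.shape[1]+b.shape[1],3),np.uint8); o[:a.shape[0],:a.shape[1]]=a; o[:b.shape[0],a.shape[1]:]=b
print(o.shape,a.shape); cv2.imwrite('pics/m1.png',o)
```

```text
20.05 [0.4391 0.0914 0.2416]
(540, 800, 3) (540, 432, 3)
```

View pics/m1.png

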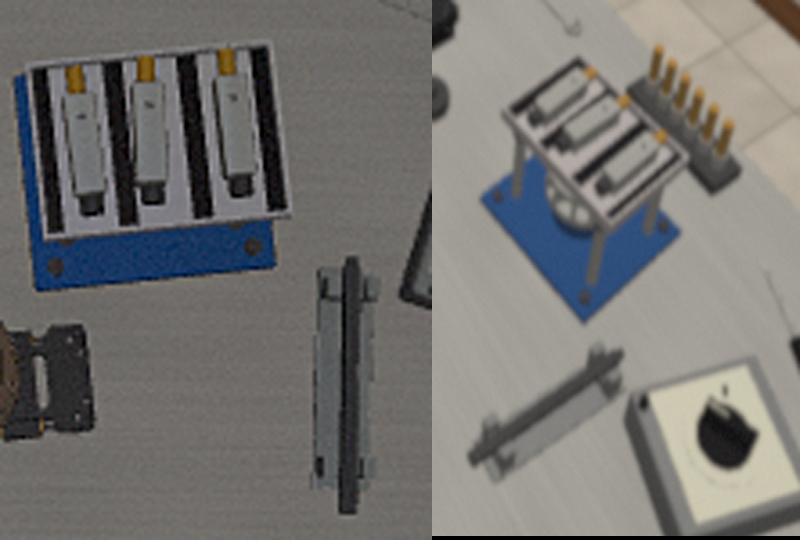

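All three injectors lie flat, one per lane, with nozzles away. The bar spans (352,258) to (347,512) in the left half, lying across both saddles. Next I'll measure the bar and look at the collar holes.

Run:
```python
from h import *
import pickle
t,sd=pickle.load(open('c1.pkl','rb'))
g=cv2.cvtColor(t['frame'],cv2.COLOR_BGR2GRAY)
for v in (157,175,190,205,226): print(v,g[v,338:364])
# row-wise bar edges between columns
E=[]
for v in range(152,232):
    r=g[v,340:364].astype(int); k=np.nonzero(r<72)[0]
    if len(k)>=3: E.append((v,340+k.min(),340+k.max(),len(k)))
E=np.array(E); print(E[:3],E[-3:],len(E))
mid=plane(t,(E[:,1]+E[:,2])/2,E[:,0],.039); 
f=np.polyfit(mid[:,0],mid[:,1],1); print('bar x range',mid[:,0].min(),mid[:,0].max(),'y at mid',np.polyval(f,.4665),'yaw',np.degrees(np.arctan(f[0])))
P=cloud(t);S=cloud(sd)
# rest saddles: grey pixels of height ~.041 not bar
m=(P[...,0]>.34)&(P[...,0]<.6)&(abs(P[...,1]+.25)<.05)&(P[...,2]>.03)&(g>75)
print('saddle pts',m.sum()); q=P[m]; 
for lo,hi in((.34,.46),(.46,.6)):
    k=q[(q[:,0]>lo)&(q[:,0]<hi)]; print(len(k),k.mean(0).round(4),k.min(0).round(4),k.max(0).round(4))
b=(P[...,0]>.38)&(P[...,0]<.54)&(abs(P[...,1]+.25)<.06)&(P[...,2]>.004)&(P[...,2]<.02); print('rest plate',P[b].mean(0).round(4),P[b].min(0).round(4),P[b].max(0).round(4))
c=sd['frame'][170:235,275:335]; cv2.imwrite('pics/col.png',cv2.resize(c,None,fx=9,fy=9,interpolation=cv2.INTER_CUBIC))
```

```text
157 [110 110 105 105 110 110 106 105 106 107 103 110 110  33  42  37  73 110
 109 107 106 109 105 106 102 105]
175 [112 107 107 111 111  69  91  89  90  90  96  98   0  46  45  42  54  99
  93  93  94 112 107 108 110 108]
190 [108 107 114 112  55 103  89  90  93  92  93  75  16  43  41  43  67  96
  95  87  80 109 108 106 109 108]
205 [112 110 113 113  70  91  91  90  90  94  90  52  33  43  39  42  67  90
  88  99 111 111 113 110 107 109]
226 [112 112 110 109 107 113 110 109 109 110 117  24  46  44  36  48  96 112
 111 110 111 107 112 108 107 105]
[[156 351 353   3]
 [157 351 353   3]
 [158 351 354   4]] [[225 349 353   5]
 [226 349 353   5]
 [227 349 353   5]] 72
bar x range 0.3529667329044931 0.5797745867868749 y at mid -0.24269737757997337 yaw -0.44735513094981455
saddle pts 84
39 [ 0.3935 -0.2496  0.0414] [ 0.3844 -0.2725  0.0324] [ 0.4007 -0.2258  0.0475]
45 [ 0.5482 -0.253   0.0412] [ 0.4739 -0.275   0.0362] [ 0.5608 -0.2287  0.0463]
rest plate [ 0.466  -0.2449  0.0071] [ 0.381 -0.309  0.004] [ 0.5389 -0.1903  0.0179]
```

View pics/col.png

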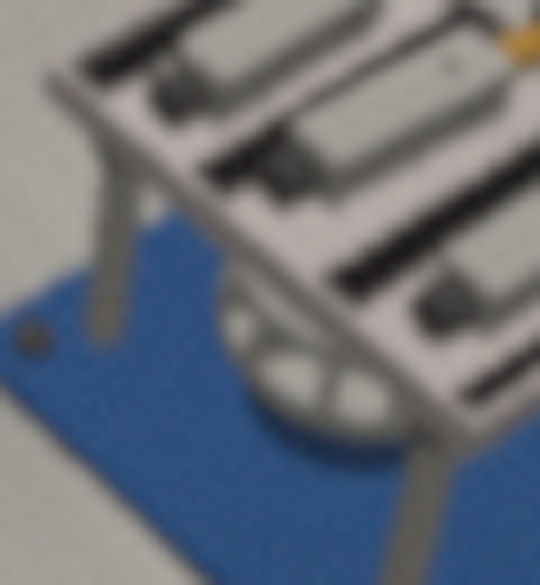

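Run:
```python
from h import *
import pickle
t,sd=pickle.load(open('c1.pkl','rb'))
J=np.array([.660,-.067]); c=sd['frame'][170:235,275:335]; im=cv2.resize(c,None,fx=9,fy=9,interpolation=cv2.INTER_CUBIC)
def pt(a,r,z):
    a=np.radians(a+6.7); w=proj(sd,np.array([J[0]+r*np.cos(a),J[1]+r*np.sin(a),z])); return tuple(int(x) for x in ((w-[275,170]+.5)*9))
for h in (145,205,265):
    for dz in(-.01,.01):
        for da in (-9.4,9.4): cv2.circle(im,pt(h+da,.055,.073+dz),5,(0,0,255),1)
for z in(.05,.096):
    cv2.polylines(im,[np.array([pt(a,.055,z) for a in range(130,300,5)])],False,(0,255,0),1)
cv2.imwrite('pics/col2.png',im)
print(proj(t,np.array([.66,-.067,.13])))
go((.418,-.2435,.24,-.45),(.418,-.2435,.09,-.45),step=46,ang=8)
```

```text
[298.08685139 124.54749493]
8 x shift [-7.8, 41.5, 0.1] | 1 x turn [-0.08, -0.16, 7.45]
4 x shift [0.0, 0.0, 37.5] | 0 x turn [0.0, 0.0, 0.0]
```

View pics/col2.png

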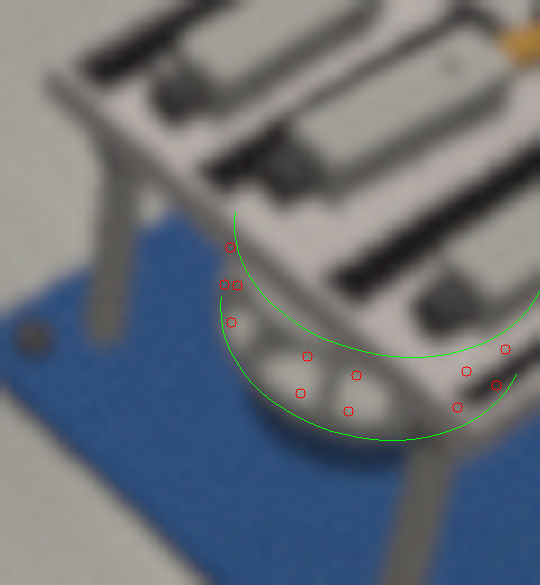

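Run:
```python
from h import *
import pickle
t,sd=pickle.load(open('c1.pkl','rb'))
J=np.array([.660,-.067]); g=cv2.cvtColor(sd['frame'],cv2.COLOR_BGR2GRAY).astype(np.float32); D=sd['range_z']
A=np.arange(130,262,4)
print('az  ',A.tolist())
for z in (.055,.064,.073,.082,.09):
    a=np.radians(A+6.7); p=np.stack([J[0]+.055*np.cos(a),J[1]+.055*np.sin(a),np.full(len(a),z)],-1); w=proj(sd,p).astype(np.float32)
    print(z,cv2.remap(g,w[:,0],w[:,1],cv2.INTER_LINEAR).ravel().round().astype(int).tolist())
    P=cloud(sd); k=w.round().astype(int); q=P[k[:,1],k[:,0]]; print('   r',(np.hypot(*(q[:,:2]-J).T)*1000).round().astype(int).tolist(),'z',(q[:,2]*1000).round().astype(int).tolist())
```

```text
az   [130, 134, 138, 142, 146, 150, 154, 158, 162, 166, 170, 174, 178, 182, 186, 190, 194, 198, 202, 206, 210, 214, 218, 222, 226, 230, 234, 238, 242, 246, 250, 254, 258]
0.055 [91, 87, 88, 96, 107, 115, 115, 108, 101, 92, 88, 95, 99, 103, 104, 105, 104, 98, 92, 89, 91, 97, 100, 98, 92, 86, 82, 74, 71, 80, 89, 101, 116]
   r [56, 58, 58, 57, 57, 57, 58, 57, 58, 58, 57, 57, 56, 56, 61, 57, 57, 56, 57, 57, 58, 55, 58, 56, 57, 56, 54, 99, 103, 115, 782, 122, 124] z [60, 71, 68, 62, 57, 64, 61, 56, 60, 60, 59, 60, 54, 54, 63, 57, 55, 56, 55, 57, 62, 54, 58, 57, 58, 59, 56, 112, 118, 133, 937, 147, 150]
0.064 [97, 95, 91, 88, 93, 108, 126, 136, 133, 116, 101, 99, 118, 136, 145, 149, 149, 141, 121, 108, 123, 141, 144, 142, 130, 106, 93, 88, 90, 98, 111, 124, 107]
   r [57, 58, 56, 56, 56, 55, 55, 53, 54, 56, 56, 58, 54, 52, 50, 54, 56, 52, 57, 56, 53, 50, 53, 53, 53, 57, 56, 99, 111, 116, 116, 119, 109] z [83, 83, 60, 75, 70, 64, 61, 61, 61, 67, 67, 70, 64, 60, 61, 62, 63, 63, 66, 67, 60, 58, 62, 64, 60, 64, 63, 117, 138, 144, 144, 148, 139]
0.073 [93, 96, 99, 98, 93, 91, 99, 119, 135, 135
[... 614 characters left out ...]
 56, 56, 58, 57, 41, 55, 39, 59, 57, 60, 57, 37, 96, 100, 103, 106, 108, 107, 99, 95, 95, 95] z [139, 135, 132, 88, 83, 93, 88, 87, 89, 86, 85, 83, 83, 85, 84, 60, 82, 59, 86, 83, 89, 86, 59, 129, 136, 140, 144, 147, 146, 137, 136, 136, 136]
0.09 [131, 111, 98, 95, 96, 104, 110, 111, 111, 115, 119, 121, 118, 114, 112, 113, 115, 110, 104, 96, 96, 99, 98, 100, 110, 130, 152, 167, 171, 169, 171, 171, 169]
   r [78, 77, 77, 76, 76, 76, 57, 57, 57, 57, 57, 56, 57, 57, 55, 55, 56, 58, 58, 57, 90, 94, 94, 100, 99, 101, 103, 91, 90, 90, 92, 90, 88] z [149, 144, 139, 135, 135, 130, 93, 95, 95, 97, 93, 92, 93, 92, 92, 88, 94, 95, 92, 93, 133, 134, 135, 144, 144, 146, 149, 135, 134, 135, 136, 139, 136]
```

Run:
```python
from h import *
J=np.array([.660,-.067]); 
F=[];D=[]
for _ in range(16):
    c=cap('side');F.append(c['frame'].astype(float));D.append(c['range_z'])
c['range_z']=np.median(D,0).astype(np.float32); P=cloud(c); fr=np.mean(F,0)
print('depth std',np.std(D,0)[195:215,300:320].mean())
d=P[...,:2]-J; r=np.hypot(d[...,0],d[...,1])*1000; az=(np.degrees(np.arctan2(d[...,1],d[...,0]))-6.7)%360
print('rows v, cols u 299..322:  r/z/az')
for v in range(198,218):
    print(v,' '.join(f'{r[v,u]:3.0f}/{P[v,u,2]*1000:3.0f}/{az[v,u]:3.0f}' if r[v,u]<65 and P[v,u,2]<.11 else '  .  ' for u in range(299,323)))
im=np.clip((fr-70)*1.9,0,255).astype(np.uint8)[185:225,290:335]
cv2.imwrite('pics/col3.png',cv2.resize(im,None,fx=14,fy=14,interpolation=cv2.INTER_LANCZOS4))
```

```text
depth std 0.020579405
rows v, cols u 299..322:  r/z/az
198   .     .     .     .     .     .     .     .     .     .     .     .     .     .     .     .     .     .     .     .     .     .     .     .  
199   .    57/ 86/147   .     .     .     .     .     .     .     .     .     .     .     .     .     .     .     .     .     .     .     .     .     .  
200   .    57/ 84/149  57/ 93/158   .     .     .     .     .     .     .     .     .     .     .     .     .     .     .     .     .     .     .     .     .  
201  56/ 61/133  57/ 81/151  57/ 90/159  56/ 94/163   .     .     .     .     .     .     .     .     .     .     .     .     .     .     .     .     .     .     .     .  
202  58/ 70/146  57/ 77/152  57/ 86/160  57/ 92/165  56/ 95/169  52/ 94/170   .     .     .     .     .     .     .     .     .     .     .     .     .     .     .     .     .     .  
203  58/ 66/146  56/ 71/151  52/ 69/150  57/ 88/166  57/ 93/171  55/ 94/173  52/ 94/175   .     .     .     .     .     .     .     .     .     .     .     .     .     .     .     .     .  
204  58/ 63/148  56/ 67/152  52/ 65/1
[... 2610 characters left out ...]
/198  56/ 58/201  57/ 61/204  56/ 62/207  54/ 62/210  53/ 61/213  52/ 61/217  51/ 61/220  51/ 61/224  51/ 62/227  56/ 68/229  56/ 69/232   .     .     .  
216  54/ 10/156  51/ 10/158  48/ 11/160  44/ 10/160  44/ 16/167  44/ 20/172  44/ 26/179  44/ 30/184  57/ 51/195  56/ 52/198  56/ 54/202  56/ 56/205  56/ 58/208  56/ 59/211  56/ 61/214  55/ 60/217  55/ 61/221  55/ 61/224  54/ 61/227  56/ 64/230  57/ 65/233   .     .     .  
217  56/ 10/161  53/ 10/162  50/ 11/164  47/ 10/165  43/ 10/166  44/ 17/174  44/ 21/179  44/ 25/184  44/ 28/189  44/ 31/194  56/ 49/202  57/ 52/206  57/ 54/209  56/ 54/212  56/ 55/215  57/ 57/218  57/ 58/221  56/ 58/224  55/ 57/228  56/ 58/231  56/ 58/234   .     .     .
```

View pics/col3.png

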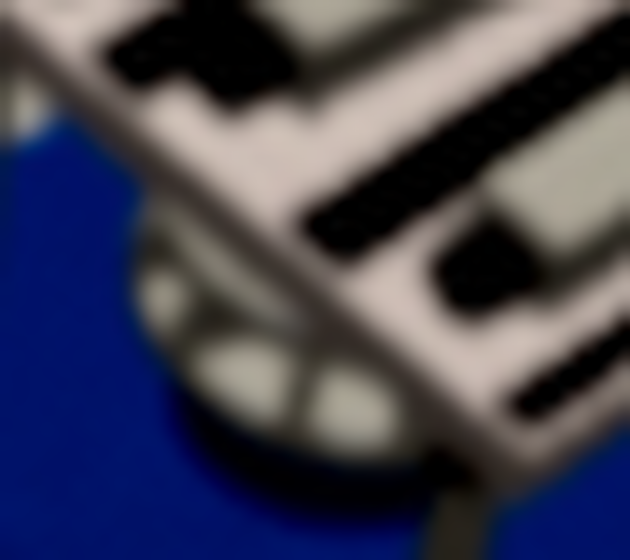

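The averaged depth shows the hole floors at about 62 mm. The openings are centred near 157° and 218° in the jack frame, with another gap near 190°. That puts the collar's start angle at about 0.22 rad, because the holes follow 145+60k. Next I'll fetch the bar.

{"api": "play_rows", "payload": {
  "steps": [
    {"ax": 0, "ay": 0, "az": 0, "dx": -7.8, "dy": 41.5, "dz": 0, "claw": 50},
    {"ax": 0, "ay": 0, "az": 0, "dx": -7.8, "dy": 41.5, "dz": 0, "claw": 50},
    {"ax": 0, "ay": 0, "az": 0, "dx": -7.8, "dy": 41.5, "dz": 0, "claw": 50},
    {"ax": 0, "ay": 0, "az": 0, "dx": -7.8, "dy": 41.5, "dz": 0, "claw": 50},
    {"ax": 0, "ay": 0, "az": 0, "dx": -7.8, "dy": 41.5, "dz": 0, "claw": 50},
    {"ax": 0, "ay": 0, "az": 0, "dx": -7.8, "dy": 41.5, "dz": 0, "claw": 50},
    {"ax": 0, "ay": 0, "az": 0, "dx": -7.8, "dy": 41.5, "dz": 0, "claw": 50},
    {"ax": 0, "ay": 0, "az": 0, "dx": -7.8, "dy": 41.5, "dz": 0, "claw": 50},
    {"ax": 0, "ay": 0, "az": 7.4, "dx": 0, "dy": 0, "dz": 0, "claw": 50},
    {"ax": 0, "ay": 0, "az": 0, "dx": 0, "dy": 0, "dz": 45, "claw": 45},
    {"ax": 0, "ay": 0, "az": 0, "dx": 0, "dy": 0, "dz": 45, "claw": 45},
    {"ax": 0, "ay": 0, "az": 0, "dx": 0, "dy": 0, "dz": 40, "claw": 45},
    {"ax": 0, "ay": 0, "az": 0, "dx": 0, "dy": 0, "dz": 0, "claw": 45},
    {"ax": 0, "ay": 0, "az": 0, "dx": 0, "dy": 0, "dz": 0, "claw": 45}
  ]
}}

```text
time_s: 22.35
tcp_pos: [0.4166, -0.2469, 0.1106]
ee_rot: [[1.0, -0.011, -0.001], [-0.011, -1.0, -0.001], [-0.001, 0.001, -1.0]]
wrist_force: [0.7, -0.3, 0.6]
gripper_width: 0.522
gripper_force: 0.0
```

Run:
```python
from h import *
s=sense();print(s['time_s'],s['gripper_width']*87,np.round(s['tcp_pos'],4))
go((.418,-.2433,.030,-.5),step=44,ang=8)
```

```text
22.35 45.442804318276835 [ 0.4166 -0.2469  0.1106]
2 x shift [0.7, -1.9, 40.3] | 1 x turn [0.04, 0.03, -0.15]
```

{"api": "play_rows", "payload": {
  "steps": [
    {"ax": 0, "ay": 0, "az": 0, "dx": 1.4, "dy": -3.4, "dz": 40, "claw": 45},
    {"ax": 0, "ay": 0, "az": 0, "dx": 0, "dy": 0, "dz": 30, "claw": 45},
    {"ax": 0, "ay": 0, "az": 0, "dx": 0, "dy": 0, "dz": 9.5, "claw": 45},
    {"ax": 0, "ay": 0, "az": 0, "dx": 0, "dy": 0, "dz": 0, "claw": 45},
    {"ax": 0, "ay": 0, "az": 0, "dx": 0, "dy": 0, "dz": 0, "claw": 5},
    {"ax": 0, "ay": 0, "az": 0, "dx": 0, "dy": 0, "dz": 0, "claw": 5},
    {"ax": 0, "ay": 0, "az": 0, "dx": 0, "dy": 0, "dz": 0, "claw": 5},
    {"ax": 0, "ay": 0, "az": 0, "dx": 0, "dy": 0, "dz": 0, "claw": 5},
    {"ax": 0, "ay": 0, "az": 0, "dx": 0, "dy": 0, "dz": 0, "claw": 5},
    {"ax": 0, "ay": 0, "az": 0, "dx": 0, "dy": 0, "dz": 0, "claw": 5}
  ]
}}

```text
time_s: 23.35
tcp_pos: [0.4184, -0.244, 0.0316]
ee_rot: [[1.0, -0.013, 0.002], [-0.013, -1.0, -0.001], [0.002, 0.001, -1.0]]
wrist_force: [-1.1, -4.0, 6.4]
gripper_width: 0.161
gripper_force: 30.0
```

Run:
```python
from h import *
s=sense();print(s['time_s'],s['gripper_width']*87,np.round(s['tcp_pos'],4),np.round(s['ee_rot'],3).tolist())
```

```text
23.35 13.977932857109261 [ 0.4184 -0.244   0.0316] [[1.0, -0.013, 0.002], [-0.013, -1.0, -0.001], [0.002, 0.001, -1.0]]
```

{"api": "play_rows", "payload": {
  "steps": [
    {"ax": 0, "ay": 0, "az": 0, "dx": 0, "dy": 0, "dz": -10, "claw": 5},
    {"ax": 0, "ay": 0, "az": 0, "dx": 0, "dy": 0, "dz": -25, "claw": 5},
    {"ax": 0, "ay": 0, "az": 0, "dx": 0, "dy": 0, "dz": -35, "claw": 5},
    {"ax": 0, "ay": 0, "az": 0, "dx": 0, "dy": 0, "dz": 0, "claw": 5},
    {"ax": 0, "ay": 0, "az": 0, "dx": 0, "dy": 0, "dz": 0, "claw": 5}
  ]
}}

```text
time_s: 23.85
tcp_pos: [0.4167, -0.2427, 0.1006]
ee_rot: [[1.0, -0.013, -0.0], [-0.013, -1.0, 0.001], [-0.0, -0.001, -1.0]]
wrist_force: [-1.0, 0.1, -3.7]
gripper_width: 0.156
gripper_force: 30.0
```

Run:
```python
from h import *
s=sense();print(s['time_s'],s['gripper_width']*87,np.round(s['tcp_pos'],4))
for n in('top','side'):
    c=cap(n); P=cloud(c); g=cv2.cvtColor(c['frame'],cv2.COLOR_BGR2GRAY)
    m=(P[...,0]>.46)&(P[...,0]<.62)&(abs(P[...,1]+.244)<.05)&(P[...,2]>.07)&(P[...,2]<.13)
    q=P[m]; print(n,m.sum(), 'x max',q[:,0].max())
    for lo in np.arange(.47,.60,.02):
        k=q[(q[:,0]>=lo)&(q[:,0]<lo+.02)]
        if len(k): print(round(lo+.01,2),len(k),np.median(k,0).round(4),k[:,2].max().round(4))
J=np.array([.659,-.067])
def pol(a,r,z): w=np.radians(a+6.7); return (J[0]+r*np.cos(w),J[1]+r*np.sin(w),z,a+6.7-180)
go(pol(157,.25,.11),pol(157,.25,.071),step=44,ang=8)
```

```text
23.85 13.601925509879083 [ 0.4167 -0.2427  0.1006]
top 88 x max 0.5626997738476427
0.5 16 [ 0.5048 -0.2419  0.0842] 0.0886
0.52 31 [ 0.5203 -0.2432  0.0799] 0.0864
0.54 31 [ 0.54   -0.2447  0.0749] 0.0809
0.56 10 [ 0.5543 -0.2437  0.071 ] 0.078
side 69 x max 0.5532914100360861
0.48 1 [ 0.4789 -0.2508  0.0757] 0.0757
0.5 24 [ 0.5026 -0.2466  0.0797] 0.0848
0.52 32 [ 0.5197 -0.2459  0.0754] 0.0793
0.54 11 [ 0.5344 -0.2445  0.0722] 0.0752
0.56 1 [ 0.5533 -0.2434  0.0703] 0.0703
6 x shift [0.0, -41.0, -1.7] | 2 x turn [-0.03, 0.11, 7.79]
1 x shift [0.0, 0.0, 39.0] | 0 x turn [0.0, 0.0, 0.0]
```

The bar has drooped about 15° in the grip. I'll level it by pitching the tool, set it back in the slots, and regrip nearer its middle with the gripper leaning back.

{"api": "play_rows", "payload": {
  "steps": [
    {"ax": 0, "ay": 7.2, "az": 0, "dx": 0, "dy": 0, "dz": 0, "claw": 5},
    {"ax": 0, "ay": 7.2, "az": 0, "dx": 0, "dy": 0, "dz": 0, "claw": 5},
    {"ax": 0, "ay": 0, "az": 0, "dx": -4, "dy": 0, "dz": 15.5, "claw": 5},
    {"ax": 0, "ay": 0, "az": 0, "dx": -4, "dy": 0, "dz": 15.5, "claw": 5},
    {"ax": 0, "ay": 0, "az": 0, "dx": -2, "dy": 0, "dz": 7.8, "claw": 5},
    {"ax": 0, "ay": 0, "az": 0, "dx": 0, "dy": 0, "dz": 0, "claw": 5}
  ]
}}

```text
time_s: 24.55
tcp_pos: [0.4157, -0.2427, 0.0583]
ee_rot: [[0.97, -0.012, 0.243], [-0.012, -1.0, -0.001], [0.243, -0.002, -0.97]]
wrist_force: [-0.4, -0.4, -3.5]
gripper_width: 0.156
gripper_force: 30.0
```

Run:
```python
from h import *
s=sense();print(s['time_s'],s['gripper_width']*87,np.round(s['tcp_pos'],4))
for n in('top','side'):
    c=cap(n); P=cloud(c)
    m=(P[...,0]>.46)&(P[...,0]<.62)&(abs(P[...,1]+.244)<.02)&(P[...,2]>.045)&(P[...,2]<.1)
    q=P[m]; print(n,m.sum(), 'x max',q[:,0].max())
    for lo in np.arange(.47,.60,.02):
        k=q[(q[:,0]>=lo)&(q[:,0]<lo+.02)]
        if len(k): print(round(lo+.01,2),len(k),np.median(k,0).round(4))
```

```text
24.55 13.583805238056653 [ 0.4157 -0.2427  0.0583]
top 221 x max 0.5777342067179239
0.48 36 [ 0.48   -0.2415  0.0624]
0.5 41 [ 0.5005 -0.2424  0.0616]
0.52 36 [ 0.5199 -0.2429  0.0611]
0.54 37 [ 0.5415 -0.2435  0.0599]
0.56 40 [ 0.5591 -0.2416  0.0603]
0.58 13 [ 0.5739 -0.245   0.0583]
side 209 x max 0.5761654809830694
0.48 42 [ 0.4796 -0.2468  0.0617]
0.5 41 [ 0.4991 -0.2464  0.0609]
0.52 42 [ 0.5203 -0.2466  0.0602]
0.54 37 [ 0.5401 -0.2468  0.0599]
0.56 36 [ 0.5585 -0.2483  0.0592]
0.58 8 [ 0.5724 -0.2448  0.0566]
```

{"api": "play_rows", "payload": {
  "steps": [
    {"ax": 0, "ay": 1.5, "az": 0, "dx": -2.5, "dy": 0, "dz": 10, "claw": 5},
    {"ax": 0, "ay": 0, "az": 0, "dx": -2.7, "dy": 0, "dz": 10.7, "claw": 5},
    {"ax": 0, "ay": 0, "az": 0, "dx": 0, "dy": 0, "dz": 0, "claw": 5},
    {"ax": 0, "ay": 0, "az": 0, "dx": 0, "dy": 0, "dz": 0, "claw": 5},
    {"ax": 0, "ay": 0, "az": 0, "dx": 0, "dy": 0, "dz": 0, "claw": 35},
    {"ax": 0, "ay": 0, "az": 0, "dx": 0, "dy": 0, "dz": 0, "claw": 35},
    {"ax": 0, "ay": 0, "az": 0, "dx": 0, "dy": 0, "dz": 0, "claw": 35},
    {"ax": 0, "ay": 0, "az": 0, "dx": 0, "dy": 0, "dz": 0, "claw": 35}
  ]
}}

```text
time_s: 25.45
tcp_pos: [0.4182, -0.2434, 0.0395]
ee_rot: [[0.961, -0.012, 0.275], [-0.012, -1.0, -0.004], [0.275, 0.0, -0.962]]
wrist_force: [-0.3, 0.1, 0.7]
gripper_width: 0.381
gripper_force: 0.0
```

Run:
```python
from h import *
s=sense();print(s['time_s'],s['gripper_width']*87,np.round(s['tcp_pos'],4),s['wrist_force'])
t=cap('top'); g=cv2.cvtColor(t['frame'],cv2.COLOR_BGR2GRAY);P=cloud(t)
m=(P[...,0]>.46)&(P[...,0]<.62)&(abs(P[...,1]+.244)<.012)&(g<75)&(P[...,2]>.02); q=P[m]
for lo in np.arange(.48,.60,.02):
    k=q[(q[:,0]>=lo)&(q[:,0]<lo+.02)]
    if len(k): print(round(lo+.01,2),len(k),np.median(k,0).round(4))
print(plane(t,np.nonzero(m)[1],np.nonzero(m)[0],.039)[:,0].max())
# target: tilt 20deg about bar, TCP at bar x .4425
s=sense();R=np.array(s['ee_rot']); a=np.radians(20); T=down(-.6)@Ro.from_euler('y',20,degrees=True).as_matrix()
print('turn',np.degrees(Ro.from_matrix(R.T@T).as_rotvec()).round(2),'shift(before turn)',(R.T@(np.array([.442,-.2435,.031])-np.array(s['tcp_pos']))*1000).round(1))
```

```text
25.45 33.1851481876867 [ 0.4182 -0.2434  0.0395] [-0.3272575   0.07511976  0.68472865]
0.49 30 [ 0.4909 -0.2481  0.0415]
0.51 30 [ 0.5106 -0.2481  0.0417]
0.53 30 [ 0.5298 -0.2492  0.0404]
0.55 36 [ 0.5488 -0.2482  0.0418]
0.57 26 [ 0.5697 -0.2494  0.0398]
0.59 1 [ 0.5802 -0.2468  0.0355]
0.5798234780894941
turn [ 0.04  4.07 -0.09] shift(before turn) [20.7 -0.1 14.6]
```

{"api": "play_rows", "payload": {
  "steps": [
    {"ax": 0, "ay": 0, "az": 0, "dx": 20.7, "dy": 0, "dz": 5, "claw": 35},
    {"ax": 0, "ay": 4, "az": 0, "dx": 0, "dy": 0, "dz": 9, "claw": 35},
    {"ax": 0, "ay": 0, "az": 0, "dx": 0, "dy": 0, "dz": 1, "claw": 35},
    {"ax": 0, "ay": 0, "az": 0, "dx": 0, "dy": 0, "dz": 0, "claw": 35},
    {"ax": 0, "ay": 0, "az": 0, "dx": 0, "dy": 0, "dz": 0, "claw": 4},
    {"ax": 0, "ay": 0, "az": 0, "dx": 0, "dy": 0, "dz": 0, "claw": 4},
    {"ax": 0, "ay": 0, "az": 0, "dx": 0, "dy": 0, "dz": 0, "claw": 4},
    {"ax": 0, "ay": 0, "az": 0, "dx": 0, "dy": 0, "dz": 0, "claw": 4},
    {"ax": 0, "ay": 0, "az": 0, "dx": 0, "dy": 0, "dz": 0, "claw": 4},
    {"ax": 0, "ay": 0, "az": 0, "dx": 0, "dy": 0, "dz": 0, "claw": 4}
  ]
}}

```text
time_s: 26.5
tcp_pos: [0.4426, -0.2451, 0.0311]
ee_rot: [[0.939, -0.013, 0.343], [-0.012, -1.0, -0.007], [0.343, 0.002, -0.939]]
wrist_force: [-1.3, -8.4, -0.0]
gripper_width: 0.18
gripper_force: 30.1
```

{"api": "play_rows", "payload": {
  "steps": [
    {"ax": 0, "ay": 0, "az": 0, "dx": 1, "dy": 0, "dz": -3, "claw": 4},
    {"ax": 0, "ay": 0, "az": 0, "dx": 3, "dy": 0, "dz": -8, "claw": 4},
    {"ax": 0, "ay": 0, "az": 0, "dx": 4, "dy": 0, "dz": -12, "claw": 4},
    {"ax": 0, "ay": 0, "az": 0, "dx": 4, "dy": 0, "dz": -12, "claw": 4},
    {"ax": 0, "ay": 0, "az": 0, "dx": 4, "dy": 0, "dz": -12, "claw": 4},
    {"ax": 0, "ay": 0, "az": 0, "dx": 4, "dy": 0, "dz": -12, "claw": 4},
    {"ax": 0, "ay": 0, "az": 0, "dx": 2, "dy": 0, "dz": -6, "claw": 4},
    {"ax": 0, "ay": 0, "az": 0, "dx": 0, "dy": 0, "dz": 0, "claw": 4},
    {"ax": 0, "ay": 0, "az": 0, "dx": 0, "dy": 0, "dz": 0, "claw": 4}
  ]
}}

```text
time_s: 27.4
tcp_pos: [0.4402, -0.2433, 0.0989]
ee_rot: [[0.94, -0.012, 0.34], [-0.012, -1.0, -0.004], [0.34, -0.0, -0.94]]
wrist_force: [-0.1, 0.3, -3.0]
gripper_width: 0.16
gripper_force: 30.0
```

```bash
cat >> h.py <<'E'
def barfit(c,y0,x0=.48,x1=.62,zlo=.06,zhi=.125):
    P=cloud(c); g=c['frame'].max(-1)
    m=(P[...,0]>x0)&(P[...,0]<x1)&(abs(P[...,1]-y0)<.03)&(P[...,2]>zlo)&(P[...,2]<zhi); q=P[m]
    f=np.polyfit(q[:,0],q[:,2],1); h=np.polyfit(q[:,0],q[:,1],1)
    return len(q),'pitch',np.degrees(np.arctan(f[0])).round(2),'ztop@.5',np.polyval(f,.5).round(4),'yaw',np.degrees(np.arctan(h[0])).round(2),'y@.5',np.polyval(h,.5).round(4),'xmax',np.percentile(q[:,0],99.5).round(4)
E
python3 - <<'E'
from h import *
s=sense();print(s['time_s'],s['gripper_width']*87,np.round(s['tcp_pos'],4),np.round(s['ee_rot'],3).tolist())
for n in('top','side'): print(n,barfit(cap(n),-.244))
E
```

```text
27.4 13.883781256040393 [ 0.4402 -0.2433  0.0989] [[0.94, -0.012, 0.34], [-0.012, -1.0, -0.004], [0.34, -0.0, -0.94]]
top (186, 'pitch', np.float64(-4.79), 'ztop@.5', np.float64(0.1005), 'yaw', np.float64(-1.28), 'y@.5', np.float64(-0.2433), 'xmax', np.float64(0.5788))
side (164, 'pitch', np.float64(-4.9), 'ztop@.5', np.float64(0.0976), 'yaw', np.float64(-0.81), 'y@.5', np.float64(-0.2465), 'xmax', np.float64(0.5736))
```

```bash
cat >> h.py <<'E'
J=np.array([.659,-.067])
def T(yaw,tilt): return down(yaw)@Ro.from_euler('y',tilt,degrees=True).as_matrix()
def pol(a,r,z,tilt): w=np.radians(a+6.7); return np.array([J[0]+r*np.cos(w),J[1]+r*np.sin(w),z]),T(a+6.7-180,tilt)
def go2(*wps,step=32,ang=6.5,start=None):
    s=sense(); p,R=start or (np.array(s['tcp_pos']),np.array(s['ee_rot']))
    for x,M in wps:
        rv=np.degrees(Ro.from_matrix(R.T@M).as_rotvec()); d=R.T@(x-p)*1000
        n=max(1,int(np.ceil(np.linalg.norm(d)/step))); m=int(np.ceil(np.linalg.norm(rv)/ang)) if np.linalg.norm(rv)>.15 else 0
        print(f'{n} x shift',np.round(d/n,2).tolist(),f'| {m} x turn',np.round(rv/max(m,1),2).tolist()); p,R=x,M
E
python3 - <<'E'
from h import *
go2(pol(157,.26,.0989,24.7),pol(157,.26,.0745,24.7),pol(157,.215,.0745,24.7))
E
```

```text
8 x shift [-3.94, -31.12, -1.47] | 3 x turn [-1.98, 1.62, 4.81]
1 x shift [-10.2, 0.0, 22.17] | 0 x turn [0.0, 0.0, 0.0]
2 x shift [20.44, -0.0, 9.4] | 0 x turn [0.0, 0.0, 0.0]
```

{"api": "play_rows", "payload": {
  "steps": [
    {"ax": 0, "ay": 0, "az": 0, "dx": -3.9, "dy": -31.1, "dz": -1.5, "claw": 4},
    {"ax": 0, "ay": 0, "az": 0, "dx": -3.9, "dy": -31.1, "dz": -1.5, "claw": 4},
    {"ax": 0, "ay": 0, "az": 0, "dx": -3.9, "dy": -31.1, "dz": -1.5, "claw": 4},
    {"ax": 0, "ay": 0, "az": 0, "dx": -3.9, "dy": -31.1, "dz": -1.5, "claw": 4},
    {"ax": 0, "ay": 0, "az": 0, "dx": -3.9, "dy": -31.1, "dz": -1.5, "claw": 4},
    {"ax": 0, "ay": 0, "az": 0, "dx": -3.9, "dy": -31.1, "dz": -1.5, "claw": 4},
    {"ax": 0, "ay": 0, "az": 0, "dx": -3.9, "dy": -31.1, "dz": -1.5, "claw": 4},
    {"ax": 0, "ay": 0, "az": 0, "dx": -3.9, "dy": -31.1, "dz": -1.5, "claw": 4},
    {"ax": -2, "ay": 1.6, "az": 4.8, "dx": 0, "dy": 0, "dz": 0, "claw": 4},
    {"ax": -2, "ay": 1.6, "az": 4.8, "dx": 0, "dy": 0, "dz": 0, "claw": 4},
    {"ax": -2, "ay": 1.6, "az": 4.8, "dx": 0, "dy": 0, "dz": 0, "claw": 4},
    {"ax": 0, "ay": 0, "az": 0, "dx": -5, "dy": 0, "dz": 11, "claw": 4},
    {"ax": 0, "ay": 0, "az": 0, "dx": -5, "dy": 0, "dz": 11, "claw": 4},
    {"ax": 0, "ay": 0, "az": 0, "dx": 0, "dy": 0, "dz": 0, "claw": 4},
    {"ax": 0, "ay": 0, "az": 0, "dx": 0, "dy": 0, "dz": 0, "claw": 4}
  ]
}}

```text
time_s: 29.0
tcp_pos: [0.4352, -0.0073, 0.1275]
ee_rot: [[0.901, -0.277, 0.333], [-0.26, -0.961, -0.095], [0.347, -0.001, -0.938]]
wrist_force: [-0.3, -0.2, -2.8]
gripper_width: 0.157
gripper_force: 30.0
```

```bash
cat >> h.py <<'E'
def barmeas(n,zlo=.055,zhi=.105):
    """bar in view relative to current tool: along/lateral/height profile"""
    s=sense(); p=np.array(s['tcp_pos']);x=np.array(s['ee_rot'])[:,0];x=x[:2]/np.hypot(*x[:2]);lft=np.array([-x[1],x[0]])
    c=cap(n);P=cloud(c); d=P[...,:2]-p[:2]; a=d@x; l=d@lft
    m=(a>.04)&(a<.16)&(abs(l)<.02)&(P[...,2]>zlo)&(P[...,2]<zhi)&(c['frame'].max(-1)<100)
    a,l,z=a[m],l[m],P[m][:,2]
    if len(a)<20: return n,len(a)
    f=np.polyfit(a,z,1);h=np.polyfit(a,l,1)
    return n,len(a),'pitch',np.degrees(np.arctan(f[0])).round(2),'ztop-tcp@0',round(f[1]-p[2],4),'ztop tip',np.polyval(f,.14).round(4),'yawoff',np.degrees(np.arctan(h[0])).round(2),'lat@.1',np.polyval(h,.1).round(4),'tip',np.percentile(a,99).round(4)
E
python3 - <<'E'
from h import *
s=sense();print(s['time_s'],s['gripper_width']*87,np.round(s['tcp_pos'],4),np.round(s['ee_rot'],3).tolist())
for n in('top','side'): print(barmeas(n))
go2(pol(157,.26,.0745,24.7),pol(157,.215,.0745,24.7))
E
```

```text
29.0 13.632897935488792 [ 0.4352 -0.0073  0.1275] [[0.901, -0.277, 0.333], [-0.26, -0.961, -0.095], [0.347, -0.001, -0.938]]
('top', 0)
('side', 0)
2 x shift [-22.65, -2.66, 20.15] | 1 x turn [-0.16, 4.36, 0.19]
2 x shift [20.44, -0.0, 9.4] | 0 x turn [0.0, 0.0, 0.0]
```

Run:
```python
from h import *
s=sense();print(np.round(s['joints'],1),np.round(s['effort'],1),s['wrist_force'])
for n in('top','side'): print(barmeas(n,.09,.16))
```

```text
[ 20.7   2.5 -61.2  51.4 -15.4   4.6] [ -0.  -16.2  14.    1.7   0.1  -0. ] [ 0.01568666 -1.22938781 -3.62037855]
('top', 164, 'pitch', np.float64(0.71), 'ztop-tcp@0', np.float64(0.0011), 'ztop tip', np.float64(0.1309), 'yawoff', np.float64(1.54), 'lat@.1', np.float64(0.0017), 'tip', np.float64(0.1589))
('side', 157, 'pitch', np.float64(-2.47), 'ztop-tcp@0', np.float64(0.0007), 'ztop tip', np.float64(0.1229), 'yawoff', np.float64(-0.76), 'lat@.1', np.float64(-0.0044), 'tip', np.float64(0.1567))
```

Joint 3 hit its limit because the tilted wrist came too close to the base. I'll detour to a larger radius, lower there, and then approach closer in.

Run:
```python
from h import *
M=np.array(sense()['ee_rot'])
go2((np.array([.434,-.15,.1275]),M),(np.array([.446,-.16,.0745]),T(-16.3,23)))
```

```text
5 x shift [7.12, 27.58, 2.77] | 0 x turn [0.0, 0.0, 0.0]
2 x shift [-2.53, 3.19, 27.33] | 1 x turn [-0.18, 2.62, 0.19]
```

{"api": "play_rows", "payload": {
  "steps": [
    {"ax": 0, "ay": 0, "az": 0, "dx": 7.1, "dy": 27.6, "dz": 2.8, "claw": 4},
    {"ax": 0, "ay": 0, "az": 0, "dx": 7.1, "dy": 27.6, "dz": 2.8, "claw": 4},
    {"ax": 0, "ay": 0, "az": 0, "dx": 7.1, "dy": 27.6, "dz": 2.8, "claw": 4},
    {"ax": 0, "ay": 0, "az": 0, "dx": 7.1, "dy": 27.6, "dz": 2.8, "claw": 4},
    {"ax": 0, "ay": 0, "az": 0, "dx": 7.1, "dy": 27.6, "dz": 2.8, "claw": 4},
    {"ax": 0, "ay": 0, "az": 0, "dx": -1.3, "dy": 1.6, "dz": 13.6, "claw": 4},
    {"ax": 0, "ay": 0, "az": 0, "dx": -1.3, "dy": 1.6, "dz": 13.6, "claw": 4},
    {"ax": 0, "ay": 0, "az": 0, "dx": -1.3, "dy": 1.6, "dz": 13.6, "claw": 4},
    {"ax": 0, "ay": 0, "az": 0, "dx": -1.3, "dy": 1.6, "dz": 13.6, "claw": 4},
    {"ax": 0, "ay": 2.6, "az": 0, "dx": 0, "dy": 0, "dz": 0, "claw": 4},
    {"ax": 0, "ay": 0, "az": 0, "dx": 0, "dy": 0, "dz": 0, "claw": 4},
    {"ax": 0, "ay": 0, "az": 0, "dx": 0, "dy": 0, "dz": 0, "claw": 4}
  ]
}}

```text
time_s: 30.4
tcp_pos: [0.45, -0.1675, 0.1062]
ee_rot: [[0.901, -0.27, 0.339], [-0.26, -0.963, -0.075], [0.347, -0.021, -0.938]]
wrist_force: [-0.5, -0.3, -3.4]
gripper_width: 0.156
gripper_force: 30.0
```

Run:
```python
from h import *
s=sense();print(s['time_s'],s['gripper_width']*87,np.round(s['tcp_pos'],4),np.round(s['ee_rot'],3).tolist(),np.round(s['joints'],1))
for n in('top','side'): print(barmeas(n))
```

```text
30.4 13.573035381783663 [ 0.45   -0.1675  0.1062] [[0.901, -0.27, 0.339], [-0.26, -0.963, -0.075], [0.347, -0.021, -0.938]] [ -0.5   9.1 -52.7  26.7  -9.2  48.9]
('top', 48, 'pitch', np.float64(-0.57), 'ztop-tcp@0', np.float64(-0.0035), 'ztop tip', np.float64(0.1013), 'yawoff', np.float64(-2.12), 'lat@.1', np.float64(0.0036), 'tip', np.float64(0.1388))
('side', 116, 'pitch', np.float64(-2.49), 'ztop-tcp@0', np.float64(-0.0011), 'ztop tip', np.float64(0.0988), 'yawoff', np.float64(4.06), 'lat@.1', np.float64(-0.0029), 'tip', np.float64(0.1333))
```

Joint 5 is at its limit with this tilt. I'll put the bar back and regrip with less tilt, so the bar levels at a reachable wrist pose.

Run:
```python
from h import *
go2((np.array([.4425,-.2435,.105]),T(-.5,20.3)),(np.array([.4425,-.2435,.060]),T(-.5,20.3)))
```

```text
3 x shift [4.27, 25.1, 1.36] | 3 x turn [1.38, -0.04, -4.87]
2 x shift [-7.81, 0.0, 21.1] | 0 x turn [0.0, 0.0, 0.0]
```

{"api": "play_rows", "payload": {
  "steps": [
    {"ax": 0, "ay": 0, "az": 0, "dx": 4.3, "dy": 25.1, "dz": 1.4, "claw": 4},
    {"ax": 0, "ay": 0, "az": 0, "dx": 4.3, "dy": 25.1, "dz": 1.4, "claw": 4},
    {"ax": 0, "ay": 0, "az": 0, "dx": 4.3, "dy": 25.1, "dz": 1.4, "claw": 4},
    {"ax": 1.4, "ay": 0, "az": -4.9, "dx": 0, "dy": 0, "dz": 0, "claw": 4},
    {"ax": 1.4, "ay": 0, "az": -4.9, "dx": 0, "dy": 0, "dz": 0, "claw": 4},
    {"ax": 1.4, "ay": 0, "az": -4.9, "dx": 0, "dy": 0, "dz": 0, "claw": 4},
    {"ax": 0, "ay": 0, "az": 0, "dx": -4, "dy": 0, "dz": 10.6, "claw": 4},
    {"ax": 0, "ay": 0, "az": 0, "dx": -4, "dy": 0, "dz": 10.6, "claw": 4},
    {"ax": 0, "ay": 0, "az": 0, "dx": -4, "dy": 0, "dz": 10.6, "claw": 4},
    {"ax": 0, "ay": 0, "az": 0, "dx": -4, "dy": 0, "dz": 10.6, "claw": 4},
    {"ax": 0, "ay": 0, "az": 0, "dx": 0, "dy": 0, "dz": 0, "claw": 4},
    {"ax": 0, "ay": 0, "az": 0, "dx": 0, "dy": 0, "dz": 0, "claw": 4}
  ]
}}

```text
time_s: 31.7
tcp_pos: [0.4427, -0.2435, 0.0591]
ee_rot: [[0.937, -0.007, 0.348], [-0.007, -1.0, -0.002], [0.348, -0.001, -0.937]]
wrist_force: [0.9, -0.0, -3.2]
gripper_width: 0.157
gripper_force: 30.0
```

Run:
```python
from h import *
s=sense();print(s['time_s'],s['gripper_width']*87,np.round(s['tcp_pos'],4),np.round(s['ee_rot'],3).tolist(),np.round(s['joints'],1))
for n in('top','side'): print(barmeas(n,.035,.09))
go2((np.array([.4415,-.2435,.032]),T(-.5,20.3)))
```

```text
31.7 13.701147279443761 [ 0.4427 -0.2435  0.0591] [[0.937, -0.007, 0.348], [-0.007, -1.0, -0.002], [0.348, -0.001, -0.937]] [-13.9  17.9 -35.6 -16.  -17.3 118. ]
('top', 180, 'pitch', np.float64(-6.52), 'ztop-tcp@0', np.float64(0.0082), 'ztop tip', np.float64(0.0513), 'yawoff', np.float64(1.11), 'lat@.1', np.float64(0.002), 'tip', np.float64(0.1379))
('side', 138, 'pitch', np.float64(-3.93), 'ztop-tcp@0', np.float64(0.0035), 'ztop tip', np.float64(0.0535), 'yawoff', np.float64(1.37), 'lat@.1', np.float64(-0.002), 'tip', np.float64(0.1333))
1 x shift [-11.25, -0.09, 25.62] | 1 x turn [-0.04, -0.19, 0.1]
```

{"api": "play_rows", "payload": {
  "steps": [
    {"ax": 0, "ay": 4, "az": 0, "dx": -5, "dy": 0, "dz": 11, "claw": 4},
    {"ax": 0, "ay": 0, "az": 0, "dx": -5, "dy": 0, "dz": 11, "claw": 4},
    {"ax": 0, "ay": 0, "az": 0, "dx": -1, "dy": 0, "dz": 2.5, "claw": 4},
    {"ax": 0, "ay": 0, "az": 0, "dx": 0, "dy": 0, "dz": 0, "claw": 4},
    {"ax": 0, "ay": 0, "az": 0, "dx": 0, "dy": 0, "dz": 0, "claw": 35},
    {"ax": 0, "ay": 0, "az": 0, "dx": 0, "dy": 0, "dz": 0, "claw": 35},
    {"ax": 0, "ay": 0, "az": 0, "dx": 0, "dy": 0, "dz": 0, "claw": 35},
    {"ax": 0, "ay": 0, "az": 0, "dx": 0, "dy": 0, "dz": 0, "claw": 35},
    {"ax": 0, "ay": 0, "az": 0, "dx": 9, "dy": 0, "dz": -25, "claw": 40},
    {"ax": 0, "ay": 0, "az": 0, "dx": 9, "dy": 0, "dz": -25, "claw": 40},
    {"ax": 0, "ay": -7, "az": 0, "dx": 0, "dy": 0, "dz": 0, "claw": 40},
    {"ax": 0, "ay": -7, "az": 0, "dx": 0, "dy": 0, "dz": 0, "claw": 40},
    {"ax": 0, "ay": -6, "az": 0, "dx": 0, "dy": 0, "dz": 0, "claw": 40},
    {"ax": 0, "ay": 0, "az": 0, "dx": 0, "dy": 0, "dz": 0, "claw": 40}
  ]
}}

```text
time_s: 33.2
tcp_pos: [0.4407, -0.2437, 0.0861]
ee_rot: [[0.997, -0.005, 0.079], [-0.004, -1.0, -0.001], [0.079, 0.001, -0.997]]
wrist_force: [0.2, 0.4, 0.4]
gripper_width: 0.46
gripper_force: 0.0
```

Run:
```python
from h import *
s=sense();print(s['time_s'],s['gripper_width']*87,np.round(s['tcp_pos'],4),np.round(s['ee_rot'],3).tolist(),np.round(s['joints'],1))
for n in('top','side'): print(barmeas(n,.03,.06))
go2((np.array([.430,-.2435,.050]),T(-.5,3)),(np.array([.430,-.2435,.030]),T(-.5,3)))
```

```text
33.2 40.01026951854227 [ 0.4407 -0.2437  0.0861] [[0.997, -0.005, 0.079], [-0.004, -1.0, -0.001], [0.079, 0.001, -0.997]] [-10.9  18.5 -30.   -1.3 -37.  101.7]
('top', 139, 'pitch', np.float64(-1.11), 'ztop-tcp@0', np.float64(-0.0455), 'ztop tip', np.float64(0.0379), 'yawoff', np.float64(1.21), 'lat@.1', np.float64(-0.0008), 'tip', np.float64(0.1421))
('side', 70, 'pitch', np.float64(-1.33), 'ztop-tcp@0', np.float64(-0.0463), 'ztop tip', np.float64(0.036), 'yawoff', np.float64(-3.08), 'lat@.1', np.float64(-0.0028), 'tip', np.float64(0.1362))
2 x shift [-5.14, 0.23, 17.29] | 1 x turn [-0.09, -1.45, 0.08]
1 x shift [-1.05, 0.0, 19.97] | 0 x turn [0.0, 0.0, 0.0]
```

{"api": "play_rows", "payload": {
  "steps": [
    {"ax": 0, "ay": -4.5, "az": 0, "dx": -5.5, "dy": 0.2, "dz": 17, "claw": 40},
    {"ax": 0, "ay": 0, "az": 0, "dx": -3, "dy": 0, "dz": 20, "claw": 40},
    {"ax": 0, "ay": 0, "az": 0, "dx": 0, "dy": 0, "dz": 17, "claw": 40},
    {"ax": 0, "ay": 0, "az": 0, "dx": 0, "dy": 0, "dz": 6, "claw": 40},
    {"ax": 0, "ay": 0, "az": 0, "dx": 0, "dy": 0, "dz": 0, "claw": 40},
    {"ax": 0, "ay": 0, "az": 0, "dx": 0, "dy": 0, "dz": 0, "claw": 0},
    {"ax": 0, "ay": 0, "az": 0, "dx": 0, "dy": 0, "dz": 0, "claw": 0},
    {"ax": 0, "ay": 0, "az": 0, "dx": 0, "dy": 0, "dz": 0, "claw": 0},
    {"ax": 0, "ay": 0, "az": 0, "dx": 0, "dy": 0, "dz": 0, "claw": 0},
    {"ax": 0, "ay": 0, "az": 0, "dx": 0, "dy": 0, "dz": 0, "claw": 0},
    {"ax": 0, "ay": 0, "az": 0, "dx": 0, "dy": 0, "dz": 0, "claw": 0}
  ]
}}

```text
time_s: 34.4
tcp_pos: [0.4309, -0.2438, 0.0261]
ee_rot: [[1.0, -0.007, -0.0], [-0.007, -1.0, 0.0], [-0.0, -0.0, -1.0]]
wrist_force: [0.3, 0.4, 4.0]
gripper_width: 0.159
gripper_force: 30.0
```

{"api": "play_rows", "payload": {
  "steps": [
    {"ax": 0, "ay": 0, "az": 0, "dx": 0, "dy": 0, "dz": -2, "claw": 0},
    {"ax": 0, "ay": 0, "az": 0, "dx": 0, "dy": 0, "dz": -4, "claw": 0},
    {"ax": 0, "ay": 0, "az": 0, "dx": 0, "dy": 0, "dz": -5, "claw": 0},
    {"ax": 0, "ay": 0, "az": 0, "dx": 0, "dy": 0, "dz": -6, "claw": 0},
    {"ax": 0, "ay": 0, "az": 0, "dx": 0, "dy": 0, "dz": -6, "claw": 0},
    {"ax": 0, "ay": 0, "az": 0, "dx": 0, "dy": 0, "dz": -6, "claw": 0},
    {"ax": 0, "ay": 0, "az": 0, "dx": 0, "dy": 0, "dz": -6, "claw": 0},
    {"ax": 0, "ay": 0, "az": 0, "dx": 0, "dy": 0, "dz": -6, "claw": 0},
    {"ax": 0, "ay": 0, "az": 0, "dx": 0, "dy": 0, "dz": -5, "claw": 0},
    {"ax": 0, "ay": 0, "az": 0, "dx": 0, "dy": 0, "dz": -3, "claw": 0},
    {"ax": 0, "ay": 0, "az": 0, "dx": 0, "dy": 0, "dz": 0, "claw": 0},
    {"ax": 0, "ay": 0, "az": 0, "dx": 0, "dy": 0, "dz": 0, "claw": 0}
  ]
}}

```text
time_s: 35.6
tcp_pos: [0.4305, -0.2436, 0.0745]
ee_rot: [[1.0, -0.007, -0.001], [-0.007, -1.0, 0.001], [-0.001, -0.001, -1.0]]
wrist_force: [-0.2, -0.8, -4.0]
gripper_width: 0.157
gripper_force: 29.9
```

Run:
```python
from h import *
s=sense();print(s['time_s'],s['gripper_width']*87,np.round(s['tcp_pos'],4),np.round(s['ee_rot'],3).tolist(),np.round(s['joints'],1))
for n in('top','side'): print(barmeas(n,.05,.09))
```

```text
35.6 13.701603693611986 [ 0.4305 -0.2436  0.0745] [[1.0, -0.007, -0.001], [-0.007, -1.0, 0.001], [-0.001, -0.001, -1.0]] [-10.7  20.4 -29.5  -0.  -40.1 100.3]
('top', 109, 'pitch', np.float64(-9.87), 'ztop-tcp@0', np.float64(0.0152), 'ztop tip', np.float64(0.0654), 'yawoff', np.float64(1.2), 'lat@.1', np.float64(-0.0), 'tip', np.float64(0.1487))
('side', 107, 'pitch', np.float64(-6.32), 'ztop-tcp@0', np.float64(0.0058), 'ztop tip', np.float64(0.0647), 'yawoff', np.float64(1.43), 'lat@.1', np.float64(-0.0033), 'tip', np.float64(0.1443))
```

Run:
```python
from h import *
go2(pol(157,.24,.085,8.5),ang=5)
```

```text
8 x shift [-0.43, -30.49, -1.31] | 4 x turn [-0.3, 2.14, 3.97]
```

{"api": "play_rows", "payload": {
  "steps": [
    {"ax": 0, "ay": 0, "az": 0, "dx": -0.4, "dy": -10, "dz": -1.5, "claw": 0},
    {"ax": 0, "ay": 0, "az": 0, "dx": -0.4, "dy": -20, "dz": -1.5, "claw": 0},
    {"ax": 0, "ay": 0, "az": 0, "dx": -0.4, "dy": -26, "dz": -1.5, "claw": 0},
    {"ax": 0, "ay": 0, "az": 0, "dx": -0.4, "dy": -26, "dz": -1.5, "claw": 0},
    {"ax": 0, "ay": 0, "az": 0, "dx": -0.4, "dy": -26, "dz": -1.5, "claw": 0},
    {"ax": 0, "ay": 0, "az": 0, "dx": -0.4, "dy": -26, "dz": -1.5, "claw": 0},
    {"ax": 0, "ay": 0, "az": 0, "dx": -0.4, "dy": -26, "dz": -1.5, "claw": 0},
    {"ax": 0, "ay": 0, "az": 0, "dx": -0.4, "dy": -26, "dz": 0, "claw": 0},
    {"ax": 0, "ay": 0, "az": 0, "dx": -0.4, "dy": -26, "dz": 0, "claw": 0},
    {"ax": 0, "ay": 0, "az": 0, "dx": -0.4, "dy": -20, "dz": 0, "claw": 0},
    {"ax": 0, "ay": 0, "az": 0, "dx": 0, "dy": -12, "dz": 0, "claw": 0},
    {"ax": -0.3, "ay": 2.1, "az": 4, "dx": 0, "dy": 0, "dz": 0, "claw": 0},
    {"ax": -0.3, "ay": 2.1, "az": 4, "dx": 0, "dy": 0, "dz": 0, "claw": 0},
    {"ax": -0.3, "ay": 2.1, "az": 4, "dx": 0, "dy": 0, "dz": 0, "claw": 0},
    {"ax": -0.3, "ay": 2.1, "az": 4, "dx": 0, "dy": 0, "dz": 0, "claw": 0},
    {"ax": 0, "ay": 0, "az": 0, "dx": 0, "dy": 0, "dz": 0, "claw": 0},
    {"ax": 0, "ay": 0, "az": 0, "dx": 0, "dy": 0, "dz": 0, "claw": 0}
  ]
}}

```text
time_s: 37.4
tcp_pos: [0.4281, 0.0003, 0.0853]
ee_rot: [[0.95, -0.281, 0.139], [-0.278, -0.96, -0.041], [0.145, 0.0, -0.989]]
wrist_force: [-0.2, 0.9, -3.8]
gripper_width: 0.158
gripper_force: 29.9
```

Run:
```python
from h import *
s=sense();print(s['time_s'],s['gripper_width']*87,np.round(s['tcp_pos'],4),np.round(s['ee_rot'],3).tolist(),np.round(s['joints'],1))
for n in('top','side'): print(barmeas(n,.06,.11))
go2(pol(157,.219,.0745,8.5),ang=5)
```

```text
37.4 13.728034467301816 [4.281e-01 3.000e-04 8.530e-02] [[0.95, -0.281, 0.139], [-0.278, -0.96, -0.041], [0.145, 0.0, -0.989]] [ 25.5  10.6 -47.9  12.9 -25.8  36.8]
('top', 163, 'pitch', np.float64(-0.59), 'ztop-tcp@0', np.float64(0.0142), 'ztop tip', np.float64(0.0981), 'yawoff', np.float64(-0.45), 'lat@.1', np.float64(0.0005), 'tip', np.float64(0.1495))
('side', 173, 'pitch', np.float64(-0.28), 'ztop-tcp@0', np.float64(0.0092), 'ztop tip', np.float64(0.0939), 'yawoff', np.float64(-0.29), 'lat@.1', np.float64(-0.0042), 'tip', np.float64(0.1458))
1 x shift [18.82, 0.29, 13.91] | 0 x turn [-0.01, 0.1, -0.1]
```

The bar is level. I'll bring it to hole height and insert it slowly, watching the force.

{"api": "play_rows", "payload": {
  "steps": [
    {"ax": 0, "ay": 0, "az": 0, "dx": 5, "dy": -0.7, "dz": 8, "claw": 0},
    {"ax": 0, "ay": 0, "az": 0, "dx": 13, "dy": -0.7, "dz": 10, "claw": 0},
    {"ax": 0, "ay": 0, "az": 0, "dx": 0, "dy": 0, "dz": 0, "claw": 0},
    {"ax": 0, "ay": 0, "az": 0, "dx": 0, "dy": 0, "dz": 0, "claw": 0}
  ]
}}

```text
time_s: 37.9
tcp_pos: [0.4484, -0.0044, 0.0694]
ee_rot: [[0.949, -0.284, 0.138], [-0.281, -0.959, -0.042], [0.144, 0.001, -0.99]]
wrist_force: [-0.3, 0.4, -3.8]
gripper_width: 0.153
gripper_force: 29.9
```

Run:
```python
from h import *
s=sense();print(s['time_s'],s['gripper_width']*87,np.round(s['tcp_pos'],4),np.round(s['wrist_force'],1))
for n in('top','side'): print(barmeas(n,.06,.11))
print(pol(157,.219,.07,0)[0]); go2((np.r_[pol(157,.200,.0705,8.5)[0]+[.0004,.0014,0]],T(-16.3,8.5)),(np.r_[pol(157,.174,.0705,8.5)[0]+[.0004,.0014,0]],T(-16.3,8.5)))
c=cap('side'); save('ins',c['frame'][150:260,240:360],5)
```

```text
37.9 13.30438280308254 [ 0.4484 -0.0044  0.0694] [-0.3  0.4 -3.8]
('top', 155, 'pitch', np.float64(0.06), 'ztop-tcp@0', np.float64(0.0135), 'ztop tip', np.float64(0.0831), 'yawoff', np.float64(-0.57), 'lat@.1', np.float64(0.0005), 'tip', np.float64(0.1474))
('side', 171, 'pitch', np.float64(-0.59), 'ztop-tcp@0', np.float64(0.0098), 'ztop tip', np.float64(0.078), 'yawoff', np.float64(-0.21), 'lat@.1', np.float64(-0.004), 'tip', np.float64(0.1469))
[ 0.44880264 -0.00553399  0.07      ]
1 x shift [19.93, -0.58, 2.26] | 1 x turn [0.06, 0.16, -0.15]
1 x shift [25.71, 0.0, 3.84] | 0 x turn [0.0, 0.0, 0.0]
```

View pics/ins.png

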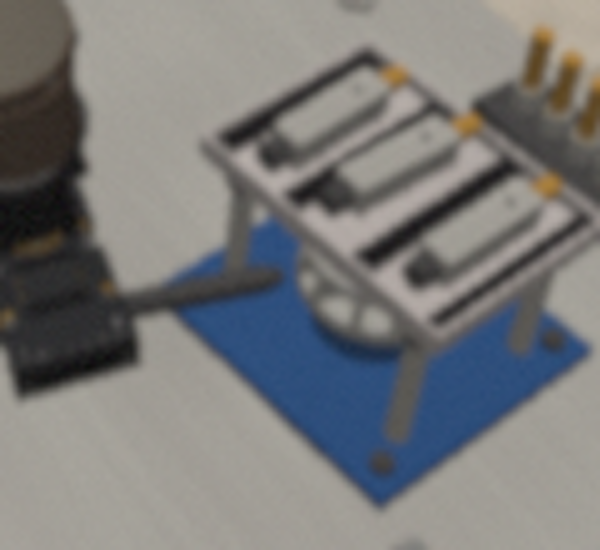

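The side crop shows the bar's tip at (283,277), pointing at the left opening, whose floor is at (318,290). That lines up, so I'll insert.

{"api": "play_rows", "payload": {
  "steps": [
    {"ax": 0, "ay": 0, "az": 0, "dx": 8, "dy": -0.3, "dz": 1, "claw": 0},
    {"ax": 0, "ay": 0, "az": 0, "dx": 7, "dy": -0.2, "dz": 1, "claw": 0},
    {"ax": 0, "ay": 0, "az": 0, "dx": 6, "dy": 0, "dz": 0.9, "claw": 0},
    {"ax": 0, "ay": 0, "az": 0, "dx": 4, "dy": 0, "dz": 0.6, "claw": 0},
    {"ax": 0, "ay": 0, "az": 0, "dx": 0, "dy": 0, "dz": 0, "claw": 0}
  ]
}}

```text
time_s: 38.55
tcp_pos: [0.4704, -0.0118, 0.0689]
ee_rot: [[0.949, -0.284, 0.134], [-0.28, -0.959, -0.043], [0.141, 0.004, -0.99]]
wrist_force: [-6.8, 3.5, -1.9]
gripper_width: 0.157
gripper_force: 30.1
```

{"api": "play_rows", "payload": {
  "steps": [
    {"ax": 0, "ay": 0, "az": 0, "dx": 3, "dy": 0, "dz": 0.4, "claw": 0},
    {"ax": 0, "ay": 0, "az": 0, "dx": 3, "dy": 0, "dz": 0.4, "claw": 0},
    {"ax": 0, "ay": 0, "az": 0, "dx": 0, "dy": 0, "dz": 0, "claw": 0}
  ]
}}

```text
time_s: 38.85
tcp_pos: [0.4702, -0.0152, 0.0667]
ee_rot: [[0.951, -0.286, 0.122], [-0.282, -0.958, -0.047], [0.13, 0.01, -0.991]]
wrist_force: [-15.8, 7.0, -2.7]
gripper_width: 0.158
gripper_force: 30.1
```

Run:
```python
from h import *
s=sense();print(s['time_s'],s['gripper_width']*87,np.round(s['tcp_pos'],4),np.round(s['wrist_force'],1),np.round(s['moment'],2))
p=np.array(s['tcp_pos'][:2])-J; print('r',np.hypot(*p), 'az',np.degrees(np.arctan2(p[1],p[0]))%360-6.7)
for n in('top','side'): print(barmeas(n,.06,.11))
```

```text
38.85 13.730754940164507 [ 0.4702 -0.0152  0.0667] [-15.8   7.   -2.7] [2.17 4.74 0.42]
r 0.19580087116073974 az 157.96283639342548
('top', 121, 'pitch', np.float64(2.84), 'ztop-tcp@0', np.float64(0.0118), 'ztop tip', np.float64(0.0854), 'yawoff', np.float64(1.23), 'lat@.1', np.float64(0.0043), 'tip', np.float64(0.1224))
('side', 181, 'pitch', np.float64(1.06), 'ztop-tcp@0', np.float64(0.0096), 'ztop tip', np.float64(0.0789), 'yawoff', np.float64(-1.68), 'lat@.1', np.float64(-0.0008), 'tip', np.float64(0.1459))
```

{"api": "play_rows", "payload": {
  "steps": [
    {"ax": 0, "ay": 0, "az": 0, "dx": -5, "dy": 0, "dz": -0.7, "claw": 0},
    {"ax": 0, "ay": 0, "az": 0, "dx": -4, "dy": 0, "dz": -0.6, "claw": 0},
    {"ax": 0, "ay": 0, "az": 0, "dx": 0, "dy": 0, "dz": 0, "claw": 0},
    {"ax": 0, "ay": 0, "az": 0, "dx": 0, "dy": 0, "dz": 0, "claw": 0}
  ]
}}

```text
time_s: 39.35
tcp_pos: [0.4698, -0.0102, 0.0703]
ee_rot: [[0.949, -0.284, 0.139], [-0.281, -0.959, -0.042], [0.145, 0.0, -0.989]]
wrist_force: [-1.0, -1.7, -2.9]
gripper_width: 0.157
gripper_force: 29.9
```

{"api": "play_rows", "payload": {
  "steps": [
    {"ax": 0, "ay": 0, "az": 0, "dx": 0, "dy": 3, "dz": 0, "claw": 0},
    {"ax": 0, "ay": 0, "az": 0, "dx": 0, "dy": 3, "dz": 0, "claw": 0},
    {"ax": 0, "ay": 0, "az": 0, "dx": 0, "dy": 0, "dz": 0, "claw": 0},
    {"ax": 0, "ay": 0, "az": 0, "dx": 0, "dy": 0, "dz": 0, "claw": 0}
  ]
}}

```text
time_s: 39.75
tcp_pos: [0.4685, -0.0157, 0.0705]
ee_rot: [[0.949, -0.283, 0.14], [-0.28, -0.959, -0.041], [0.146, -0.0, -0.989]]
wrist_force: [0.3, -1.1, -4.0]
gripper_width: 0.157
gripper_force: 29.9
```

```bash
cat >> h.py <<'E'
def st():
    s=sense(); p=np.array(s['tcp_pos'][:2])-J; x=np.array(s['ee_rot'])[:,0];x=x[:2]/np.hypot(*x[:2]);l=np.array([-x[1],x[0]]);f=np.array(s['wrist_force'])
    print('t',s['time_s'],'r',np.hypot(*p).round(4),'az',round(np.degrees(np.arctan2(p[1],p[0]))%360-6.7,2),'yaw-az',round(np.degrees(np.arctan2(x[1],x[0]))+180-6.7,2),'lat off axis',round(p@l,4),'z',round(s['tcp_pos'][2],4),'Faxial',round(f[:2]@x,1),'Fleft',round(f[:2]@l,1),'Fz',round(f[2],1),'tilt',round(np.degrees(np.arcsin(s['ee_rot'][2][0])),1),'w',round(s['gripper_width']*87,1),'J',np.round(s['joints'],0))
E
python3 -c "
from h import *
st()
for n in('top','side'): print(barmeas(n,.06,.11))"
```

```text
t 39.75 r 0.1973 az 158.24 yaw-az 156.86 lat off axis -0.0048 z 0.0705 Faxial 0.6 Fleft -0.9 Fz -4.0 tilt 8.4 w 13.7 J [ 21.  16. -44.  12. -25.  42.]
('top', 126, 'pitch', np.float64(0.29), 'ztop-tcp@0', np.float64(0.0132), 'ztop tip', np.float64(0.0844), 'yawoff', np.float64(0.32), 'lat@.1', np.float64(0.0021), 'tip', np.float64(0.126))
('side', 183, 'pitch', np.float64(-0.25), 'ztop-tcp@0', np.float64(0.0101), 'ztop tip', np.float64(0.0799), 'yawoff', np.float64(-1.76), 'lat@.1', np.float64(-0.003), 'tip', np.float64(0.1476))
```

{"api": "play_rows", "payload": {
  "steps": [
    {"ax": 0, "ay": 0, "az": 0, "dx": 0, "dy": 3, "dz": 0, "claw": 0},
    {"ax": 0, "ay": 0, "az": 0, "dx": 0, "dy": 3, "dz": 0, "claw": 0},
    {"ax": 0, "ay": 0, "az": 0, "dx": 0, "dy": 0, "dz": 0, "claw": 0},
    {"ax": 0, "ay": 0, "az": 0, "dx": 0, "dy": 0, "dz": 0, "claw": 0}
  ]
}}

```text
time_s: 40.25
tcp_pos: [0.4666, -0.0213, 0.0704]
ee_rot: [[0.949, -0.282, 0.14], [-0.279, -0.959, -0.041], [0.146, -0.0, -0.989]]
wrist_force: [0.1, 2.1, -2.7]
gripper_width: 0.162
gripper_force: 30.0
```

```bash
python3 -c "
from h import *
st()
c=cap('side')
save('ins2',c['frame'][170:225,265:335],9)"
```

```text
t 40.25 r 0.1978 az 159.95 yaw-az 156.9 lat off axis -0.0105 z 0.0704 Faxial -0.5 Fleft 2.0 Fz -2.7 tilt 8.4 w 14.1 J [ 20.  16. -44.  12. -25.  43.]
```

View pics/ins2.png

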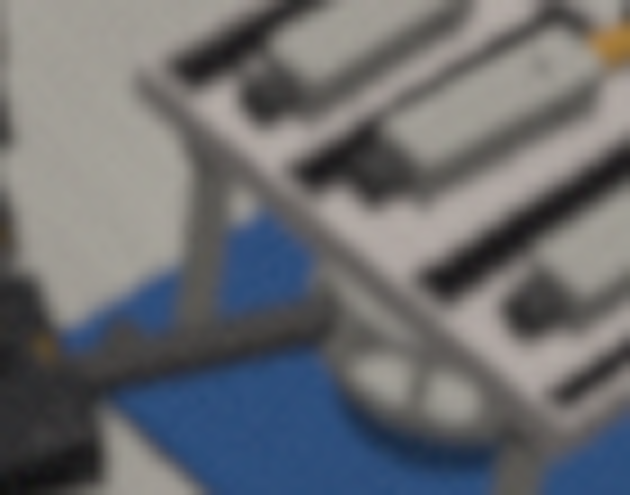

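The tip sits at about (335,310) over the left opening and the collar looks unmoved. I'll push a little further right and track the collar numerically.

{"api": "play_rows", "payload": {
  "steps": [
    {"ax": 0, "ay": 0, "az": 0, "dx": 0, "dy": 3, "dz": 0, "claw": 0},
    {"ax": 0, "ay": 0, "az": 0, "dx": 0, "dy": 3, "dz": 0, "claw": 0},
    {"ax": 0, "ay": 0, "az": 0, "dx": 0, "dy": 0, "dz": 0, "claw": 0},
    {"ax": 0, "ay": 0, "az": 0, "dx": 0, "dy": 0, "dz": 0, "claw": 0}
  ]
}}

```text
time_s: 40.7
tcp_pos: [0.4651, -0.0269, 0.0705]
ee_rot: [[0.949, -0.282, 0.141], [-0.279, -0.959, -0.041], [0.147, -0.0, -0.989]]
wrist_force: [-1.2, 5.2, -2.8]
gripper_width: 0.158
gripper_force: 31.0
```

```bash
cat >> h.py <<'E'
def prof(c,J=np.array([.660,-.067]),zs=(.064,.068),A=np.arange(150,246,3)):
    g=cv2.cvtColor(c['frame'],cv2.COLOR_BGR2GRAY).astype(np.float32); o=0
    for z in zs:
        a=np.radians(A+6.7); w=proj(c,np.stack([J[0]+.055*np.cos(a),J[1]+.055*np.sin(a),np.full(len(a),z)],-1)).astype(np.float32)
        o=o+cv2.remap(g,w[:,0],w[:,1],cv2.INTER_LINEAR).ravel()/len(zs)
    return A,o
E
python3 -c "
from h import *
import pickle
st()
t,sd=pickle.load(open('c1.pkl','rb'))
A,o=prof(sd); B,n=prof(cap('side'))
for a,x,y in zip(A,o,n): print(a,int(x),int(y),end=' | ')
for n in('top','side'): print(barmeas(n,.06,.11))
"
```

```text
t 40.7 r 0.198 az 161.61 yaw-az 156.93 lat off axis -0.0162 z 0.0705 Faxial -2.6 Fleft 4.6 Fz -2.8 tilt 8.4 w 13.8 J [ 20.  15. -44.  12. -24.  43.]
150 102 72 | 153 115 68 | 156 128 63 | 159 138 60 | 162 137 64 | 165 125 74 | 168 113 85 | 171 100 91 | 174 97 97 | 177 107 107 | 180 122 122 | 183 139 138 | 186 147 146 | 189 152 151 | 192 153 152 | 195 153 151 | 198 145 143 | 201 130 128 | 204 114 112 | 207 110 109 | 210 125 125 | 213 143 141 | 216 147 146 | 219 148 148 | 222 147 145 | 225 138 136 | 228 120 120 | 231 103 103 | 234 93 93 | 237 90 89 | 240 89 90 | 243 95 94 | ('top', 133, 'pitch', np.float64(0.93), 'ztop-tcp@0', np.float64(0.0128), 'ztop tip', np.float64(0.0856), 'yawoff', np.float64(3.24), 'lat@.1', np.float64(0.007), 'tip', np.float64(0.1277))
('side', 189, 'pitch', np.float64(-1.28), 'ztop-tcp@0', np.float64(0.0114), 'ztop tip', np.float64(0.0788), 'yawoff', np.float64(1.51), 'lat@.1', np.float64(0.0023), 'tip', np.float64(0.1481))
```

The tip is caught on the right wall of the hole: the bar pivots while the tip stays put. That puts the hole's centre at about 159.5°, so I'll realign there and insert.

```bash
python3 -c "
from h import *
go2(pol(159.5,.199,.0705,8.5))
"
```

```text
1 x shift [-1.45, -7.27, -0.25] | 1 x turn [0.36, 0.08, -2.56]
```

{"api": "play_rows", "payload": {
  "steps": [
    {"ax": 0, "ay": 0, "az": 0, "dx": -0.7, "dy": -3.6, "dz": 0, "claw": 0},
    {"ax": 0.2, "ay": 0, "az": -1.3, "dx": -0.7, "dy": -3.6, "dz": 0, "claw": 0},
    {"ax": 0.2, "ay": 0, "az": -1.3, "dx": 0, "dy": 0, "dz": 0, "claw": 0},
    {"ax": 0, "ay": 0, "az": 0, "dx": 0, "dy": 0, "dz": 0, "claw": 0},
    {"ax": 0, "ay": 0, "az": 0, "dx": 0, "dy": 0, "dz": 0, "claw": 0}
  ]
}}

```text
time_s: 41.35
tcp_pos: [0.4645, -0.0205, 0.0697]
ee_rot: [[0.961, -0.241, 0.139], [-0.238, -0.971, -0.036], [0.144, 0.001, -0.99]]
wrist_force: [-1.1, 0.5, -3.0]
gripper_width: 0.159
gripper_force: 29.9
```

```bash
python3 -c "
from h import *
st()
for n in('top','side'): print(barmeas(n,.06,.11))
"
```

```text
t 41.35 r 0.2 az 159.85 yaw-az 159.39 lat off axis -0.0016 z 0.0697 Faxial -1.2 Fleft 0.2 Fz -3.0 tilt 8.3 w 13.9 J [ 20.  15. -44.  11. -24.  46.]
('top', 131, 'pitch', np.float64(-0.03), 'ztop-tcp@0', np.float64(0.014), 'ztop tip', np.float64(0.0836), 'yawoff', np.float64(0.21), 'lat@.1', np.float64(0.0021), 'tip', np.float64(0.1289))
('side', 178, 'pitch', np.float64(-0.73), 'ztop-tcp@0', np.float64(0.0109), 'ztop tip', np.float64(0.0788), 'yawoff', np.float64(-1.48), 'lat@.1', np.float64(-0.0026), 'tip', np.float64(0.1492))
```

{"api": "play_rows", "payload": {
  "steps": [
    {"ax": 0, "ay": 0, "az": 0, "dx": 3, "dy": 0, "dz": 0.4, "claw": 0},
    {"ax": 0, "ay": 0, "az": 0, "dx": 3, "dy": 0, "dz": 0.4, "claw": 0},
    {"ax": 0, "ay": 0, "az": 0, "dx": 3, "dy": 0, "dz": 0.4, "claw": 0},
    {"ax": 0, "ay": 0, "az": 0, "dx": 3, "dy": 0, "dz": 0.4, "claw": 0},
    {"ax": 0, "ay": 0, "az": 0, "dx": 0, "dy": 0, "dz": 0, "claw": 0}
  ]
}}

```text
time_s: 41.95
tcp_pos: [0.4679, -0.0256, 0.0663]
ee_rot: [[0.963, -0.242, 0.122], [-0.238, -0.97, -0.041], [0.128, 0.01, -0.992]]
wrist_force: [-17.1, 6.5, -3.2]
gripper_width: 0.154
gripper_force: 30.2
```

```bash
python3 -c "
from h import *
st()
for n in('top','side'): print(barmeas(n,.06,.11))
"
```

```text
t 41.95 r 0.1955 az 161.06 yaw-az 159.4 lat off axis -0.0057 z 0.0663 Faxial -18.2 Fleft 2.2 Fz -3.2 tilt 7.4 w 13.4 J [ 19.  16. -42.  11. -26.  47.]
('top', 123, 'pitch', np.float64(1.99), 'ztop-tcp@0', np.float64(0.0133), 'ztop tip', np.float64(0.0845), 'yawoff', np.float64(1.93), 'lat@.1', np.float64(0.0051), 'tip', np.float64(0.1245))
('side', 173, 'pitch', np.float64(0.94), 'ztop-tcp@0', np.float64(0.0102), 'ztop tip', np.float64(0.0788), 'yawoff', np.float64(-0.71), 'lat@.1', np.float64(0.0003), 'tip', np.float64(0.1447))
```

{"api": "play_rows", "payload": {
  "steps": [
    {"ax": 0, "ay": 0, "az": 0, "dx": -5, "dy": 0, "dz": -0.7, "claw": 0},
    {"ax": 0, "ay": 0, "az": 0, "dx": -4.5, "dy": 0, "dz": -0.6, "claw": 0},
    {"ax": 0, "ay": 0, "az": 0, "dx": 0, "dy": 0, "dz": 0, "claw": 0},
    {"ax": 0, "ay": 0, "az": 0, "dx": 0, "dy": -3, "dz": 0, "claw": 0},
    {"ax": 0, "ay": 0, "az": 0, "dx": 0, "dy": -3, "dz": 0, "claw": 0},
    {"ax": 0, "ay": 0, "az": 0, "dx": 0, "dy": -3, "dz": 0, "claw": 0},
    {"ax": 0, "ay": 0, "az": 0, "dx": 0, "dy": -3, "dz": 0, "claw": 0},
    {"ax": 0, "ay": 0, "az": 0, "dx": 0, "dy": 0, "dz": 0, "claw": 0},
    {"ax": 0, "ay": 0, "az": 0, "dx": 0, "dy": 0, "dz": 0, "claw": 0}
  ]
}}

```text
time_s: 42.95
tcp_pos: [0.4709, -0.0089, 0.0702]
ee_rot: [[0.961, -0.239, 0.142], [-0.236, -0.971, -0.035], [0.146, -0.0, -0.989]]
wrist_force: [-0.6, -3.9, -2.9]
gripper_width: 0.156
gripper_force: 30.5
```

```bash
python3 -c "
from h import *
st()
for n in('top','side'): print(barmeas(n,.06,.11))
"
```

```text
t 42.95 r 0.1969 az 156.13 yaw-az 159.47 lat off axis 0.0115 z 0.0702 Faxial 0.3 Fleft -3.9 Fz -2.9 tilt 8.4 w 13.5 J [ 22.  16. -43.  12. -25.  44.]
('top', 122, 'pitch', np.float64(1.16), 'ztop-tcp@0', np.float64(0.0122), 'ztop tip', np.float64(0.0853), 'yawoff', np.float64(-1.78), 'lat@.1', np.float64(-0.0014), 'tip', np.float64(0.1227))
('side', 165, 'pitch', np.float64(0.48), 'ztop-tcp@0', np.float64(0.0092), 'ztop tip', np.float64(0.0805), 'yawoff', np.float64(-1.5), 'lat@.1', np.float64(-0.0058), 'tip', np.float64(0.1422))
```

Both side walls found: the opening's centre is near 158.3°. By the grip geometry the bar rides about 2.5 mm high, so I'll lower it and retry.

```bash
python3 -c "
from h import *
go2(pol(158.3,.199,.0668,8.4))
"
```

```text
1 x shift [-2.89, 7.4, 3.05] | 1 x turn [-0.19, 0.0, 1.17]
```

{"api": "play_rows", "payload": {
  "steps": [
    {"ax": 0, "ay": 0, "az": 0, "dx": -2, "dy": 3.7, "dz": 1.5, "claw": 0},
    {"ax": -0.2, "ay": 0, "az": 1.2, "dx": -0.9, "dy": 3.7, "dz": 1.5, "claw": 0},
    {"ax": 0, "ay": 0, "az": 0, "dx": 0, "dy": 0, "dz": 0, "claw": 0},
    {"ax": 0, "ay": 0, "az": 0, "dx": 3, "dy": 0, "dz": 0.4, "claw": 0},
    {"ax": 0, "ay": 0, "az": 0, "dx": 3, "dy": 0, "dz": 0.4, "claw": 0},
    {"ax": 0, "ay": 0, "az": 0, "dx": 2, "dy": 0, "dz": 0.3, "claw": 0},
    {"ax": 0, "ay": 0, "az": 0, "dx": 0, "dy": 0, "dz": 0, "claw": 0}
  ]
}}

```text
time_s: 43.75
tcp_pos: [0.475, -0.0174, 0.0669]
ee_rot: [[0.955, -0.259, 0.141], [-0.256, -0.966, -0.038], [0.146, -0.0, -0.989]]
wrist_force: [0.7, 0.6, -4.2]
gripper_width: 0.157
gripper_force: 30.0
```

```bash
python3 -c "
from h import *
st()
for n in('top','side'): print(barmeas(n,.06,.11))
"
```

```text
t 43.75 r 0.1905 az 158.21 yaw-az 158.29 lat off axis 0.0002 z 0.0669 Faxial 0.6 Fleft 0.7 Fz -4.2 tilt 8.4 w 13.7 J [ 20.  17. -43.  12. -24.  44.]
('top', 118, 'pitch', np.float64(0.17), 'ztop-tcp@0', np.float64(0.0137), 'ztop tip', np.float64(0.081), 'yawoff', np.float64(-0.19), 'lat@.1', np.float64(0.0014), 'tip', np.float64(0.1194))
('side', 172, 'pitch', np.float64(1.56), 'ztop-tcp@0', np.float64(0.0072), 'ztop tip', np.float64(0.0779), 'yawoff', np.float64(-1.31), 'lat@.1', np.float64(-0.0031), 'tip', np.float64(0.1384))
```

It goes in freely now, so I'll continue to about 28 mm depth.

{"api": "play_rows", "payload": {
  "steps": [
    {"ax": 0, "ay": 0, "az": 0, "dx": 3, "dy": 0, "dz": 0.4, "claw": 0},
    {"ax": 0, "ay": 0, "az": 0, "dx": 3, "dy": 0, "dz": 0.4, "claw": 0},
    {"ax": 0, "ay": 0, "az": 0, "dx": 3, "dy": 0, "dz": 0.4, "claw": 0},
    {"ax": 0, "ay": 0, "az": 0, "dx": 3, "dy": 0, "dz": 0.4, "claw": 0},
    {"ax": 0, "ay": 0, "az": 0, "dx": 2.5, "dy": 0, "dz": 0.4, "claw": 0},
    {"ax": 0, "ay": 0, "az": 0, "dx": 0, "dy": 0, "dz": 0, "claw": 0}
  ]
}}

```text
time_s: 44.45
tcp_pos: [0.489, -0.0213, 0.067]
ee_rot: [[0.955, -0.259, 0.141], [-0.256, -0.966, -0.038], [0.146, 0.0, -0.989]]
wrist_force: [-0.5, -0.9, -3.4]
gripper_width: 0.158
gripper_force: 30.0
```

```bash
cat >> h.py <<'E'
def arc(a0,a1,r,z,tilt,n):
    """tool-frame rows for an arc about the jack, ccw"""
    x0,R0=pol(a0,r,z,tilt); d=(a1-a0)/n; x1,R1=pol(a0+d,r,z,tilt)
    print(n,'rows: shift',(R0.T@(x1-x0)*1000).round(2).tolist(),'turn',np.degrees(Ro.from_matrix(R0.T@R1).as_rotvec()).round(2).tolist())
E
python3 -c "
from h import *
st()
arc(158.2,217,.175,.067,8.4,17)
"
```

```text
t 44.45 r 0.176 az 158.26 yaw-az 158.27 lat off axis 0.0 z 0.067 Faxial -0.2 Fleft -1.0 Fz -3.4 tilt 8.4 w 13.7 J [ 19.  18. -41.  11. -25.  46.]
17 rows: shift [0.32, 10.56, 0.05] turn [0.51, 0.0, -3.42]
```

{"api": "play_rows", "payload": {
  "steps": [
    {"ax": 0.25, "ay": 0, "az": -1.71, "dx": 0.1, "dy": 5.3, "dz": 0, "claw": 0},
    {"ax": 0.51, "ay": 0, "az": -3.42, "dx": 0.3, "dy": 10.6, "dz": 0.05, "claw": 0},
    {"ax": 0.51, "ay": 0, "az": -3.42, "dx": 0.3, "dy": 10.6, "dz": 0.05, "claw": 0},
    {"ax": 0.51, "ay": 0, "az": -3.42, "dx": 0.3, "dy": 10.6, "dz": 0.05, "claw": 0},
    {"ax": 0.51, "ay": 0, "az": -3.42, "dx": 0.3, "dy": 10.6, "dz": 0.05, "claw": 0},
    {"ax": 0.51, "ay": 0, "az": -3.42, "dx": 0.3, "dy": 10.6, "dz": 0.05, "claw": 0},
    {"ax": 0, "ay": 0, "az": 0, "dx": 0, "dy": 0, "dz": 0, "claw": 0}
  ]
}}

```text
time_s: 45.15
tcp_pos: [0.4832, -0.0792, 0.0671]
ee_rot: [[0.987, 0.07, 0.146], [0.07, -0.998, 0.011], [0.146, -0.0, -0.989]]
wrist_force: [-1.0, 4.9, -3.5]
gripper_width: 0.158
gripper_force: 31.0
```

```bash
python3 -c "
from h import *
st()
B,n=prof(cap('side'),A=np.arange(165,256,3))
for a,y in zip(B,n): print(a,int(y),end=' | ')
for n in('top','side'): print(barmeas(n,.06,.11))
"
```

```text
t 45.15 r 0.1762 az 177.28 yaw-az 177.34 lat off axis 0.0002 z 0.0671 Faxial -0.7 Fleft 5.0 Fz -3.5 tilt 8.4 w 13.8 J [ 10.  18. -37.   2. -27.  82.]
165 68 | 168 63 | 171 63 | 174 70 | 177 81 | 180 90 | 183 102 | 186 117 | 189 135 | 192 145 | 195 150 | 198 151 | 201 151 | 204 147 | 207 138 | 210 120 | 213 106 | 216 116 | 219 134 | 222 146 | 225 147 | 228 143 | 231 134 | 234 119 | 237 99 | 240 89 | 243 92 | 246 100 | 249 111 | 252 120 | 255 122 | ('top', 113, 'pitch', np.float64(1.88), 'ztop-tcp@0', np.float64(0.0106), 'ztop tip', np.float64(0.0823), 'yawoff', np.float64(2.19), 'lat@.1', np.float64(0.0055), 'tip', np.float64(0.1104))
('side', 113, 'pitch', np.float64(1.02), 'ztop-tcp@0', np.float64(0.0088), 'ztop tip', np.float64(0.0784), 'yawoff', np.float64(0.38), 'lat@.1', np.float64(0.0013), 'tip', np.float64(0.1263))
```

{"api": "play_rows", "payload": {
  "steps": [
    {"ax": 0.51, "ay": 0, "az": -3.42, "dx": 0.3, "dy": 10.6, "dz": 0.05, "claw": 0},
    {"ax": 0.51, "ay": 0, "az": -3.42, "dx": 0.3, "dy": 10.6, "dz": 0.05, "claw": 0},
    {"ax": 0.51, "ay": 0, "az": -3.42, "dx": 0.3, "dy": 10.6, "dz": 0.05, "claw": 0},
    {"ax": 0.51, "ay": 0, "az": -3.42, "dx": 0.3, "dy": 10.6, "dz": 0.05, "claw": 0},
    {"ax": 0.51, "ay": 0, "az": -3.42, "dx": 0.3, "dy": 10.6, "dz": 0.05, "claw": 0},
    {"ax": 0.51, "ay": 0, "az": -3.42, "dx": 0.3, "dy": 10.6, "dz": 0.05, "claw": 0},
    {"ax": 0.51, "ay": 0, "az": -3.42, "dx": 0.3, "dy": 10.6, "dz": 0.05, "claw": 0},
    {"ax": 0.51, "ay": 0, "az": -3.42, "dx": 0.3, "dy": 10.6, "dz": 0.05, "claw": 0},
    {"ax": 0.51, "ay": 0, "az": -3.42, "dx": 0.3, "dy": 10.6, "dz": 0.05, "claw": 0},
    {"ax": 0, "ay": 0, "az": 0, "dx": 0, "dy": 0, "dz": 0, "claw": 0}
  ]
}}

```text
time_s: 46.3
tcp_pos: [0.5141, -0.1677, 0.0663]
ee_rot: [[0.81, 0.575, 0.117], [0.568, -0.818, 0.086], [0.145, -0.003, -0.989]]
wrist_force: [-0.4, 5.7, -2.0]
gripper_width: 0.154
gripper_force: 30.9
```

```bash
python3 -c "
from h import *
st()
B,n=prof(cap('side'),A=np.arange(150,256,3))
for a,y in zip(B,n): print(a,int(y),end=' | ')
for n in('top','side'): print(barmeas(n,.06,.11))
"
```

```text
t 46.3 r 0.1765 az 208.09 yaw-az 208.35 lat off axis 0.0008 z 0.0663 Faxial 2.9 Fleft 5.0 Fz -2.0 tilt 8.3 w 13.4 J [ -4.  23. -24.  -9. -37. 136.]
150 99 | 153 99 | 156 98 | 159 98 | 162 98 | 165 99 | 168 99 | 171 99 | 174 98 | 177 96 | 180 92 | 183 87 | 186 82 | 189 77 | 192 70 | 195 63 | 198 62 | 201 61 | 204 61 | 207 54 | 210 49 | 213 47 | 216 45 | 219 43 | 222 43 | 225 49 | 228 68 | 231 93 | 234 105 | 237 98 | 240 88 | 243 90 | 246 96 | 249 105 | 252 115 | 255 122 | ('top', 14)
('side', 0)
```

{"api": "play_rows", "payload": {
  "steps": [
    {"ax": 0.51, "ay": 0, "az": -3.42, "dx": 0.3, "dy": 10.6, "dz": 0.05, "claw": 0},
    {"ax": 0.51, "ay": 0, "az": -3.42, "dx": 0.3, "dy": 10.6, "dz": 0.05, "claw": 0},
    {"ax": 0.51, "ay": 0, "az": -3.42, "dx": 0.3, "dy": 10.6, "dz": 0.05, "claw": 0},
    {"ax": 0, "ay": 0, "az": 0, "dx": 0, "dy": 0, "dz": 0, "claw": 0},
    {"ax": 0, "ay": 0, "az": 0, "dx": 0, "dy": 0, "dz": 0, "claw": 0}
  ]
}}

```text
time_s: 46.95
tcp_pos: [0.5329, -0.1912, 0.0659]
ee_rot: [[0.696, 0.711, 0.098], [0.703, -0.703, 0.106], [0.144, -0.005, -0.99]]
wrist_force: [-2.5, 3.4, -2.2]
gripper_width: 0.161
gripper_force: 30.7
```

```bash
python3 -c "
from h import *
st()
print(barmeas('side',.06,.11))
t=cap('top'); P=cloud(t); m=(abs(P[...,0]-.6)<.02)&(abs(P[...,1]+.04)<.03); print('tray rim/floor z',np.percentile(P[130:136,280:310,2],[10,50,90]).round(4))
"
```

```text
t 46.95 r 0.1769 az 217.87 yaw-az 218.6 lat off axis 0.0023 z 0.0659 Faxial 0.7 Fleft 4.2 Fz -2.2 tilt 8.3 w 14.0 J [ -7.  26. -18. -10. -41. 150.]
('side', 0)
tray rim/floor z [0.1473 0.4058 0.4176]
```

{"api": "play_rows", "payload": {
  "steps": [
    {"ax": -0.51, "ay": 0, "az": 3.42, "dx": 0.3, "dy": -10.6, "dz": 0.05, "claw": 0},
    {"ax": -0.51, "ay": 0, "az": 3.42, "dx": 0.3, "dy": -10.6, "dz": 0.05, "claw": 0},
    {"ax": 0, "ay": 0, "az": 0, "dx": 0, "dy": 0, "dz": 0, "claw": 0},
    {"ax": 0, "ay": 0, "az": 0, "dx": -6, "dy": 0, "dz": -0.9, "claw": 0},
    {"ax": 0, "ay": 0, "az": 0, "dx": -10, "dy": 0, "dz": -1.4, "claw": 0},
    {"ax": 0, "ay": 0, "az": 0, "dx": -12, "dy": 0, "dz": -1.7, "claw": 0},
    {"ax": 0, "ay": 0, "az": 0, "dx": -12, "dy": 0, "dz": -1.7, "claw": 0},
    {"ax": 0, "ay": 0, "az": 0, "dx": -7, "dy": 0, "dz": -1, "claw": 0},
    {"ax": 0, "ay": 0, "az": 0, "dx": 0, "dy": 0, "dz": 0, "claw": 0},
    {"ax": 0, "ay": 0, "az": 0, "dx": 0, "dy": 0, "dz": 0, "claw": 0}
  ]
}}

```text
time_s: 48.05
tcp_pos: [0.4836, -0.2066, 0.0667]
ee_rot: [[0.774, 0.623, 0.114], [0.616, -0.782, 0.092], [0.147, -0.001, -0.989]]
wrist_force: [0.3, -0.1, -3.0]
gripper_width: 0.154
gripper_force: 30.0
```

```bash
python3 -c "
from h import *
st()
for n in('top','side'): print(barmeas(n,.06,.11))
B,n=prof(cap('side'),A=np.arange(150,256,3))
for a,y in zip(B,n): print(a,int(y),end=' | ')
print();arc(211.7,158,.225,.067,8.3,18)
"
```

```text
t 48.05 r 0.2242 az 211.83 yaw-az 211.83 lat off axis 0.0 z 0.0667 Faxial 0.2 Fleft -0.2 Fz -3.0 tilt 8.4 w 13.4 J [ -9.  22. -25. -10. -38. 146.]
('top', 28, 'pitch', np.float64(-12.95), 'ztop-tcp@0', np.float64(0.0454), 'ztop tip', np.float64(0.08), 'yawoff', np.float64(16.22), 'lat@.1', np.float64(-0.0119), 'tip', np.float64(0.1492))
('side', 0)
150 85 | 153 90 | 156 97 | 159 102 | 162 104 | 165 104 | 168 103 | 171 101 | 174 99 | 177 100 | 180 100 | 183 100 | 186 101 | 189 100 | 192 101 | 195 101 | 198 101 | 201 101 | 204 102 | 207 101 | 210 100 | 213 101 | 216 101 | 219 100 | 222 100 | 225 99 | 228 100 | 231 99 | 234 99 | 237 99 | 240 97 | 243 98 | 246 96 | 249 93 | 252 92 | 255 96 | 
18 rows: shift [0.3, -11.71, 0.04] turn [-0.43, -0.0, 2.95]
```

{"api": "play_rows", "payload": {
  "steps": [
    {"ax": -0.43, "ay": 0, "az": 2.95, "dx": 0.3, "dy": -11.7, "dz": 0.04, "claw": 0},
    {"ax": -0.43, "ay": 0, "az": 2.95, "dx": 0.3, "dy": -11.7, "dz": 0.04, "claw": 0},
    {"ax": -0.43, "ay": 0, "az": 2.95, "dx": 0.3, "dy": -11.7, "dz": 0.04, "claw": 0},
    {"ax": -0.43, "ay": 0, "az": 2.95, "dx": 0.3, "dy": -11.7, "dz": 0.04, "claw": 0},
    {"ax": -0.43, "ay": 0, "az": 2.95, "dx": 0.3, "dy": -11.7, "dz": 0.04, "claw": 0},
    {"ax": -0.43, "ay": 0, "az": 2.95, "dx": 0.3, "dy": -11.7, "dz": 0.04, "claw": 0},
    {"ax": -0.43, "ay": 0, "az": 2.95, "dx": 0.3, "dy": -11.7, "dz": 0.04, "claw": 0},
    {"ax": -0.43, "ay": 0, "az": 2.95, "dx": 0.3, "dy": -11.7, "dz": 0.04, "claw": 0},
    {"ax": -0.43, "ay": 0, "az": 2.95, "dx": 0.3, "dy": -11.7, "dz": 0.04, "claw": 0},
    {"ax": -0.43, "ay": 0, "az": 2.95, "dx": 0.3, "dy": -11.7, "dz": 0.04, "claw": 0},
    {"ax": -0.43, "ay": 0, "az": 2.95, "dx": 0.3, "dy": -11.7, "dz": 0.04, "claw": 0},
    {"ax": -0.43, "ay": 0, "az": 2.95, "dx": 0.3, "dy": -11.7, "dz": 0.04, "claw": 0},
    {"ax": -0.43, "ay": 0, "az": 2.95, "dx": 0.3, "dy": -11.7, "dz": 0.04, "claw": 0},
    {"ax": -0.43, "ay": 0, "az": 2.95, "dx": 0.3, "dy": -11.7, "dz": 0.04, "claw": 0},
    {"ax": -0.43, "ay": 0, "az": 2.95, "dx": 0.3, "dy": -11.7, "dz": 0.04, "claw": 0},
    {"ax": -0.43, "ay": 0, "az": 2.95, "dx": 0.3, "dy": -11.7, "dz": 0.04, "claw": 0},
    {"ax": -0.43, "ay": 0, "az": 2.95, "dx": 0.3, "dy": -11.7, "dz": 0.04, "claw": 0},
    {"ax": 0, "ay": 0, "az": 0, "dx": 0, "dy": 0, "dz": 0, "claw": 0},
    {"ax": 0, "ay": 0, "az": 0, "dx": 0, "dy": 0, "dz": 0, "claw": 0}
  ]
}}

```text
time_s: 50.1
tcp_pos: [0.4394, -0.0184, 0.0671]
ee_rot: [[0.968, -0.208, 0.142], [-0.206, -0.978, -0.028], [0.144, -0.002, -0.99]]
wrist_force: [-1.2, 0.3, -2.7]
gripper_width: 0.153
gripper_force: 30.0
```

```bash
cat >> h.py <<'E'
def collar(n=10):
    """median-depth: rim-radius (jack J=(.6585,-.068) side frame) solid/open by azimuth at the hole height"""
    D=[];
    for _ in range(n): c=cap('side');D.append(c['range_z'])
    c['range_z']=np.median(D,0).astype(np.float32); P=cloud(c); d=P[...,:2]-np.array([.6585,-.068]); r=np.hypot(d[...,0],d[...,1]); az=(np.degrees(np.arctan2(d[...,1],d[...,0]))-6.7)%360
    z=P[...,2]; sol=(abs(r-.055)<.0035)&(z>.066)&(z<.079); fl=(abs(z-.0617)<.002)&(r<.056)&(r>.036)
    print('solid az',np.sort(az[sol]).round().astype(int).tolist()); print('floor az',np.sort(az[fl&(r>.046)]).round().astype(int).tolist())
    return c
E
python3 -c "
from h import *
st()
c=collar(10)
for n in('top','side'): print(barmeas(n,.06,.11))
B,n=prof(c,A=np.arange(150,256,3))
for a,y in zip(B,n): print(a,int(y),end=' | ')
"
```

```text
t 50.1 r 0.2249 az 160.81 yaw-az 161.27 lat off axis 0.0018 z 0.0671 Faxial -1.2 Fleft 0.1 Fz -2.7 tilt 8.3 w 13.3 J [ 22.  14. -47.  12. -22.  46.]
solid az [134, 135, 138, 138, 138, 163, 163, 163, 164, 164, 164, 192, 193, 194, 195, 196, 217, 219, 219, 220, 223]
floor az [138, 138, 140, 141, 146, 150, 154, 163, 165, 166, 168, 169, 170, 172, 174, 174, 176, 178, 179, 181, 181, 181, 184, 184, 187, 189, 194, 196, 197, 197, 200, 201, 202, 204, 206, 207, 209, 210, 211, 213, 214, 216, 218, 221, 224, 228, 228, 231, 232, 235, 235]
('top', 159, 'pitch', np.float64(0.92), 'ztop-tcp@0', np.float64(0.0125), 'ztop tip', np.float64(0.0817), 'yawoff', np.float64(-0.1), 'lat@.1', np.float64(0.0016), 'tip', np.float64(0.1488))
('side', 166, 'pitch', np.float64(-0.67), 'ztop-tcp@0', np.float64(0.0109), 'ztop tip', np.float64(0.0763), 'yawoff', np.float64(-0.31), 'lat@.1', np.float64(-0.0025), 'tip', np.float64(0.1464))
150 123 | 153 117 | 156 107 | 159 101 | 162 98 | 165 105 | 168 120 | 171 133 | 174 144 | 177 149 | 180 150 | 183 151 | 186 145 | 189 133 | 192 115 | 195 109 | 198 123 | 201 141 | 204 150 | 207 151 | 210 150 | 213 144 | 216 127 | 219 111 | 222 114 | 225 131 | 228 143 | 231 141 | 234 125 | 237 103 | 240 86 | 243 86 | 246 90 | 249 99 | 252 110 | 255 119 |
```

The collar has turned about 49°, so the next hole is at about 147°. I'll swing there and insert.

```bash
python3 -c "
from h import *
arc(160.8,147.2,.225,.067,8.3,5)
go2(pol(147.2,.224,.067,8.4))
"
```

```text
5 rows: shift [0.25, -10.68, 0.04] turn [-0.39, 0.0, 2.69]
2 x shift [3.71, -26.56, 0.6] | 3 x turn [-0.72, 0.04, 4.61]
```

{"api": "play_rows", "payload": {
  "steps": [
    {"ax": -0.4, "ay": 0, "az": 2.8, "dx": 0.25, "dy": -10.7, "dz": 0.04, "claw": 0},
    {"ax": -0.4, "ay": 0, "az": 2.8, "dx": 0.25, "dy": -10.7, "dz": 0.04, "claw": 0},
    {"ax": -0.4, "ay": 0, "az": 2.8, "dx": 0.25, "dy": -10.7, "dz": 0.04, "claw": 0},
    {"ax": -0.4, "ay": 0, "az": 2.8, "dx": 0.25, "dy": -10.7, "dz": 0.04, "claw": 0},
    {"ax": -0.4, "ay": 0, "az": 2.8, "dx": 0.25, "dy": -10.7, "dz": 0.04, "claw": 0},
    {"ax": 0, "ay": 0, "az": 0, "dx": 0, "dy": 0, "dz": 0, "claw": 0},
    {"ax": 0, "ay": 0, "az": 0, "dx": 0, "dy": 0, "dz": 0, "claw": 0}
  ]
}}

```text
time_s: 51.4
tcp_pos: [0.4565, 0.0316, 0.0669]
ee_rot: [[0.888, -0.441, 0.13], [-0.437, -0.897, -0.061], [0.143, -0.002, -0.99]]
wrist_force: [-0.1, 0.1, -3.3]
gripper_width: 0.155
gripper_force: 30.0
```

```bash
python3 -c "
from h import *
st()
for n in('top','side'): print(barmeas(n,.06,.11))
go2(pol(147.2,.202,.0668,8.4)); go2(pol(147.2,.176,.0668,8.4))
"
```

```text
t 51.4 r 0.2252 az 147.34 yaw-az 147.09 lat off axis -0.0009 z 0.0669 Faxial -0.1 Fleft 0.1 Fz -3.3 tilt 8.2 w 13.5 J [ 28.  15. -46.  16. -25.  21.]
('top', 152, 'pitch', np.float64(0.46), 'ztop-tcp@0', np.float64(0.0136), 'ztop tip', np.float64(0.0817), 'yawoff', np.float64(0.36), 'lat@.1', np.float64(0.0012), 'tip', np.float64(0.147))
('side', 170, 'pitch', np.float64(-0.2), 'ztop-tcp@0', np.float64(0.0094), 'ztop tip', np.float64(0.0758), 'yawoff', np.float64(0.87), 'lat@.1', np.float64(-0.0038), 'tip', np.float64(0.1464))
1 x shift [22.99, -1.12, 3.46] | 1 x turn [-0.11, 0.16, -0.16]
2 x shift [24.36, -0.59, 3.59] | 1 x turn [-0.11, 0.16, -0.16]
```

{"api": "play_rows", "payload": {
  "steps": [
    {"ax": 0, "ay": 0, "az": 0, "dx": 8, "dy": -0.5, "dz": 1.2, "claw": 0},
    {"ax": 0, "ay": 0, "az": 0, "dx": 8, "dy": -0.4, "dz": 1.2, "claw": 0},
    {"ax": 0, "ay": 0, "az": 0, "dx": 6, "dy": 0, "dz": 0.9, "claw": 0},
    {"ax": 0, "ay": 0, "az": 0, "dx": 3, "dy": 0, "dz": 0.4, "claw": 0},
    {"ax": 0, "ay": 0, "az": 0, "dx": 3, "dy": 0, "dz": 0.4, "claw": 0},
    {"ax": 0, "ay": 0, "az": 0, "dx": 3, "dy": 0, "dz": 0.4, "claw": 0},
    {"ax": 0, "ay": 0, "az": 0, "dx": 0, "dy": 0, "dz": 0, "claw": 0},
    {"ax": 0, "ay": 0, "az": 0, "dx": 0, "dy": 0, "dz": 0, "claw": 0}
  ]
}}

```text
time_s: 52.3
tcp_pos: [0.4852, 0.0186, 0.0671]
ee_rot: [[0.887, -0.442, 0.13], [-0.438, -0.897, -0.061], [0.144, -0.003, -0.99]]
wrist_force: [-0.9, 0.9, -3.7]
gripper_width: 0.157
gripper_force: 30.0
```

```bash
python3 -c "
from h import *
st()
for n in('top','side'): print(barmeas(n,.06,.11))
"
```

```text
t 52.3 r 0.1937 az 147.09 yaw-az 147.03 lat off axis -0.0002 z 0.0671 Faxial -1.2 Fleft 0.4 Fz -3.7 tilt 8.3 w 13.7 J [ 25.  18. -42.  15. -26.  26.]
('top', 111, 'pitch', np.float64(1.12), 'ztop-tcp@0', np.float64(0.0123), 'ztop tip', np.float64(0.0821), 'yawoff', np.float64(0.03), 'lat@.1', np.float64(0.0018), 'tip', np.float64(0.1165))
('side', 185, 'pitch', np.float64(0.8), 'ztop-tcp@0', np.float64(0.0076), 'ztop tip', np.float64(0.0766), 'yawoff', np.float64(-1.03), 'lat@.1', np.float64(-0.0043), 'tip', np.float64(0.1424))
```

{"api": "play_rows", "payload": {
  "steps": [
    {"ax": 0, "ay": 0, "az": 0, "dx": 3, "dy": 0, "dz": 0.4, "claw": 0},
    {"ax": 0, "ay": 0, "az": 0, "dx": 3, "dy": 0, "dz": 0.4, "claw": 0},
    {"ax": 0, "ay": 0, "az": 0, "dx": 3, "dy": 0, "dz": 0.4, "claw": 0},
    {"ax": 0, "ay": 0, "az": 0, "dx": 3, "dy": 0, "dz": 0.4, "claw": 0},
    {"ax": 0, "ay": 0, "az": 0, "dx": 3, "dy": 0, "dz": 0.4, "claw": 0},
    {"ax": 0, "ay": 0, "az": 0, "dx": 2.5, "dy": 0, "dz": 0.4, "claw": 0},
    {"ax": 0, "ay": 0, "az": 0, "dx": 0, "dy": 0, "dz": 0, "claw": 0},
    {"ax": 0, "ay": 0, "az": 0, "dx": 0, "dy": 0, "dz": 0, "claw": 0}
  ]
}}

```text
time_s: 53.2
tcp_pos: [0.5011, 0.0107, 0.0672]
ee_rot: [[0.887, -0.442, 0.13], [-0.438, -0.897, -0.061], [0.144, -0.003, -0.99]]
wrist_force: [0.5, -0.8, -3.2]
gripper_width: 0.156
gripper_force: 30.0
```

```bash
python3 -c "
from h import *
st()
"
```

```text
t 53.2 r 0.176 az 147.09 yaw-az 147.02 lat off axis -0.0002 z 0.0672 Faxial 0.8 Fleft -0.5 Fz -3.2 tilt 8.3 w 13.6 J [ 23.  19. -39.  14. -27.  29.]
```

{"api": "play_rows", "payload": {
  "steps": [
    {"ax": 0.25, "ay": 0, "az": -1.71, "dx": 0.1, "dy": 5.3, "dz": 0, "claw": 0},
    {"ax": 0.51, "ay": 0, "az": -3.42, "dx": 0.3, "dy": 10.6, "dz": 0.05, "claw": 0},
    {"ax": 0.51, "ay": 0, "az": -3.42, "dx": 0.3, "dy": 10.6, "dz": 0.05, "claw": 0},
    {"ax": 0.51, "ay": 0, "az": -3.42, "dx": 0.3, "dy": 10.6, "dz": 0.05, "claw": 0},
    {"ax": 0.51, "ay": 0, "az": -3.42, "dx": 0.3, "dy": 10.6, "dz": 0.05, "claw": 0},
    {"ax": 0.51, "ay": 0, "az": -3.42, "dx": 0.3, "dy": 10.6, "dz": 0.05, "claw": 0},
    {"ax": 0.51, "ay": 0, "az": -3.42, "dx": 0.3, "dy": 10.6, "dz": 0.05, "claw": 0},
    {"ax": 0.51, "ay": 0, "az": -3.42, "dx": 0.3, "dy": 10.6, "dz": 0.05, "claw": 0},
    {"ax": 0.51, "ay": 0, "az": -3.42, "dx": 0.3, "dy": 10.6, "dz": 0.05, "claw": 0},
    {"ax": 0.51, "ay": 0, "az": -3.42, "dx": 0.3, "dy": 10.6, "dz": 0.05, "claw": 0},
    {"ax": 0.51, "ay": 0, "az": -3.42, "dx": 0.3, "dy": 10.6, "dz": 0.05, "claw": 0},
    {"ax": 0.51, "ay": 0, "az": -3.42, "dx": 0.3, "dy": 10.6, "dz": 0.05, "claw": 0},
    {"ax": 0.51, "ay": 0, "az": -3.42, "dx": 0.3, "dy": 10.6, "dz": 0.05, "claw": 0},
    {"ax": 0.51, "ay": 0, "az": -3.42, "dx": 0.3, "dy": 10.6, "dz": 0.05, "claw": 0},
    {"ax": 0, "ay": 0, "az": 0, "dx": 0, "dy": 0, "dz": 0, "claw": 0}
  ]
}}

```text
time_s: 54.7
tcp_pos: [0.4936, -0.1282, 0.0664]
ee_rot: [[0.927, 0.35, 0.135], [0.345, -0.937, 0.056], [0.146, -0.005, -0.989]]
wrist_force: [-1.2, 6.2, -2.3]
gripper_width: 0.159
gripper_force: 31.0
```

```bash
python3 -c "
from h import *
st()
go2(pol(193,.176,.067,8.4))
for n in('top','side'): print(barmeas(n,.06,.11))
"
```

```text
t 54.7 r 0.1764 az 193.61 yaw-az 193.74 lat off axis 0.0004 z 0.0664 Faxial 1.0 Fleft 6.3 Fz -2.3 tilt 8.4 w 13.9 J [  2.  20. -31.  -6. -32. 113.]
1 x shift [0.47, -1.89, -0.51] | 1 x turn [-0.42, 0.02, 0.73]
('top', 116, 'pitch', np.float64(1.68), 'ztop-tcp@0', np.float64(0.0111), 'ztop tip', np.float64(0.0816), 'yawoff', np.float64(2.85), 'lat@.1', np.float64(0.0057), 'tip', np.float64(0.1119))
('side', 85, 'pitch', np.float64(0.2), 'ztop-tcp@0', np.float64(0.0116), 'ztop tip', np.float64(0.0785), 'yawoff', np.float64(2.26), 'lat@.1', np.float64(0.0036), 'tip', np.float64(0.1261))
```

{"api": "play_rows", "payload": {
  "steps": [
    {"ax": 0.51, "ay": 0, "az": -3.42, "dx": 0.3, "dy": 10.6, "dz": 0.05, "claw": 0},
    {"ax": 0.51, "ay": 0, "az": -3.42, "dx": 0.3, "dy": 10.6, "dz": 0.05, "claw": 0},
    {"ax": 0.51, "ay": 0, "az": -3.42, "dx": 0.3, "dy": 10.6, "dz": 0.05, "claw": 0},
    {"ax": 0.51, "ay": 0, "az": -3.42, "dx": 0.3, "dy": 10.6, "dz": 0.05, "claw": 0},
    {"ax": 0.51, "ay": 0, "az": -3.42, "dx": 0.3, "dy": 10.6, "dz": 0.05, "claw": 0},
    {"ax": 0.51, "ay": 0, "az": -3.42, "dx": 0.3, "dy": 10.6, "dz": 0.05, "claw": 0},
    {"ax": 0.51, "ay": 0, "az": -3.42, "dx": 0.3, "dy": 10.6, "dz": 0.05, "claw": 0},
    {"ax": 0, "ay": 0, "az": 0, "dx": 0, "dy": 0, "dz": 0, "claw": 0},
    {"ax": 0, "ay": 0, "az": 0, "dx": 0, "dy": 0, "dz": 0, "claw": 0}
  ]
}}

```text
time_s: 55.7
tcp_pos: [0.5316, -0.1893, 0.0654]
ee_rot: [[0.706, 0.701, 0.099], [0.693, -0.713, 0.109], [0.147, -0.008, -0.989]]
wrist_force: [-3.7, 3.8, -1.6]
gripper_width: 0.153
gripper_force: 30.7
```

{"api": "play_rows", "payload": {
  "steps": [
    {"ax": -0.51, "ay": 0, "az": 3.42, "dx": 0.3, "dy": -10.6, "dz": 0.05, "claw": 0},
    {"ax": -0.51, "ay": 0, "az": 3.42, "dx": 0.3, "dy": -10.6, "dz": 0.05, "claw": 0},
    {"ax": 0, "ay": 0, "az": 0, "dx": 0, "dy": 0, "dz": 0, "claw": 0},
    {"ax": 0, "ay": 0, "az": 0, "dx": -6, "dy": 0, "dz": -0.9, "claw": 0},
    {"ax": 0, "ay": 0, "az": 0, "dx": -10, "dy": 0, "dz": -1.4, "claw": 0},
    {"ax": 0, "ay": 0, "az": 0, "dx": -12, "dy": 0, "dz": -1.7, "claw": 0},
    {"ax": 0, "ay": 0, "az": 0, "dx": -12, "dy": 0, "dz": -1.7, "claw": 0},
    {"ax": 0, "ay": 0, "az": 0, "dx": -7, "dy": 0, "dz": -1, "claw": 0},
    {"ax": 0, "ay": 0, "az": 0, "dx": 0, "dy": 0, "dz": 0, "claw": 0}
  ]
}}

```text
time_s: 56.6
tcp_pos: [0.4809, -0.2045, 0.066]
ee_rot: [[0.784, 0.61, 0.114], [0.603, -0.792, 0.094], [0.148, -0.005, -0.989]]
wrist_force: [-0.5, -0.4, -3.1]
gripper_width: 0.157
gripper_force: 30.0
```

```bash
python3 -c "
from h import *
st()
"
```

```text
t 56.6 r 0.2251 az 210.97 yaw-az 210.86 lat off axis -0.0004 z 0.066 Faxial -0.6 Fleft -0.0 Fz -3.1 tilt 8.5 w 13.7 J [ -9.  22. -25. -10. -38. 145.]
```

Swinging back for the third hole.

{"api": "play_rows", "payload": {
  "steps": [
    {"ax": -0.43, "ay": 0, "az": 2.95, "dx": 0.3, "dy": -11.7, "dz": 0.04, "claw": 0},
    {"ax": -0.43, "ay": 0, "az": 2.95, "dx": 0.3, "dy": -11.7, "dz": 0.04, "claw": 0},
    {"ax": -0.43, "ay": 0, "az": 2.95, "dx": 0.3, "dy": -11.7, "dz": 0.04, "claw": 0},
    {"ax": -0.43, "ay": 0, "az": 2.95, "dx": 0.3, "dy": -11.7, "dz": 0.04, "claw": 0},
    {"ax": -0.43, "ay": 0, "az": 2.95, "dx": 0.3, "dy": -11.7, "dz": 0.04, "claw": 0},
    {"ax": -0.43, "ay": 0, "az": 2.95, "dx": 0.3, "dy": -11.7, "dz": 0.04, "claw": 0},
    {"ax": -0.43, "ay": 0, "az": 2.95, "dx": 0.3, "dy": -11.7, "dz": 0.04, "claw": 0},
    {"ax": -0.43, "ay": 0, "az": 2.95, "dx": 0.3, "dy": -11.7, "dz": 0.04, "claw": 0},
    {"ax": -0.43, "ay": 0, "az": 2.95, "dx": 0.3, "dy": -11.7, "dz": 0.04, "claw": 0},
    {"ax": -0.43, "ay": 0, "az": 2.95, "dx": 0.3, "dy": -11.7, "dz": 0.04, "claw": 0},
    {"ax": -0.43, "ay": 0, "az": 2.95, "dx": 0.3, "dy": -11.7, "dz": 0.04, "claw": 0},
    {"ax": -0.43, "ay": 0, "az": 2.95, "dx": 0.3, "dy": -11.7, "dz": 0.04, "claw": 0},
    {"ax": -0.43, "ay": 0, "az": 2.95, "dx": 0.3, "dy": -11.7, "dz": 0.04, "claw": 0},
    {"ax": -0.43, "ay": 0, "az": 2.95, "dx": 0.3, "dy": -11.7, "dz": 0.04, "claw": 0},
    {"ax": -0.43, "ay": 0, "az": 2.95, "dx": 0.3, "dy": -11.7, "dz": 0.04, "claw": 0},
    {"ax": -0.43, "ay": 0, "az": 2.95, "dx": 0.3, "dy": -11.7, "dz": 0.04, "claw": 0},
    {"ax": -0.43, "ay": 0, "az": 2.95, "dx": 0.3, "dy": -11.7, "dz": 0.04, "claw": 0},
    {"ax": 0, "ay": 0, "az": 0, "dx": 0, "dy": 0, "dz": 0, "claw": 0},
    {"ax": 0, "ay": 0, "az": 0, "dx": 0, "dy": 0, "dz": 0, "claw": 0}
  ]
}}

```text
time_s: 58.5
tcp_pos: [0.4407, -0.0153, 0.0673]
ee_rot: [[0.965, -0.223, 0.141], [-0.222, -0.975, -0.026], [0.144, -0.006, -0.99]]
wrist_force: [-0.1, 0.0, -3.1]
gripper_width: 0.157
gripper_force: 30.0
```

```bash
python3 -c "
from h import *
st()
c=collar(6)
for n in('top','side'): print(barmeas(n,.06,.11))
B,n=prof(c,A=np.arange(150,256,3))
for a,y in zip(B,n): print(a,int(y),end=' | ')
print();arc(160,147.2,.225,.067,8.3,5)
"
```

```text
t 58.5 r 0.2243 az 159.97 yaw-az 160.36 lat off axis 0.0015 z 0.0673 Faxial -0.1 Fleft -0.0 Fz -3.1 tilt 8.3 w 13.7 J [ 22.  14. -47.  12. -23.  45.]
solid az [133, 137, 137, 138, 163, 163, 164, 164, 164, 192, 192, 196, 196, 197, 197, 216, 219, 219, 220, 222, 223]
floor az [137, 138, 141, 145, 149, 154, 163, 164, 166, 168, 169, 170, 171, 172, 173, 175, 176, 178, 179, 181, 184, 184, 187, 189, 194, 195, 197, 198, 200, 200, 203, 204, 206, 207, 209, 210, 213, 214, 215, 218, 224, 224, 228, 228, 231, 231, 235, 236, 238, 239]
('top', 161, 'pitch', np.float64(0.25), 'ztop-tcp@0', np.float64(0.0134), 'ztop tip', np.float64(0.0813), 'yawoff', np.float64(0.06), 'lat@.1', np.float64(0.0015), 'tip', np.float64(0.1493))
('side', 168, 'pitch', np.float64(-0.47), 'ztop-tcp@0', np.float64(0.0101), 'ztop tip', np.float64(0.0762), 'yawoff', np.float64(-0.14), 'lat@.1', np.float64(-0.0026), 'tip', np.float64(0.1463))
150 123 | 153 117 | 156 107 | 159 100 | 162 99 | 165 107 | 168 122 | 171 136 | 174 146 | 177 150 | 180 151 | 183 151 | 186 143 | 189 129 | 192 110 | 195 110 | 198 127 | 201 142 | 204 149 | 207 150 | 210 151 | 213 142 | 216 121 | 219 110 | 222 122 | 225 138 | 228 146 | 231 146 | 234 138 | 237 119 | 240 94 | 243 78 | 246 79 | 249 88 | 252 98 | 255 109 | 
5 rows: shift [0.22, -10.05, 0.03] turn [-0.37, 0.0, 2.53]
```

{"api": "play_rows", "payload": {
  "steps": [
    {"ax": -0.4, "ay": 0, "az": 2.65, "dx": 0.25, "dy": -10.2, "dz": 0.04, "claw": 0},
    {"ax": -0.4, "ay": 0, "az": 2.65, "dx": 0.25, "dy": -10.2, "dz": 0.04, "claw": 0},
    {"ax": -0.4, "ay": 0, "az": 2.65, "dx": 0.25, "dy": -10.2, "dz": 0.04, "claw": 0},
    {"ax": -0.4, "ay": 0, "az": 2.65, "dx": 0.25, "dy": -10.2, "dz": 0.04, "claw": 0},
    {"ax": -0.4, "ay": 0, "az": 2.65, "dx": 0.25, "dy": -10.2, "dz": 0.04, "claw": 0},
    {"ax": 0, "ay": 0, "az": 0, "dx": 0, "dy": 0, "dz": 0, "claw": 0},
    {"ax": 0, "ay": 0, "az": 0, "dx": 0, "dy": 0, "dz": 0, "claw": 0}
  ]
}}

```text
time_s: 59.6
tcp_pos: [0.4575, 0.0323, 0.0673]
ee_rot: [[0.887, -0.443, 0.129], [-0.439, -0.896, -0.059], [0.142, -0.004, -0.99]]
wrist_force: [-0.2, -0.7, -2.4]
gripper_width: 0.156
gripper_force: 30.0
```

```bash
python3 -c "
from h import *
st()
for n in('top','side'): print(barmeas(n,.06,.11))
go2(pol(147,.194,.0669,8.4))
"
```

```text
t 59.6 r 0.2246 az 147.08 yaw-az 146.96 lat off axis -0.0005 z 0.0673 Faxial 0.2 Fleft -0.7 Fz -2.4 tilt 8.1 w 13.6 J [ 28.  16. -45.  16. -25.  22.]
('top', 154, 'pitch', np.float64(-0.39), 'ztop-tcp@0', np.float64(0.014), 'ztop tip', np.float64(0.0804), 'yawoff', np.float64(0.16), 'lat@.1', np.float64(0.0018), 'tip', np.float64(0.1458))
('side', 167, 'pitch', np.float64(-0.4), 'ztop-tcp@0', np.float64(0.0097), 'ztop tip', np.float64(0.076), 'yawoff', np.float64(0.32), 'lat@.1', np.float64(-0.0036), 'tip', np.float64(0.1449))
1 x shift [30.32, -0.76, 4.76] | 1 x turn [-0.22, 0.26, -0.09]
```

{"api": "play_rows", "payload": {
  "steps": [
    {"ax": 0, "ay": 0.2, "az": 0, "dx": 8, "dy": -0.4, "dz": 1.2, "claw": 0},
    {"ax": 0, "ay": 0, "az": 0, "dx": 8, "dy": -0.4, "dz": 1.2, "claw": 0},
    {"ax": 0, "ay": 0, "az": 0, "dx": 6, "dy": 0, "dz": 0.9, "claw": 0},
    {"ax": 0, "ay": 0, "az": 0, "dx": 3, "dy": 0, "dz": 0.4, "claw": 0},
    {"ax": 0, "ay": 0, "az": 0, "dx": 3, "dy": 0, "dz": 0.4, "claw": 0},
    {"ax": 0, "ay": 0, "az": 0, "dx": 3, "dy": 0, "dz": 0.4, "claw": 0},
    {"ax": 0, "ay": 0, "az": 0, "dx": 0, "dy": 0, "dz": 0, "claw": 0},
    {"ax": 0, "ay": 0, "az": 0, "dx": 0, "dy": 0, "dz": 0, "claw": 0}
  ]
}}

```text
time_s: 60.5
tcp_pos: [0.4861, 0.0192, 0.0675]
ee_rot: [[0.886, -0.444, 0.132], [-0.44, -0.896, -0.061], [0.145, -0.004, -0.989]]
wrist_force: [0.0, -0.6, -3.9]
gripper_width: 0.157
gripper_force: 30.0
```

```bash
python3 -c "
from h import *
st()
"
```

```text
t 60.5 r 0.1932 az 146.8 yaw-az 146.9 lat off axis 0.0003 z 0.0675 Faxial 0.3 Fleft -0.6 Fz -3.9 tilt 8.4 w 13.7 J [ 25.  18. -42.  15. -26.  26.]
```

{"api": "play_rows", "payload": {
  "steps": [
    {"ax": 0, "ay": 0, "az": 0, "dx": 3, "dy": 0, "dz": 0.4, "claw": 0},
    {"ax": 0, "ay": 0, "az": 0, "dx": 3, "dy": 0, "dz": 0.4, "claw": 0},
    {"ax": 0, "ay": 0, "az": 0, "dx": 3, "dy": 0, "dz": 0.4, "claw": 0},
    {"ax": 0, "ay": 0, "az": 0, "dx": 3, "dy": 0, "dz": 0.4, "claw": 0},
    {"ax": 0, "ay": 0, "az": 0, "dx": 3, "dy": 0, "dz": 0.4, "claw": 0},
    {"ax": 0, "ay": 0, "az": 0, "dx": 2, "dy": 0, "dz": 0.4, "claw": 0},
    {"ax": 0, "ay": 0, "az": 0, "dx": 0, "dy": 0, "dz": 0, "claw": 0},
    {"ax": 0, "ay": 0, "az": 0, "dx": 0, "dy": 0, "dz": 0, "claw": 0}
  ]
}}

```text
time_s: 61.3
tcp_pos: [0.5015, 0.0116, 0.0675]
ee_rot: [[0.886, -0.444, 0.132], [-0.44, -0.896, -0.061], [0.145, -0.004, -0.989]]
wrist_force: [-0.1, -1.0, -2.1]
gripper_width: 0.155
gripper_force: 30.0
```

{"api": "play_rows", "payload": {
  "steps": [
    {"ax": 0.25, "ay": 0, "az": -1.71, "dx": 0.1, "dy": 5.3, "dz": 0, "claw": 0},
    {"ax": 0.51, "ay": 0, "az": -3.42, "dx": 0.3, "dy": 10.6, "dz": 0.05, "claw": 0},
    {"ax": 0.51, "ay": 0, "az": -3.42, "dx": 0.3, "dy": 10.6, "dz": 0.05, "claw": 0},
    {"ax": 0.51, "ay": 0, "az": -3.42, "dx": 0.3, "dy": 10.6, "dz": 0.05, "claw": 0},
    {"ax": 0.51, "ay": 0, "az": -3.42, "dx": 0.3, "dy": 10.6, "dz": 0.05, "claw": 0},
    {"ax": 0.51, "ay": 0, "az": -3.42, "dx": 0.3, "dy": 10.6, "dz": 0.05, "claw": 0},
    {"ax": 0.51, "ay": 0, "az": -3.42, "dx": 0.3, "dy": 10.6, "dz": 0.05, "claw": 0},
    {"ax": 0.51, "ay": 0, "az": -3.42, "dx": 0.3, "dy": 10.6, "dz": 0.05, "claw": 0},
    {"ax": 0.51, "ay": 0, "az": -3.42, "dx": 0.3, "dy": 10.6, "dz": 0.05, "claw": 0},
    {"ax": 0.51, "ay": 0, "az": -3.42, "dx": 0.3, "dy": 10.6, "dz": 0.05, "claw": 0},
    {"ax": 0.51, "ay": 0, "az": -3.42, "dx": 0.3, "dy": 10.6, "dz": 0.05, "claw": 0},
    {"ax": 0.51, "ay": 0, "az": -3.42, "dx": 0.3, "dy": 10.6, "dz": 0.05, "claw": 0},
    {"ax": 0.51, "ay": 0, "az": -3.42, "dx": 0.3, "dy": 10.6, "dz": 0.05, "claw": 0},
    {"ax": 0.51, "ay": 0, "az": -3.42, "dx": 0.3, "dy": 10.6, "dz": 0.05, "claw": 0},
    {"ax": 0.51, "ay": 0, "az": -3.42, "dx": 0.3, "dy": 10.6, "dz": 0.05, "claw": 0},
    {"ax": 0, "ay": 0, "az": 0, "dx": 0, "dy": 0, "dz": 0, "claw": 0}
  ]
}}

```text
time_s: 62.9
tcp_pos: [0.4974, -0.1373, 0.0664]
ee_rot: [[0.905, 0.404, 0.133], [0.399, -0.915, 0.065], [0.148, -0.006, -0.989]]
wrist_force: [-2.0, 6.1, -2.0]
gripper_width: 0.156
gripper_force: 30.9
```

```bash
python3 -c "
from h import *
st()
"
```

```text
t 62.9 r 0.1762 az 196.8 yaw-az 197.08 lat off axis 0.0009 z 0.0664 Faxial 0.7 Fleft 6.4 Fz -2.0 tilt 8.5 w 13.5 J [  0.  21. -29.  -7. -33. 119.]
```

{"api": "play_rows", "payload": {
  "steps": [
    {"ax": 0.51, "ay": 0, "az": -3.42, "dx": 0.3, "dy": 10.6, "dz": 0.05, "claw": 0},
    {"ax": 0.51, "ay": 0, "az": -3.42, "dx": 0.3, "dy": 10.6, "dz": 0.05, "claw": 0},
    {"ax": 0.4, "ay": 0, "az": -2.5, "dx": 0.2, "dy": 7.7, "dz": 0.05, "claw": 0},
    {"ax": 0, "ay": 0, "az": 0, "dx": 0, "dy": 0, "dz": 0, "claw": 0},
    {"ax": 0, "ay": 0, "az": 0, "dx": 0, "dy": 0, "dz": 0, "claw": 0}
  ]
}}

```text
time_s: 63.4
tcp_pos: [0.5102, -0.1617, 0.066]
ee_rot: [[0.828, 0.547, 0.12], [0.54, -0.837, 0.087], [0.148, -0.007, -0.989]]
wrist_force: [-3.9, 4.6, -1.4]
gripper_width: 0.157
gripper_force: 30.7
```

```bash
python3 -c "
from h import *
st()
"
```

```text
t 63.4 r 0.1764 az 205.78 yaw-az 206.4 lat off axis 0.0019 z 0.066 Faxial -0.7 Fleft 6.0 Fz -1.4 tilt 8.5 w 13.6 J [ -3.  23. -25.  -9. -37. 134.]
```

{"api": "play_rows", "payload": {
  "steps": [
    {"ax": 0.3, "ay": 0, "az": -2, "dx": 0.2, "dy": 6.2, "dz": 0.05, "claw": 0},
    {"ax": 0.3, "ay": 0, "az": -2, "dx": 0.2, "dy": 6.2, "dz": 0.05, "claw": 0},
    {"ax": 0, "ay": 0, "az": 0, "dx": 0, "dy": 0, "dz": 0, "claw": 0},
    {"ax": 0, "ay": 0, "az": 0, "dx": 0, "dy": 0, "dz": 0, "claw": 0}
  ]
}}

```text
time_s: 63.8
tcp_pos: [0.5163, -0.1706, 0.0655]
ee_rot: [[0.788, 0.605, 0.111], [0.597, -0.796, 0.097], [0.147, -0.01, -0.989]]
wrist_force: [-4.7, 7.9, -1.6]
gripper_width: 0.161
gripper_force: 31.1
```

```bash
python3 -c "
from h import *
st()
for n in('top','side'): print(barmeas(n,.06,.11))
"
```

```text
t 63.8 r 0.1763 az 209.27 yaw-az 210.45 lat off axis 0.0036 z 0.0655 Faxial 1.0 Fleft 9.1 Fz -1.6 tilt 8.5 w 14.0 J [ -5.  24. -23. -10. -38. 139.]
('top', 0)
('side', 0)
```

{"api": "play_rows", "payload": {
  "steps": [
    {"ax": 0.3, "ay": 0, "az": -2, "dx": 0.2, "dy": 6.2, "dz": 0.05, "claw": 0},
    {"ax": 0.3, "ay": 0, "az": -2, "dx": 0.2, "dy": 6.2, "dz": 0.05, "claw": 0},
    {"ax": 0, "ay": 0, "az": 0, "dx": 0, "dy": 0, "dz": 0, "claw": 0},
    {"ax": 0, "ay": 0, "az": 0, "dx": 0, "dy": 0, "dz": 0, "claw": 0}
  ]
}}

```text
time_s: 64.3
tcp_pos: [0.5217, -0.1774, 0.0643]
ee_rot: [[0.746, 0.659, 0.099], [0.65, -0.752, 0.11], [0.146, -0.018, -0.989]]
wrist_force: [-7.4, 16.7, -0.8]
gripper_width: 0.158
gripper_force: 30.7
```

```bash
python3 -c "
from h import *
st()
"
```

```text
t 64.3 r 0.1761 az 212.1 yaw-az 214.39 lat off axis 0.007 z 0.0643 Faxial 5.4 Fleft 17.5 Fz -0.8 tilt 8.4 w 13.8 J [ -6.  25. -21. -11. -40. 145.]
```

The force jumped from 6 to 17 N as the bar stalled, so the collar is at its stop. I'll unload and withdraw.

{"api": "play_rows", "payload": {
  "steps": [
    {"ax": -0.5, "ay": 0, "az": 3.35, "dx": 0.3, "dy": -10.3, "dz": 0.05, "claw": 0},
    {"ax": -0.5, "ay": 0, "az": 3.35, "dx": 0.3, "dy": -10.3, "dz": 0.05, "claw": 0},
    {"ax": -0.5, "ay": 0, "az": 3.35, "dx": 0.3, "dy": -10.3, "dz": 0.05, "claw": 0},
    {"ax": -0.5, "ay": 0, "az": 3.35, "dx": 0.3, "dy": -10.3, "dz": 0.05, "claw": 0},
    {"ax": 0, "ay": 0, "az": 0, "dx": 0, "dy": 0, "dz": 0, "claw": 0},
    {"ax": 0, "ay": 0, "az": 0, "dx": -6, "dy": 0, "dz": -0.9, "claw": 0},
    {"ax": 0, "ay": 0, "az": 0, "dx": -10, "dy": 0, "dz": -1.4, "claw": 0},
    {"ax": 0, "ay": 0, "az": 0, "dx": -12, "dy": 0, "dz": -1.7, "claw": 0},
    {"ax": 0, "ay": 0, "az": 0, "dx": -12, "dy": 0, "dz": -1.7, "claw": 0},
    {"ax": 0, "ay": 0, "az": 0, "dx": -8, "dy": 0, "dz": -1.2, "claw": 0},
    {"ax": 0, "ay": 0, "az": 0, "dx": 0, "dy": 0, "dz": 0, "claw": 0}
  ]
}}

```text
time_s: 65.4
tcp_pos: [0.4595, -0.1716, 0.0662]
ee_rot: [[0.876, 0.464, 0.13], [0.458, -0.886, 0.074], [0.149, -0.005, -0.989]]
wrist_force: [0.6, -0.5, -2.7]
gripper_width: 0.156
gripper_force: 29.9
```

```bash
python3 -c "
from h import *
st()
for n in('top','side'): print(barmeas(n,.06,.11))
M=T(-.5,8.4)
go2((np.array([.4310,-.2436,.0745]),M),ang=5)
t=cap('top');P=cloud(t);g=t['frame'].min(-1)
m=(abs(P[...,0]-.659)<.07)&(abs(P[...,1]+.067)<.1)&(P[...,2]>.12)&(P[...,2]<.165)&(g>120); print('tray z now',np.percentile(P[m][:,2],[25,50,75]).round(4))
import pickle; t0=pickle.load(open('c1.pkl','rb'))[0]; P0=cloud(t0); m0=(abs(P0[...,0]-.659)<.07)&(abs(P0[...,1]+.067)<.1)&(P0[...,2]>.12)&(P0[...,2]<.165)&(t0['frame'].min(-1)>120); print('before',np.percentile(P0[m0][:,2],[25,50,75]).round(4))
"
```

```text
t 65.4 r 0.2253 az 200.97 yaw-az 200.91 lat off axis -0.0002 z 0.0662 Faxial 0.3 Fleft -0.7 Fz -2.7 tilt 8.6 w 13.6 J [ -5.  19. -31.  -9. -33. 130.]
('top', 141, 'pitch', np.float64(0.16), 'ztop-tcp@0', np.float64(0.0141), 'ztop tip', np.float64(0.0807), 'yawoff', np.float64(1.7), 'lat@.1', np.float64(0.0011), 'tip', np.float64(0.1503))
('side', 59, 'pitch', np.float64(3.77), 'ztop-tcp@0', np.float64(0.0037), 'ztop tip', np.float64(0.0793), 'yawoff', np.float64(7.05), 'lat@.1', np.float64(-0.0037), 'tip', np.float64(0.1478))
3 x shift [-19.48, 16.65, -5.73] | 6 x turn [-0.74, -0.03, 4.65]
tray z now [0.15   0.1519 0.1538]
before [0.1363 0.1383 0.1408]
```

The tray rose 13.6 mm, which matches going from about 0.23 to 3.0 rad. Next the bar goes back to its rest.

{"api": "play_rows", "payload": {
  "steps": [
    {"ax": 0, "ay": 0, "az": 0, "dx": -19.5, "dy": 16.6, "dz": -5.7, "claw": 0},
    {"ax": 0, "ay": 0, "az": 0, "dx": -19.5, "dy": 16.6, "dz": -5.7, "claw": 0},
    {"ax": 0, "ay": 0, "az": 0, "dx": -19.5, "dy": 16.6, "dz": -5.7, "claw": 0},
    {"ax": -0.74, "ay": 0, "az": 4.65, "dx": 0, "dy": 0, "dz": 0, "claw": 0},
    {"ax": -0.74, "ay": 0, "az": 4.65, "dx": 0, "dy": 0, "dz": 0, "claw": 0},
    {"ax": -0.74, "ay": 0, "az": 4.65, "dx": 0, "dy": 0, "dz": 0, "claw": 0},
    {"ax": -0.74, "ay": 0, "az": 4.65, "dx": 0, "dy": 0, "dz": 0, "claw": 0},
    {"ax": -0.74, "ay": 0, "az": 4.65, "dx": 0, "dy": 0, "dz": 0, "claw": 0},
    {"ax": -0.74, "ay": 0, "az": 4.65, "dx": 0, "dy": 0, "dz": 0, "claw": 0},
    {"ax": 0, "ay": 0, "az": 0, "dx": 0, "dy": 0, "dz": 0, "claw": 0},
    {"ax": 0, "ay": 0, "az": 0, "dx": 0, "dy": 0, "dz": 0, "claw": 0}
  ]
}}

```text
time_s: 66.65
tcp_pos: [0.4311, -0.2429, 0.0742]
ee_rot: [[0.989, -0.006, 0.149], [-0.006, -1.0, -0.0], [0.149, -0.001, -0.989]]
wrist_force: [0.5, 1.2, -3.1]
gripper_width: 0.157
gripper_force: 29.9
```

```bash
python3 -c "
from h import *
s=sense();print(s['time_s'],np.round(s['tcp_pos'],4),np.round(s['ee_rot'],3).tolist(),s['gripper_width']*87)
for n in('top','side'): print(barmeas(n,.06,.11))
go2((np.array([.432,-.2437,.045]),T(-.5,8.4)),(np.array([.432,-.2437,.0262]),T(-.5,8.4)),ang=5)
c=collar(6)
B,n=prof(c,A=np.arange(150,256,3))
for a,y in zip(B,n): print(a,int(y),end=' | ')
"
```

```text
66.65 [ 0.4311 -0.2429  0.0742] [[0.989, -0.006, 0.149], [-0.006, -1.0, -0.0], [0.149, -0.001, -0.989]] 13.67116643360219
('top', 174, 'pitch', np.float64(0.42), 'ztop-tcp@0', np.float64(0.0129), 'ztop tip', np.float64(0.0881), 'yawoff', np.float64(0.21), 'lat@.1', np.float64(0.0019), 'tip', np.float64(0.1503))
('side', 143, 'pitch', np.float64(0.89), 'ztop-tcp@0', np.float64(0.0102), 'ztop tip', np.float64(0.0866), 'yawoff', np.float64(0.72), 'lat@.1', np.float64(-0.0017), 'tip', np.float64(0.1421))
1 x shift [-3.48, 0.66, 29.05] | 1 x turn [-0.05, -0.17, 0.08]
1 x shift [-2.75, 0.0, 18.6] | 0 x turn [0.0, 0.0, 0.0]
solid az [206, 206, 207, 209, 210, 210, 212]
floor az [186, 189, 192, 192, 194, 195, 197, 198, 200, 200, 203, 208, 214, 215, 217, 218, 221, 221, 224, 224, 228, 228, 231, 232, 234, 236, 238, 239]
150 72 | 153 71 | 156 70 | 159 70 | 162 74 | 165 77 | 168 80 | 171 82 | 174 87 | 177 97 | 180 102 | 183 101 | 186 109 | 189 125 | 192 144 | 195 156 | 198 156 | 201 150 | 204 134 | 207 113 | 210 106 | 213 125 | 216 145 | 219 154 | 222 156 | 225 155 | 228 153 | 231 149 | 234 138 | 237 117 | 240 90 | 243 73 | 246 74 | 249 83 | 252 91 | 255 98 |
```

{"api": "play_rows", "payload": {
  "steps": [
    {"ax": 0, "ay": 0, "az": 0, "dx": -1.5, "dy": 0.7, "dz": 15, "claw": 0},
    {"ax": 0, "ay": 0, "az": 0, "dx": -2, "dy": 0, "dz": 15, "claw": 0},
    {"ax": 0, "ay": 0, "az": 0, "dx": -1.5, "dy": 0, "dz": 10, "claw": 0},
    {"ax": 0, "ay": 0, "az": 0, "dx": -1, "dy": 0, "dz": 5, "claw": 0},
    {"ax": 0, "ay": 0, "az": 0, "dx": -0.5, "dy": 0, "dz": 3.5, "claw": 0},
    {"ax": 0, "ay": 0, "az": 0, "dx": 0, "dy": 0, "dz": 0, "claw": 0},
    {"ax": 0, "ay": 0, "az": 0, "dx": 0, "dy": 0, "dz": 0, "claw": 0}
  ]
}}

```text
time_s: 67.75
tcp_pos: [0.4325, -0.2439, 0.0292]
ee_rot: [[0.988, -0.006, 0.152], [-0.006, -1.0, -0.001], [0.152, 0.001, -0.988]]
wrist_force: [-10.4, 5.3, 29.6]
gripper_width: 0.153
gripper_force: 30.0
```

```bash
python3 -c "
from h import *
s=sense();print(s['time_s'],np.round(s['tcp_pos'],4),np.round(s['wrist_force'],1))
for n in('top','side'): print(barmeas(n,.03,.06))
"
```

```text
67.75 [ 0.4325 -0.2439  0.0292] [-10.4   5.3  29.6]
('top', 187, 'pitch', np.float64(0.91), 'ztop-tcp@0', np.float64(0.0192), 'ztop tip', np.float64(0.0506), 'yawoff', np.float64(1.34), 'lat@.1', np.float64(0.0018), 'tip', np.float64(0.1482))
('side', 151, 'pitch', np.float64(5.79), 'ztop-tcp@0', np.float64(0.0111), 'ztop tip', np.float64(0.0546), 'yawoff', np.float64(0.98), 'lat@.1', np.float64(-0.0018), 'tip', np.float64(0.1418))
```

The tail touched first, with the bar pitched slightly nose-up. I'll ease up, pitch down, and settle it again.

{"api": "play_rows", "payload": {
  "steps": [
    {"ax": 0, "ay": 0, "az": 0, "dx": 0.7, "dy": 0, "dz": -5, "claw": 0},
    {"ax": 0, "ay": -1.5, "az": 0, "dx": 0, "dy": 0, "dz": 0, "claw": 0},
    {"ax": 0, "ay": -1.5, "az": 0, "dx": 0, "dy": 0, "dz": 0, "claw": 0},
    {"ax": 0, "ay": 0, "az": 0, "dx": 0, "dy": 0, "dz": 0, "claw": 0},
    {"ax": 0, "ay": 0, "az": 0, "dx": 0, "dy": 0, "dz": 0, "claw": 0}
  ]
}}

```text
time_s: 68.35
tcp_pos: [0.4323, -0.2439, 0.03]
ee_rot: [[0.995, -0.008, 0.097], [-0.008, -1.0, -0.0], [0.097, -0.0, -0.995]]
wrist_force: [-0.3, -0.0, -0.8]
gripper_width: 0.155
gripper_force: 30.0
```

```bash
python3 -c "
from h import *
s=sense();print(s['time_s'],np.round(s['tcp_pos'],4),np.round(s['wrist_force'],1),np.round(s['moment'],2))
for n in('top','side'): print(barmeas(n,.034,.07))
t=cap('top'); P=cloud(t); g=t['frame'].max(-1); 
for lo in np.arange(.36,.60,.02):
    m=(P[...,0]>=lo)&(P[...,0]<lo+.02)&(abs(P[...,1]+.245)<.012)&(g<70); k=P[m]
    if len(k): print(round(lo+.01,2),len(k),np.median(k,0).round(4))
"
```

```text
68.35 [ 0.4323 -0.2439  0.03  ] [-0.3 -0.  -0.8] [-0.01 -0.01  0.01]
('top', 181, 'pitch', np.float64(1.7), 'ztop-tcp@0', np.float64(0.0183), 'ztop tip', np.float64(0.0525), 'yawoff', np.float64(0.84), 'lat@.1', np.float64(0.0017), 'tip', np.float64(0.1483))
('side', 146, 'pitch', np.float64(4.62), 'ztop-tcp@0', np.float64(0.0126), 'ztop tip', np.float64(0.054), 'yawoff', np.float64(0.84), 'lat@.1', np.float64(-0.0019), 'tip', np.float64(0.1433))
0.37 105 [ 0.3703 -0.2429  0.3729]
0.39 80 [ 0.3896 -0.2466  0.3828]
0.41 77 [ 0.4109 -0.2447  0.3842]
0.43 74 [ 0.4281 -0.2446  0.3812]
0.45 20 [ 0.4441 -0.2428  0.3484]
0.47 2 [ 0.4796 -0.2489  0.0463]
0.49 28 [ 0.4903 -0.2429  0.0503]
0.51 30 [ 0.5094 -0.2429  0.0512]
0.53 35 [ 0.5299 -0.2427  0.0526]
0.55 34 [ 0.5489 -0.2415  0.0545]
0.57 25 [ 0.5682 -0.2418  0.056 ]
0.59 3 [ 0.5809 -0.2429  0.0536]
```

{"api": "play_rows", "payload": {
  "steps": [
    {"ax": 0, "ay": -2.1, "az": 0, "dx": 0, "dy": 0, "dz": 0, "claw": 0},
    {"ax": 0, "ay": -2.1, "az": 0, "dx": 0, "dy": 0, "dz": 0, "claw": 0},
    {"ax": 0, "ay": 0, "az": 0, "dx": 0, "dy": 0, "dz": 1, "claw": 0},
    {"ax": 0, "ay": 0, "az": 0, "dx": 0, "dy": 0, "dz": 1, "claw": 0},
    {"ax": 0, "ay": 0, "az": 0, "dx": 0, "dy": 0, "dz": 0, "claw": 0},
    {"ax": 0, "ay": 0, "az": 0, "dx": 0, "dy": 0, "dz": 0, "claw": 0}
  ]
}}

```text
time_s: 69.1
tcp_pos: [0.4321, -0.2439, 0.0295]
ee_rot: [[1.0, -0.008, 0.026], [-0.008, -1.0, -0.0], [0.026, -0.0, -1.0]]
wrist_force: [-2.7, 1.5, 8.7]
gripper_width: 0.157
gripper_force: 30.0
```

```bash
python3 -c "
from h import *
s=sense();print(s['time_s'],np.round(s['tcp_pos'],4),np.round(s['wrist_force'],1),np.round(s['moment'],2))
for n in('top','side'): print(barmeas(n,.034,.07))
"
```

```text
69.1 [ 0.4321 -0.2439  0.0295] [-2.7  1.5  8.7] [0.33 0.39 0.02]
('top', 142, 'pitch', np.float64(1.71), 'ztop-tcp@0', np.float64(0.0185), 'ztop tip', np.float64(0.0522), 'yawoff', np.float64(0.89), 'lat@.1', np.float64(0.0017), 'tip', np.float64(0.1485))
('side', 138, 'pitch', np.float64(5.89), 'ztop-tcp@0', np.float64(0.0108), 'ztop tip', np.float64(0.0547), 'yawoff', np.float64(0.76), 'lat@.1', np.float64(-0.002), 'tip', np.float64(0.1433))
```

The front end is sitting on the saddle's lip: the bar's underside there is at about 41 mm and it lies a few mm too far left. I'll lift, measure the saddle, and shift right.

{"api": "play_rows", "payload": {
  "steps": [
    {"ax": 0, "ay": 0, "az": 0, "dx": 0, "dy": 0, "dz": -8, "claw": 0},
    {"ax": 0, "ay": 0, "az": 0, "dx": 0, "dy": 0, "dz": -10, "claw": 0},
    {"ax": 0, "ay": -2, "az": 0, "dx": 0, "dy": 0, "dz": 0, "claw": 0},
    {"ax": 0, "ay": -2, "az": 0, "dx": 0, "dy": 0, "dz": 0, "claw": 0},
    {"ax": 0, "ay": 0, "az": 0, "dx": 0, "dy": 0, "dz": 0, "claw": 0},
    {"ax": 0, "ay": 0, "az": 0, "dx": 0, "dy": 0, "dz": 0, "claw": 0}
  ]
}}

```text
time_s: 69.8
tcp_pos: [0.4306, -0.2436, 0.0461]
ee_rot: [[0.999, -0.009, -0.046], [-0.009, -1.0, 0.002], [-0.046, -0.001, -0.999]]
wrist_force: [-0.6, -0.6, -3.3]
gripper_width: 0.159
gripper_force: 30.0
```

```bash
python3 -c "
from h import *
s=sense();print(s['time_s'],np.round(s['tcp_pos'],4),np.round(s['wrist_force'],1))
for n in('top','side'): print(barmeas(n,.05,.09))
import pickle
t=cap('top'); t1=pickle.load(open('c1.pkl','rb'))[0]
g=cv2.cvtColor(t['frame'],cv2.COLOR_BGR2GRAY); g1=cv2.cvtColor(t1['frame'],cv2.COLOR_BGR2GRAY)
for nm,G in(('now',g),('start',g1)):
  for v in (164,166,168): print(nm,v,G[v,336:368])
for X in(.5,.548): print('plane rows',proj(t,np.array([[X,-.244,.041],[X,-.2398,.041],[X,-.2638,.041],[X,-.244,.039]])).round(1).tolist())
c=t1['frame'][155:232,330:372]; d=t['frame'][155:232,330:372]
cv2.imwrite('pics/rest.png',cv2.resize(np.hstack([c,d]),None,fx=7.5,fy=7.5,interpolation=cv2.INTER_CUBIC))
"
```

```text
69.8 [ 0.4306 -0.2436  0.0461] [-0.6 -0.6 -3.3]
('top', 86, 'pitch', np.float64(-1.08), 'ztop-tcp@0', np.float64(0.0159), 'ztop tip', np.float64(0.0594), 'yawoff', np.float64(0.11), 'lat@.1', np.float64(0.0002), 'tip', np.float64(0.15))
('side', 113, 'pitch', np.float64(-0.02), 'ztop-tcp@0', np.float64(0.0109), 'ztop tip', np.float64(0.0569), 'yawoff', np.float64(0.51), 'lat@.1', np.float64(-0.0022), 'tip', np.float64(0.1445))
now 164 [110 109 112 115 110 114 117  77  44  36  83  97  93  48  36  51  50  51
  72  95  42  76  91  92 100 111 111 113 112 107  55  35]
now 166 [117 115 112 108 107 109 116  75  20  35  86 103  97  54  38  43  48  47
  69 102  40  78  91  93  99 106 109 109 112  80  31  37]
now 168 [ 26  25  85 117 113 107 111  69  74  81  63  59  63  23  35  47  48  45
  47  55  44  47  67  73 114 109 104 110 107 103  84  44]
start 164 [109 108 110 111 110 108 115  71  49  35  82  94  94  94  19  46  44  45
  54  73  42  82  87  93  93 107 107 108 110 108  58  27]
start 166 [110 108 108 109 105 107 108  78  24  39  90  98  95  92  10  48  49  42
  58  77  32  87  98  84  94 109 105 107 107  85  21  34]
start 168 [107 107 109 107 104 112 112  66  75  77  60  48  60  56  13  52  44  44
  51  41  39  46  63  72 110 110 107 105 105 108  81  40]
plane rows [[350.6, 180.7], [349.3, 180.7], [356.8, 180.8], [350.5, 180.8]]
plane rows [[350.5, 165.7], [349.2, 165.7], [356.7, 165.8], [350.4, 165.8]]
```

View pics/rest.png

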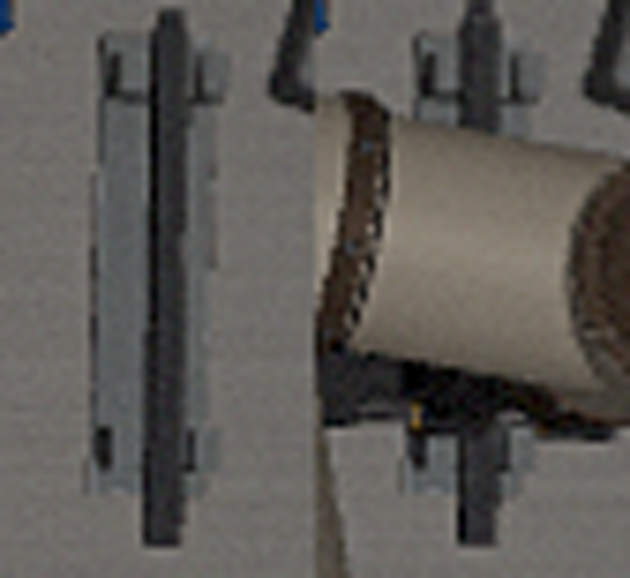

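The start picture on the left shows the slot centred at the bar's original line. My early y estimate was about 5 mm off, because a dark rest edge got into the mask. I'll shift right by 5.8 mm and lower.

{"api": "play_rows", "payload": {
  "steps": [
    {"ax": 0, "ay": 0, "az": 0, "dx": 0, "dy": 3, "dz": 0, "claw": 0},
    {"ax": 0, "ay": 0, "az": 0.3, "dx": 1, "dy": 2.8, "dz": 0, "claw": 0},
    {"ax": 0, "ay": 0, "az": 0, "dx": 0, "dy": 0, "dz": 0, "claw": 0},
    {"ax": 0, "ay": 0, "az": 0, "dx": 0, "dy": 0, "dz": 6, "claw": 0},
    {"ax": 0, "ay": 0, "az": 0, "dx": 0, "dy": 0, "dz": 6, "claw": 0},
    {"ax": 0, "ay": 0, "az": 0, "dx": 0, "dy": 0, "dz": 4, "claw": 0},
    {"ax": 0, "ay": 0, "az": 0, "dx": 0, "dy": 0, "dz": 2, "claw": 0},
    {"ax": 0, "ay": 0, "az": 0, "dx": 0, "dy": 0, "dz": 0, "claw": 0},
    {"ax": 0, "ay": 0, "az": 0, "dx": 0, "dy": 0, "dz": 0, "claw": 0}
  ]
}}

```text
time_s: 70.85
tcp_pos: [0.4313, -0.2495, 0.0283]
ee_rot: [[0.999, -0.014, -0.046], [-0.013, -1.0, 0.001], [-0.046, -0.0, -0.999]]
wrist_force: [-0.2, 0.1, -3.4]
gripper_width: 0.154
gripper_force: 30.0
```

```bash
python3 -c "
from h import *
s=sense();print(s['time_s'],np.round(s['tcp_pos'],4),np.round(s['wrist_force'],1))
for n in('top','side'): print(barmeas(n,.033,.07))
"
```

```text
70.85 [ 0.4313 -0.2495  0.0283] [-0.2  0.1 -3.4]
('top', 110, 'pitch', np.float64(-0.44), 'ztop-tcp@0', np.float64(0.0138), 'ztop tip', np.float64(0.0409), 'yawoff', np.float64(0.62), 'lat@.1', np.float64(-0.0005), 'tip', np.float64(0.1519))
('side', 128, 'pitch', np.float64(-1.04), 'ztop-tcp@0', np.float64(0.0129), 'ztop tip', np.float64(0.0387), 'yawoff', np.float64(0.42), 'lat@.1', np.float64(-0.0011), 'tip', np.float64(0.1404))
```

{"api": "play_rows", "payload": {
  "steps": [
    {"ax": 0, "ay": 0, "az": 0, "dx": 0, "dy": 0, "dz": 1.5, "claw": 0},
    {"ax": 0, "ay": 0, "az": 0, "dx": 0, "dy": 0, "dz": 0, "claw": 0},
    {"ax": 0, "ay": 0, "az": 0, "dx": 0, "dy": 0, "dz": 0, "claw": 35},
    {"ax": 0, "ay": 0, "az": 0, "dx": 0, "dy": 0, "dz": 0, "claw": 35},
    {"ax": 0, "ay": 0, "az": 0, "dx": 0, "dy": 0, "dz": 0, "claw": 35},
    {"ax": 0, "ay": 0, "az": 0, "dx": 0, "dy": 0, "dz": 0, "claw": 35},
    {"ax": 0, "ay": 0, "az": 0, "dx": 0, "dy": 0, "dz": -15, "claw": 40},
    {"ax": 0, "ay": 0, "az": 0, "dx": 0, "dy": 0, "dz": -40, "claw": 40},
    {"ax": 0, "ay": 0, "az": 0, "dx": 0, "dy": 0, "dz": -45, "claw": 40},
    {"ax": 0, "ay": 0, "az": 0, "dx": 0, "dy": 0, "dz": -45, "claw": 40},
    {"ax": 0, "ay": 0, "az": 0, "dx": -40, "dy": -20, "dz": 0, "claw": 40},
    {"ax": 0, "ay": 0, "az": 0, "dx": -15, "dy": -40, "dz": 0, "claw": 40},
    {"ax": 0, "ay": 0, "az": 0, "dx": 0, "dy": -45, "dz": 0, "claw": 40},
    {"ax": 0, "ay": 0, "az": 0, "dx": 0, "dy": -45, "dz": 0, "claw": 40},
    {"ax": 0, "ay": 0, "az": 0, "dx": 0, "dy": -45, "dz": 0, "claw": 40},
    {"ax": 0, "ay": 0, "az": 0, "dx": 0, "dy": 0, "dz": 0, "claw": 40}
  ]
}}

```text
time_s: 72.55
tcp_pos: [0.386, -0.0502, 0.1749]
ee_rot: [[0.999, -0.006, -0.044], [-0.006, -1.0, 0.002], [-0.044, -0.002, -0.999]]
wrist_force: [0.4, -0.8, 0.1]
gripper_width: 0.457
gripper_force: 0.0
```

```bash
cat > dial.py <<'E'
from h import *
def dial(c):
    P=cloud(c); f=c['frame'].astype(int); g=f.min(-1); D0=np.array([.6042,-.3933])
    m=(np.hypot(P[...,0]-D0[0],P[...,1]-D0[1])<.036)&(P[...,2]>.095)&(P[...,2]<.11)
    v,u=np.nonzero(m); q=plane(c,u,v,.102)[:,:2]; (a,b),sz,an=cv2.minAreaRect((q*1000).astype(np.float32)); ctr=np.array([a,b])/1000
    lng=an if sz[0]>sz[1] else an+90
    w=(np.hypot(P[...,0]-D0[0],P[...,1]-D0[1])<.04)&(P[...,2]>.075)&(g>110); vv,uu=np.nonzero(w); wq=plane(c,uu,vv,.102)[:,:2] if len(uu) else np.zeros((0,2))
    wd=wq.mean(0)-ctr if len(wq) else np.zeros(2)
    # mark: dark spot on the cream top, 45-58 mm from axis
    V,U=np.mgrid[0:384,0:512]; top=plane(c,U,V,.060); rr=np.hypot(top[...,0]-ctr[0],top[...,1]-ctr[1]); mk=(rr>.042)&(rr<.060)&(abs(P[...,2]-.06)<.008)
    med=np.median(g[mk]); dk=mk&(g<med-45); ang=np.degrees(np.arctan2(top[...,1]-ctr[1],top[...,0]-ctr[0]))
    h,_=np.histogram(ang[dk],bins=np.arange(-180,181,10),weights=(med-g[dk]))
    print(c['n'],'grip ctr',ctr.round(4),'size',np.round(sz),'axis',round(lng,1),'white n',len(wq),'pointer dir',round(np.degrees(np.arctan2(wd[1],wd[0])),1))
    k=h.argmax(); c0=-175+10*k; s=dk&(abs((ang-c0+180)%360-180)<15)
    print('  dark hist',[(int(-175+10*i),int(x)) for i,x in enumerate(h) if x>0],'mark ang',round(float(np.average(ang[s],weights=(med-g[s]))),1),'r',rr[s].mean().round(4))
E
python3 -c "
from dial import *
s=sense();print(s['time_s'],np.round(s['tcp_pos'],4))
import pickle
for c in pickle.load(open('c0.pkl','rb')): dial(c)
t=cap('top'); dial(t); dial(cap('side'))
P=cloud(t); g=t['frame'].max(-1)
for lo in np.arange(.36,.60,.03):
    m=(P[...,0]>=lo)&(P[...,0]<lo+.02)&(abs(P[...,1]+.25)<.02)&(g<62)&(P[...,2]>.033); k=P[m]
    if len(k): print(round(lo+.01,2),len(k),np.median(k,0).round(4))
"
```

```text
72.55 [ 0.386  -0.0502  0.1749]
top grip ctr [ 0.6056 -0.3924] size [14. 64.] axis 112.5 white n 5 pointer dir 112.9
  dark hist [(-75, 75), (35, 138), (45, 181)] mark ang 39.9 r 0.0504
side grip ctr [ 0.6004 -0.3956] size [20. 62.] axis 112.3 white n 27 pointer dir 47.6
  dark hist [(35, 46), (45, 181)] mark ang 41.4 r 0.0562
top grip ctr [ 0.6056 -0.3924] size [14. 64.] axis 112.5 white n 6 pointer dir 112.8
  dark hist [(-75, 79), (35, 145), (45, 187)] mark ang 39.9 r 0.0504
side grip ctr [ 0.6016 -0.3951] size [17. 62.] axis 112.3 white n 35 pointer dir 67.8
  dark hist [(35, 93), (45, 242)] mark ang 41.4 r 0.0554
0.37 24 [ 0.3704 -0.2467  0.039 ]
0.4 31 [ 0.3974 -0.248   0.0395]
0.43 27 [ 0.4291 -0.2479  0.039 ]
0.46 28 [ 0.4608 -0.2486  0.0393]
0.49 31 [ 0.4896 -0.2486  0.0389]
0.52 29 [ 0.5215 -0.2486  0.0377]
0.55 30 [ 0.5471 -0.2494  0.039 ]
0.58 11 [ 0.5742 -0.2494  0.0387]
```

The bar is seated flat in both slots, with its top at 39 mm along the whole length. The dial's pointer is at 112.5° and the long mark at about 41.5°, so it needs 71° clockwise.

```bash
python3 -c "
from h import *
for n in('top','side'):
    P=cloud(cap(n)); m=(abs(P[...,0]-.6)<.2)&(P[...,1]<-.42)&(P[...,1]>-.8)&(P[...,2]>.12)&(P[...,2]<.5); q=P[m]; print(n,len(q), q[:,1].max() if len(q) else '', np.percentile(q[:,2],[5,50,95]).round(3) if len(q) else '')
D=(.6045,-.3933)
go((.5,-.25,.2,-30),(*D,.2,-67.5),(*D,.125,-67.5),step=44,ang=8)
"
```

```text
top 5292 -0.5796517673346385 [0.134 0.197 0.214]
side 5151 -0.5814096321574611 [0.17 0.2  0.21]
6 x shift [19.3, 32.3, -5.2] | 4 x turn [0.16, 0.65, 7.29]
5 x shift [32.4, 14.4, 0.0] | 5 x turn [0.0, 0.0, 7.5]
2 x shift [0.0, 0.0, 37.5] | 0 x turn [0.0, 0.0, 0.0]
```

{"api": "play_rows", "payload": {
  "steps": [
    {"ax": 0, "ay": 0, "az": 0, "dx": 19.3, "dy": 32.3, "dz": -5.2, "claw": 40},
    {"ax": 0, "ay": 0, "az": 0, "dx": 19.3, "dy": 32.3, "dz": -5.2, "claw": 40},
    {"ax": 0, "ay": 0, "az": 0, "dx": 19.3, "dy": 32.3, "dz": -5.2, "claw": 40},
    {"ax": 0, "ay": 0, "az": 0, "dx": 19.3, "dy": 32.3, "dz": -5.2, "claw": 40},
    {"ax": 0, "ay": 0, "az": 0, "dx": 19.3, "dy": 32.3, "dz": -5.2, "claw": 40},
    {"ax": 0, "ay": 0, "az": 0, "dx": 19.3, "dy": 32.3, "dz": -5.2, "claw": 40},
    {"ax": 0.2, "ay": 0.65, "az": 7.3, "dx": 0, "dy": 0, "dz": 0, "claw": 40},
    {"ax": 0.2, "ay": 0.65, "az": 7.3, "dx": 0, "dy": 0, "dz": 0, "claw": 40},
    {"ax": 0.1, "ay": 0.65, "az": 7.3, "dx": 0, "dy": 0, "dz": 0, "claw": 40},
    {"ax": 0.1, "ay": 0.65, "az": 7.3, "dx": 0, "dy": 0, "dz": 0, "claw": 40},
    {"ax": 0, "ay": 0, "az": 0, "dx": 32.4, "dy": 14.4, "dz": 0, "claw": 40},
    {"ax": 0, "ay": 0, "az": 0, "dx": 32.4, "dy": 14.4, "dz": 0, "claw": 40},
    {"ax": 0, "ay": 0, "az": 0, "dx": 32.4, "dy": 14.4, "dz": 0, "claw": 40},
    {"ax": 0, "ay": 0, "az": 0, "dx": 32.4, "dy": 14.4, "dz": 0, "claw": 40},
    {"ax": 0, "ay": 0, "az": 0, "dx": 32.4, "dy": 14.4, "dz": 0, "claw": 40},
    {"ax": 0, "ay": 0, "az": 0, "dx": 0, "dy": 0, "dz": 0, "claw": 40}
  ]
}}

```text
time_s: 74.35
tcp_pos: [0.604, -0.398, 0.1969]
ee_rot: [[0.863, -0.505, -0.003], [-0.505, -0.863, -0.0], [-0.002, 0.002, -1.0]]
wrist_force: [-1.7, 1.0, -1.2]
gripper_width: 0.459
gripper_force: 0.0
```

{"api": "play_rows", "payload": {
  "steps": [
    {"ax": 0, "ay": 0, "az": 7.5, "dx": 0, "dy": 0, "dz": 0, "claw": 40},
    {"ax": 0, "ay": 0, "az": 7.5, "dx": 0, "dy": 0, "dz": 0, "claw": 40},
    {"ax": 0, "ay": 0, "az": 7.5, "dx": 0, "dy": 0, "dz": 0, "claw": 40},
    {"ax": 0, "ay": 0, "az": 7.5, "dx": 0, "dy": 0, "dz": 0, "claw": 40},
    {"ax": 0, "ay": 0, "az": 7.5, "dx": 0, "dy": 0, "dz": 0, "claw": 40},
    {"ax": 0, "ay": 0, "az": 0, "dx": 0, "dy": 0, "dz": 35, "claw": 40},
    {"ax": 0, "ay": 0, "az": 0, "dx": 0, "dy": 0, "dz": 25, "claw": 40},
    {"ax": 0, "ay": 0, "az": 0, "dx": 0, "dy": 0, "dz": 0, "claw": 40},
    {"ax": 0, "ay": 0, "az": 0, "dx": 0, "dy": 0, "dz": 0, "claw": 40}
  ]
}}

```text
time_s: 75.25
tcp_pos: [0.6034, -0.3939, 0.1401]
ee_rot: [[0.382, -0.924, -0.002], [-0.924, -0.382, -0.001], [0.0, 0.002, -1.0]]
wrist_force: [0.1, -0.5, 1.0]
gripper_width: 0.458
gripper_force: 0.0
```

```bash
python3 -c "
from h import *
s=sense();print(s['time_s'],np.round(s['tcp_pos'],4),np.round(s['joints'],0))
go((.6045,-.3933,.092,-67.5))
"
```

```text
75.25 [ 0.6034 -0.3939  0.1401] [-20.  35.   9.   0. -63.  43.]
2 x shift [-0.1, -0.7, 24.0] | 0 x turn [0.12, -0.02, -0.06]
```

{"api": "play_rows", "payload": {
  "steps": [
    {"ax": 0, "ay": 0, "az": 0, "dx": 0, "dy": -0.7, "dz": 30, "claw": 40},
    {"ax": 0, "ay": 0, "az": 0, "dx": 0, "dy": 0, "dz": 12, "claw": 40},
    {"ax": 0, "ay": 0, "az": 0, "dx": 0, "dy": 0, "dz": 5, "claw": 40},
    {"ax": 0, "ay": 0, "az": 0, "dx": 0, "dy": 0, "dz": 0, "claw": 40},
    {"ax": 0, "ay": 0, "az": 0, "dx": 0, "dy": 0, "dz": 0, "claw": 5},
    {"ax": 0, "ay": 0, "az": 0, "dx": 0, "dy": 0, "dz": 0, "claw": 5},
    {"ax": 0, "ay": 0, "az": 0, "dx": 0, "dy": 0, "dz": 0, "claw": 5},
    {"ax": 0, "ay": 0, "az": 0, "dx": 0, "dy": 0, "dz": 0, "claw": 5},
    {"ax": 0, "ay": 0, "az": 0, "dx": 0, "dy": 0, "dz": 0, "claw": 5},
    {"ax": 0, "ay": 0, "az": 0, "dx": 0, "dy": 0, "dz": 0, "claw": 5}
  ]
}}

```text
time_s: 76.25
tcp_pos: [0.6035, -0.3933, 0.0937]
ee_rot: [[0.383, -0.924, -0.003], [-0.924, -0.383, -0.001], [-0.0, 0.003, -1.0]]
wrist_force: [-4.3, -2.3, 2.5]
gripper_width: 0.159
gripper_force: 30.0
```

{"api": "play_rows", "payload": {
  "steps": [
    {"ax": 0, "ay": 0, "az": 4, "dx": 0, "dy": 0, "dz": 0, "claw": 5},
    {"ax": 0, "ay": 0, "az": 6.7, "dx": 0, "dy": 0, "dz": 0, "claw": 5},
    {"ax": 0, "ay": 0, "az": 6.7, "dx": 0, "dy": 0, "dz": 0, "claw": 5},
    {"ax": 0, "ay": 0, "az": 6.7, "dx": 0, "dy": 0, "dz": 0, "claw": 5},
    {"ax": 0, "ay": 0, "az": 6.7, "dx": 0, "dy": 0, "dz": 0, "claw": 5},
    {"ax": 0, "ay": 0, "az": 6.7, "dx": 0, "dy": 0, "dz": 0, "claw": 5},
    {"ax": 0, "ay": 0, "az": 6.7, "dx": 0, "dy": 0, "dz": 0, "claw": 5},
    {"ax": 0, "ay": 0, "az": 6.7, "dx": 0, "dy": 0, "dz": 0, "claw": 5},
    {"ax": 0, "ay": 0, "az": 6.7, "dx": 0, "dy": 0, "dz": 0, "claw": 5},
    {"ax": 0, "ay": 0, "az": 6.7, "dx": 0, "dy": 0, "dz": 0, "claw": 5},
    {"ax": 0, "ay": 0, "az": 6.7, "dx": 0, "dy": 0, "dz": 0, "claw": 5},
    {"ax": 0, "ay": 0, "az": 0, "dx": 0, "dy": 0, "dz": 0, "claw": 5},
    {"ax": 0, "ay": 0, "az": 0, "dx": 0, "dy": 0, "dz": 0, "claw": 5}
  ]
}}

```text
time_s: 77.55
tcp_pos: [0.605, -0.3936, 0.0937]
ee_rot: [[-0.747, -0.664, 0.0], [-0.664, 0.747, -0.002], [0.001, -0.002, -1.0]]
wrist_force: [-1.0, -5.1, 2.0]
gripper_width: 0.156
gripper_force: 30.0
```

```bash
python3 -c "
from h import *
s=sense();R=np.array(s['ee_rot']);print(s['time_s'],np.round(s['tcp_pos'],4),s['gripper_width']*87,'yaw',np.degrees(np.arctan2(R[1,0],R[0,0])),np.round(s['wrist_force'],1))
"
```

```text
77.55 [ 0.605  -0.3936  0.0937] 13.600513777040055 yaw -138.36853866935215 [-1.  -5.1  2. ]
```

Release, lift, withdraw to a clear pose, and check everything.

{"api": "play_rows", "payload": {
  "steps": [
    {"ax": 0, "ay": 0, "az": 0, "dx": 0, "dy": 0, "dz": 0, "claw": 40},
    {"ax": 0, "ay": 0, "az": 0, "dx": 0, "dy": 0, "dz": 0, "claw": 40},
    {"ax": 0, "ay": 0, "az": 0, "dx": 0, "dy": 0, "dz": 0, "claw": 40},
    {"ax": 0, "ay": 0, "az": 0, "dx": 0, "dy": 0, "dz": 0, "claw": 40},
    {"ax": 0, "ay": 0, "az": 0, "dx": 0, "dy": 0, "dz": -15, "claw": 40},
    {"ax": 0, "ay": 0, "az": 0, "dx": 0, "dy": 0, "dz": -40, "claw": 40},
    {"ax": 0, "ay": 0, "az": 0, "dx": 0, "dy": 0, "dz": -45, "claw": 40},
    {"ax": 0, "ay": 0, "az": 0, "dx": 0, "dy": 0, "dz": -45, "claw": 40},
    {"ax": 0, "ay": 0, "az": 0, "dx": 35, "dy": 20, "dz": 0, "claw": 40},
    {"ax": 0, "ay": 0, "az": 0, "dx": 35, "dy": 20, "dz": 0, "claw": 40},
    {"ax": 0, "ay": 0, "az": 0, "dx": 35, "dy": 20, "dz": 0, "claw": 40},
    {"ax": 0, "ay": 0, "az": 0, "dx": 35, "dy": 20, "dz": 0, "claw": 40},
    {"ax": 0, "ay": 0, "az": 0, "dx": 0, "dy": 40, "dz": 0, "claw": 40},
    {"ax": 0, "ay": 0, "az": 0, "dx": 0, "dy": 40, "dz": 0, "claw": 40},
    {"ax": 0, "ay": 0, "az": 0, "dx": 0, "dy": 40, "dz": 0, "claw": 40},
    {"ax": 0, "ay": 0, "az": 0, "dx": 0, "dy": 40, "dz": 0, "claw": 40},
    {"ax": 0, "ay": 0, "az": 0, "dx": 0, "dy": 0, "dz": 0, "claw": 40},
    {"ax": 0, "ay": 0, "az": 0, "dx": 0, "dy": 0, "dz": 0, "claw": 40}
  ]
}}

```text
time_s: 79.35
tcp_pos: [0.3414, -0.3054, 0.2399]
ee_rot: [[-0.748, -0.664, 0.003], [-0.664, 0.748, -0.002], [-0.0, -0.004, -1.0]]
wrist_force: [0.2, -0.4, 1.0]
gripper_width: 0.459
gripper_force: 0.0
```

```bash
python3 -c "
from dial import *
s=sense();print(s['time_s'],np.round(s['tcp_pos'],4))
t=cap('top'); dial(t); dial(cap('side'))
P=cloud(t); g=t['frame'].max(-1)
for lo in np.arange(.36,.60,.03):
    m=(P[...,0]>=lo)&(P[...,0]<lo+.02)&(abs(P[...,1]+.25)<.02)&(g<62)&(P[...,2]>.033); k=P[m]
    if len(k): print(round(lo+.01,2),len(k),np.median(k,0).round(4))
m=(abs(P[...,0]-.659)<.07)&(abs(P[...,1]+.067)<.1)&(P[...,2]>.12)&(P[...,2]<.165)&(t['frame'].min(-1)>120); print('tray z',np.median(P[m][:,2]).round(4))
save('fin',t['frame'][70:330,80:460],2)
"
```

```text
79.35 [ 0.3414 -0.3054  0.2399]
top grip ctr [ 0.6055 -0.3917] size [62. 17.] axis 39.2 white n 3 pointer dir 32.4
  dark hist [(35, 139), (45, 187)] mark ang 39.2 r 0.05
side grip ctr [ 0.6019 -0.3942] size [67. 15.] axis 40.1 white n 32 pointer dir 37.2
  dark hist [(35, 51), (45, 394)] mark ang 41.9 r 0.0534
0.37 4 [ 0.3627 -0.2683  0.5796]
0.4 3 [ 0.3994 -0.2643  0.5405]
0.49 19 [ 0.496  -0.2499  0.0377]
0.52 28 [ 0.5202 -0.2492  0.0389]
0.55 29 [ 0.5504 -0.2517  0.0403]
0.58 9 [ 0.5738 -0.2504  0.0377]
tray z 0.1518
```

View pics/fin.png

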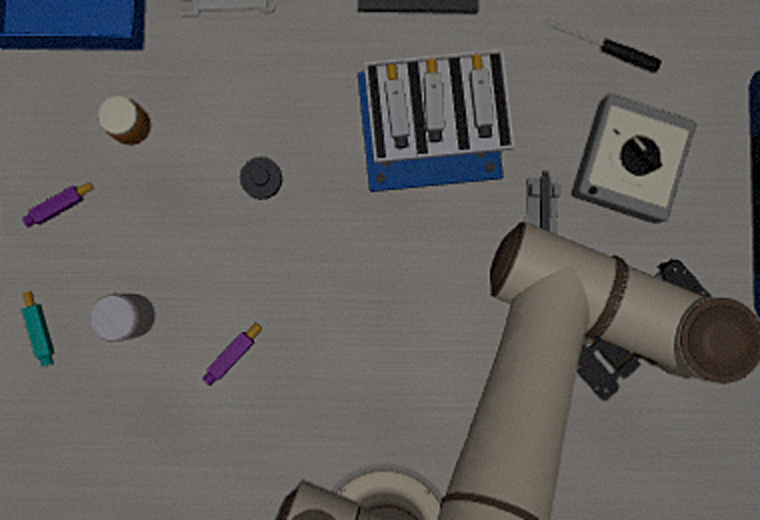

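The final picture shows three injectors in their lanes, the bar in its rest, and the pointer on the long mark: axis 39-40° against mark 39-42°. The gripper is clear of everything.

```bash
python3 -c "
from station import *
print(finish_job())"
```

```text
the job is handed in; nothing more can be done
None
```

The job is handed in: three injectors flat in their lanes nozzles away, collar at its stop with the tray up, dial pointer on the long mark, bar back in its rest; I checked these in the camera views, but the hand-in returned no verdict.

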